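# Stow the cue handles in the saddle drawer

### The arm

A 6-joint arm with a two-finger parallel gripper is mounted at the origin on the work surface. World frame = base frame: x ahead of the robot, y to its left, z up, the work surface at z = 0. Lengths are in m, angles in rad, forces in N, time in s.
With the tool pointing down it reaches from about 0.25 to 0.725 m from the base axis. Payload 4 kg.
Tool frame: the origin (TCP) lies at the very end of the fingers, on their centre line; the grasp point (between the pads) lies 19 mm behind it; x points along the fingers, y is the direction in which the jaws open and shut, and the axes are right-handed (so a half turn about x gives the same grasp; the last joint's range is limited). The gripper opens to 85 mm and grips with 20 to 120 N. Pads are 22 mm wide; open, the fingers measure 114 mm over their backs; the gripper's body (76 mm by 85 mm) begins 54 mm behind the grasp point. The pads swing forward as they close: fully open they stand 13 mm farther back than shut.
Start: joints at [-1.21, 0.241, 0.005, 1.335, 0, 1.571], TCP at [0.177, -0.468, 0.231] pointing down, gripper open.
Joint ranges: [-2.72, 2.72], [-1.05, 1.87], [-1.09, 1.28], [-1.99, 2.15], [-1.42, 1.44], [-3.14, 3.14]. Speed limits (rad/s): [2.79, 2.79, 3.14, 3.14, 3.14, 3.14].

### API

Orientations are given as a unit quaternion [x, y, z, w].
In Python, from workcell import get_obs, camera, job_done gives the robot as it stands. The module is installed in compiled form; this text tells all that it offers.
- The arm moves only by the tool arm_command, never from a script. Its argument "motion" is a list of rows, each an object of numbers: "x", "y", "z": the shift along the tool's x, y, z in m; "roll": the turn about the tool's x in rad; "fingers": the opening, from 0 (shut) to 1 (fully open). A call has 1 to 20 rows; each row shifts and turns the pose as measured when the row begins, along the tool's axes as they then stand; what a row does not reach is not made up. A row lasts 1/12 s, in which the tool goes at most 41.7 mm and 7.16 degrees, less where a joint would pass 70% of its speed; a pose out of reach is approached as far as the arm can. A call is refused whole if a number of a shift passes 0.0417 or a number of a turn 0.125, either way. A call with a gripper value outside its range is refused whole. The fingers move at their own pace and stop on an object; the grip force is fixed at half the most. Time passes only in rows, so rows that do not move let the fingers close. It gives the time, the measured TCP pose, the force and the opening at its end, in the units of the state.
- get_obs(): the state, without advancing time (a new reading comes with each control period).
- camera(name): name is "scene" or "top" or "wrist"; returns a dict with "frame" (384x512x3 uint8, red, green, blue), "intrinsics" (3x3 intrinsics, pixels), "rvec" (rotation vector, rad) and "tvec" (3), from world to camera coordinates, as OpenCV has them. Camera axes: x right, y down, z forward; pixel columns grow to the right and rows downward; lengths in m; the calibration is good to about 2 mm. The wrist camera is an equidistant fisheye: a pixel r from the principal point sees the ray r / f radians off the axis. A picture is of the moment at which its call begins. There is no depth.
- job_done(): hands the job in, once; it reports no verdict.
The state is a dict: "clock": time; "joint_pos": joint angles; "joint_vel": joint speeds; "tau": joint torques, N m; "eef_pos": TCP position; "tool_rot": TCP orientation; "ft_force": force on the tool from outside, world axes, zero at the start; "ft_torque": the same for the moment, N m; "grip_width": finger opening in m.
Only numpy, scipy, OpenCV 4.12 (cv2) and the standard library are available. Lean on these libraries where they do the work, as an engineer would, in place of code of your own. Each camera call takes 0.05 s, during which the arm holds its last target.

### The job

Pull the cabinet's drawer fully out and lay each of the three loose cue handles level in a saddle row of its own, resting in both V-notches with its rubber collars clear of them; put every wooden joint protector that is on the bench (one to three) into the pocket at the end of the row that holds the handle of the same thickness. Then push the drawer fully shut with everything still in place, and leave the other things on the bench where they are.

Things in the scene. Friction and masses are not known exactly. Their poses are not given: they have to be found in the camera images.
- drawer (a joint): how far the drawer of the fixed low pine cabinet (280 mm deep, 272 wide, 90 high; its front faces the robot within 0.08 rad) is pulled out, m: 0 shut, 0.230 fully out. About 2.5 N of friction; stays where left. Front panel 66 mm high, its inner face 49 mm before row0; other walls 30 mm above the drawer floor. Fully out, row2 is 57 mm before the cabinet top.
- handle (a point): middle of the drawer's horizontal brass bar handle, 100 mm long along y and about 10 mm thick, 61 mm above the bench (29 mm below the cabinet's top), 35 mm in front of the drawer face. Axes (the drawer's): x points into the cabinet, y along the bar, z up. The drawer opens along -x and shuts along +x.
- row0 (a point): front one of the drawer's three saddle rows; the others lie 62 and 124 mm farther along +x. Bottom of the 90-degree V, midway between the row's two V-saddles, which stand 35 mm either side along y, 8 mm thick, 37 wide. 24 mm above the bench, 7 above the drawer floor. x points into the cabinet, y along the row, z up. A round part of radius r rests with its axis 1.41 r above this.
- pocket0 (a point): floor centre of the pocket at the -y end of row0, 118 mm from that row's middle; the pockets of the other rows lie 62 and 124 mm farther along +x. Each is 57 mm along x and 54 along y, bounded by strips 8 mm high and the drawer side. 17 mm above the bench. Axes as row0's.
- rod_thick: the thick cue handle: a round dark wooden part 36 mm in diameter and 130 mm long with brass bands, and at each end an octagonal black rubber collar 10 mm long and 40 mm across its flats. Origin at its centre, x along its length. Lying on the bench its axis is 20 mm up.
- rod_medium: the medium cue handle: a round dark wooden part 28 mm in diameter and 137 mm long with brass bands, and at each end an octagonal black rubber collar 10 mm long and 32 mm across its flats. Origin at its centre, x along its length. Lying on the bench its axis is 16 mm up.
- rod_thin: the thin cue handle: a round dark wooden part 20 mm in diameter and 144 mm long with brass bands, and at each end an octagonal black rubber collar 10 mm long and 24 mm across its flats. Origin at its centre, x along its length. Lying on the bench its axis is 12 mm up.
- cap_thick: the thick joint protector, which belongs to the thick handle: a dark wooden stub of the same diameter, 36 mm, 40 mm tall, with an octagonal black rubber foot 8 mm high and 40 mm across. Origin at its centre, 20 mm above its underside; z along its length. May be absent.
- cap_medium: the medium joint protector, which belongs to the medium handle: a dark wooden stub of the same diameter, 28 mm, 40 mm tall, with an octagonal black rubber foot 8 mm high and 32 mm across. Origin at its centre, 20 mm above its underside; z along its length. May be absent.
- cap_thin: the thin joint protector, which belongs to the thin handle: a dark wooden stub of the same diameter, 20 mm, 40 mm tall, with an octagonal black rubber foot 8 mm high and 24 mm across. Origin at its centre, 20 mm above its underside; z along its length. May be absent.
- trimmer: brass tip trimmer, 26 mm round, 42 tall, loose on the bench; not part of the job. Origin under its centre.
- ferrule0: ivory plastic ferrule, 14 mm round, 24 tall, loose on the bench; not part of the job. Origin under its centre.
- ferrule1: ivory plastic ferrule, 14 mm round, 24 tall, loose on the bench; not part of the job. Origin under its centre.
- burnisher: red hardwood burnisher, 24 x 85 x 20 mm, loose on the bench; not part of the job. Origin under its centre.
- scuffer: round steel scuffer pad, 52 mm, 14 high, loose on the bench; not part of the job. Origin under its centre.
- chalk: cube of chalk, 22 mm, loose on the bench; not part of the job. Origin under its centre.
- glue: glue bottle, 36 mm round, 85 tall, loose on the bench; not part of the job. Origin under its centre.
Mind the look-alikes: they are no part of the job. What is shaped like the rod_medium but green or red is not meant.

How it is judged:
On the way, in this order (a step that is already met when the one before it is completed fails the run):
1. the drawer is pulled fully out (200 mm or more) (value of joint drawer above 0.2 m), for 0.2 s.
2. with the drawer still out, every handle lies level in a row of its own and every protector is in the pocket of its own handle's row (((x of rod_thick in the frame of row0 between -0.005 and 0.005 m and y of rod_thick in the frame of row0 between -0.012 and 0.012 m and z of rod_thick in the frame of row0 between 0.0215 and 0.0295 m and angle between the x axis of rod_thick and the y axis of row0, either way round below 0.06 rad and x of cap_thick in the frame of pocket0 between -0.022 and 0.022 m and y of cap_thick in the frame of pocket0 between -0.022 and 0.022 m and z of cap_thick in the frame of pocket0 below 0.027 m) or (x of rod_thick in the frame of row0 between 0.057 and 0.067 m and y of rod_thick in the frame of row0 between -0.012 and 0.012 m and z of rod_thick in the frame of row0 between 0.0215 and 0.0295 m and angle between the x axis of rod_thick and the y axis of row0, either way round below 0.06 rad and x of cap_thick in the frame of pocket0 between 0.04 and 0.084 m and y of cap_thick in the frame of pocket0 between -0.022 and 0.022 m and z of cap_thick in the frame of pocket0 below 0.027 m) or (x of rod_thick in the frame of row0 between 0.119 and 0.129 m and y of rod_thick in the frame of row0 between -0.012 and 0.012 m and z of rod_thick in the frame of row0 between 0.0215 and 0.0295 m and angle between the x axis of rod_thick and the y axis of row0, either way round below 0.06 rad and x of cap_thick in the frame of pocket0 between 0.102 and 0.146 m and y of cap_thick in the frame of pocket0 between -0.022 and 0.022 m and z of cap_thick in the frame of pocket0 below 0.027 m)) and ((x of rod_medium in the frame of row0 between -0.005 and 0.005 m and y of rod_medium in the frame of row0 between -0.012 and 0.012 m and z of rod_medium in the frame of row0 between 0.0158 and 0.0238 m and angle between the x axis of rod_medium and the y axis of row0, either way round below 0.06 rad and x of cap_medium in the frame of pocket0 between -0.022 and 0.022 m and y of cap_medium in the frame of pocket0 between -0.022 and 0.022 m and z of cap_medium in the frame of pocket0 below 0.027 m) or (x of rod_medium in the frame of row0 between 0.057 and 0.067 m and y of rod_medium in the frame of row0 between -0.012 and 0.012 m and z of rod_medium in the frame of row0 between 0.0158 and 0.0238 m and angle between the x axis of rod_medium and the y axis of row0, either way round below 0.06 rad and x of cap_medium in the frame of pocket0 between 0.04 and 0.084 m and y of cap_medium in the frame of pocket0 between -0.022 and 0.022 m and z of cap_medium in the frame of pocket0 below 0.027 m) or (x of rod_medium in the frame of row0 between 0.119 and 0.129 m and y of rod_medium in the frame of row0 between -0.012 and 0.012 m and z of rod_medium in the frame of row0 between 0.0158 and 0.0238 m and angle between the x axis of rod_medium and the y axis of row0, either way round below 0.06 rad and x of cap_medium in the frame of pocket0 between 0.102 and 0.146 m and y of cap_medium in the frame of pocket0 between -0.022 and 0.022 m and z of cap_medium in the frame of pocket0 below 0.027 m)) and ((x of rod_thin in the frame of row0 between -0.005 and 0.005 m and y of rod_thin in the frame of row0 between -0.012 and 0.012 m and z of rod_thin in the frame of row0 between 0.0101 and 0.0181 m and angle between the x axis of rod_thin and the y axis of row0, either way round below 0.06 rad and x of cap_thin in the frame of pocket0 between -0.022 and 0.022 m and y of cap_thin in the frame of pocket0 between -0.022 and 0.022 m and z of cap_thin in the frame of pocket0 below 0.027 m) or (x of rod_thin in the frame of row0 between 0.057 and 0.067 m and y of rod_thin in the frame of row0 between -0.012 and 0.012 m and z of rod_thin in the frame of row0 between 0.0101 and 0.0181 m and angle between the x axis of rod_thin and the y axis of row0, either way round below 0.06 rad and x of cap_thin in the frame of pocket0 between 0.04 and 0.084 m and y of cap_thin in the frame of pocket0 between -0.022 and 0.022 m and z of cap_thin in the frame of pocket0 below 0.027 m) or (x of rod_thin in the frame of row0 between 0.119 and 0.129 m and y of rod_thin in the frame of row0 between -0.012 and 0.012 m and z of rod_thin in the frame of row0 between 0.0101 and 0.0181 m and angle between the x axis of rod_thin and the y axis of row0, either way round below 0.06 rad and x of cap_thin in the frame of pocket0 between 0.102 and 0.146 m and y of cap_thin in the frame of pocket0 between -0.022 and 0.022 m and z of cap_thin in the frame of pocket0 below 0.027 m)) and value of joint drawer above 0.15 m), for 0.3 s.
At the end, for the whole second after the job is handed in: Drawer shut to 8 mm; each handle at rest in a row of its own (centre within 5 mm across, 12 mm along, 4 mm in height; axis within 0.06 rad); each protector present in the pocket of its handle's row, centre within 22 mm of the pocket's and under 27 mm above its floor (((x of rod_thick in the frame of row0 between -0.005 and 0.005 m and y of rod_thick in the frame of row0 between -0.012 and 0.012 m and z of rod_thick in the frame of row0 between 0.0215 and 0.0295 m and angle between the x axis of rod_thick and the y axis of row0, either way round below 0.06 rad and x of cap_thick in the frame of pocket0 between -0.022 and 0.022 m and y of cap_thick in the frame of pocket0 between -0.022 and 0.022 m and z of cap_thick in the frame of pocket0 below 0.027 m) or (x of rod_thick in the frame of row0 between 0.057 and 0.067 m and y of rod_thick in the frame of row0 between -0.012 and 0.012 m and z of rod_thick in the frame of row0 between 0.0215 and 0.0295 m and angle between the x axis of rod_thick and the y axis of row0, either way round below 0.06 rad and x of cap_thick in the frame of pocket0 between 0.04 and 0.084 m and y of cap_thick in the frame of pocket0 between -0.022 and 0.022 m and z of cap_thick in the frame of pocket0 below 0.027 m) or (x of rod_thick in the frame of row0 between 0.119 and 0.129 m and y of rod_thick in the frame of row0 between -0.012 and 0.012 m and z of rod_thick in the frame of row0 between 0.0215 and 0.0295 m and angle between the x axis of rod_thick and the y axis of row0, either way round below 0.06 rad and x of cap_thick in the frame of pocket0 between 0.102 and 0.146 m and y of cap_thick in the frame of pocket0 between -0.022 and 0.022 m and z of cap_thick in the frame of pocket0 below 0.027 m)) and ((x of rod_medium in the frame of row0 between -0.005 and 0.005 m and y of rod_medium in the frame of row0 between -0.012 and 0.012 m and z of rod_medium in the frame of row0 between 0.0158 and 0.0238 m and angle between the x axis of rod_medium and the y axis of row0, either way round below 0.06 rad and x of cap_medium in the frame of pocket0 between -0.022 and 0.022 m and y of cap_medium in the frame of pocket0 between -0.022 and 0.022 m and z of cap_medium in the frame of pocket0 below 0.027 m) or (x of rod_medium in the frame of row0 between 0.057 and 0.067 m and y of rod_medium in the frame of row0 between -0.012 and 0.012 m and z of rod_medium in the frame of row0 between 0.0158 and 0.0238 m and angle between the x axis of rod_medium and the y axis of row0, either way round below 0.06 rad and x of cap_medium in the frame of pocket0 between 0.04 and 0.084 m and y of cap_medium in the frame of pocket0 between -0.022 and 0.022 m and z of cap_medium in the frame of pocket0 below 0.027 m) or (x of rod_medium in the frame of row0 between 0.119 and 0.129 m and y of rod_medium in the frame of row0 between -0.012 and 0.012 m and z of rod_medium in the frame of row0 between 0.0158 and 0.0238 m and angle between the x axis of rod_medium and the y axis of row0, either way round below 0.06 rad and x of cap_medium in the frame of pocket0 between 0.102 and 0.146 m and y of cap_medium in the frame of pocket0 between -0.022 and 0.022 m and z of cap_medium in the frame of pocket0 below 0.027 m)) and ((x of rod_thin in the frame of row0 between -0.005 and 0.005 m and y of rod_thin in the frame of row0 between -0.012 and 0.012 m and z of rod_thin in the frame of row0 between 0.0101 and 0.0181 m and angle between the x axis of rod_thin and the y axis of row0, either way round below 0.06 rad and x of cap_thin in the frame of pocket0 between -0.022 and 0.022 m and y of cap_thin in the frame of pocket0 between -0.022 and 0.022 m and z of cap_thin in the frame of pocket0 below 0.027 m) or (x of rod_thin in the frame of row0 between 0.057 and 0.067 m and y of rod_thin in the frame of row0 between -0.012 and 0.012 m and z of rod_thin in the frame of row0 between 0.0101 and 0.0181 m and angle between the x axis of rod_thin and the y axis of row0, either way round below 0.06 rad and x of cap_thin in the frame of pocket0 between 0.04 and 0.084 m and y of cap_thin in the frame of pocket0 between -0.022 and 0.022 m and z of cap_thin in the frame of pocket0 below 0.027 m) or (x of rod_thin in the frame of row0 between 0.119 and 0.129 m and y of rod_thin in the frame of row0 between -0.012 and 0.012 m and z of rod_thin in the frame of row0 between 0.0101 and 0.0181 m and angle between the x axis of rod_thin and the y axis of row0, either way round below 0.06 rad and x of cap_thin in the frame of pocket0 between 0.102 and 0.146 m and y of cap_thin in the frame of pocket0 between -0.022 and 0.022 m and z of cap_thin in the frame of pocket0 below 0.027 m)) and linear speed of each of rod_thick, rod_medium, rod_thin, cap_thick, cap_medium, cap_thin below 0.02 m/s and value of joint drawer below 0.008 m); the robot touches nothing.
It fails at once if a bystander (tool, ferrule, chalk, bottle) is shifted more than 60 mm (distance of any of trimmer, ferrule0, ferrule1, burnisher, scuffer, chalk, glue from where it was at the start of the episode above 0.06 m).
Of cap_thick, cap_medium, cap_thin only 1 to 3 are there at a start; the rules pass over those that are not, and their reading is None.
At some moment in a run one of rod_thick, rod_medium, rod_thin, cap_thick, cap_medium, cap_thin may be knocked a few centimetres aside while the robot is not near it.
Once in a run the grip may slacken for a moment while it holds something.
It also fails if it takes over 210 s, if anything falls off the work surface, if the arm or the gripper's body presses on something with over 40 N, if the wrist force passes 120 N, or if a joint passes its speed limit or range.

## Working session

There is one attempt and no reset: what is moved stays moved. The work goes in short steps, Python scripts to look and compute and a tool call to move; the robot and the scene stay as the last step left them, time stands still between calls to the robot, and variables do not carry over. Pictures are saved under pics/ and viewed, and the job is handed in when it is done.

Besides the shell and the picture viewer there is one more tool, called after "Request:" by a JSON object that holds its "method" and its "body", one argument or row to a line. arm_command: Moves the arm, as the interface text tells. Its arguments: {"type":"object","properties":{"motion":{"type":"array","items":{"type":"object","properties":{"x":{"type":"number"},"y":{"type":"number"},"z":{"type":"number"},"roll":{"type":"number"},"fingers":{"type":"number"}}}}},"required":["motion"]}

```bash
mkdir -p pics; cat > h.py <<'E'
import numpy as np, cv2
from workcell import get_obs, camera, job_done
def snap(name,out,scale=1):
    c=camera(name); im=c['frame'][:,:,::-1]
    cv2.imwrite('pics/'+out+'.png',im)
    np.savez('pics/'+out+'.npz',K=c['intrinsics'],r=c['rvec'],t=c['tvec'])
    return c
def crop(src,out,x0,y0,x1,y1,s):
    im=cv2.imread('pics/'+src+'.png')[y0:y1,x0:x1]
    cv2.imwrite('pics/'+out+'.png',cv2.resize(im,None,fx=s,fy=s,interpolation=cv2.INTER_CUBIC))
def px2w(src,u,v,z):
    d=np.load('pics/'+src+'.npz');K=d['K'];R=cv2.Rodrigues(d['r'])[0];t=d['t'].ravel()
    ray=R.T@np.linalg.inv(K)@np.array([u,v,1.]);C=-R.T@t
    return C+ray*(z-C[2])/ray[2]
def w2px(src,p):
    d=np.load('pics/'+src+'.npz');K=d['K'];R=cv2.Rodrigues(d['r'])[0];t=d['t'].ravel()
    q=K@(R@np.asarray(p,float)+t);return q[:2]/q[2]
E
python3 - <<'E'
from h import *
for n in ('scene','top','wrist'):
    c=snap(n,n+'0')
    print(n,c['intrinsics'].tolist(),(-cv2.Rodrigues(c['rvec'])[0].T@c['tvec'].ravel()))
o=get_obs();print(o)
E
```

```text
scene [[370.9106926469646, 0.0, 254.22972523594058], [0.0, 370.9106926469646, 199.74006533778885], [0.0, 0.0, 1.0]] [1.07840366 0.2354766  1.03169994]
top [[358.28908212524664, 0.0, 255.7131860773541], [0.0, 358.28908212524664, 197.26449400171305], [0.0, 0.0, 1.0]] [0.40812953 0.05923272 1.15113747]
wrist [[297.3186396354542, 0.0, 254.53116263883194], [0.0, 297.3186396354542, 191.3114438362648], [0.0, 0.0, 1.0]] [ 0.24804893 -0.43887959  0.37280024]
{'clock': 0.15, 'joint_pos': array([-1.20999131e+00,  2.41229310e-01,  4.02836565e-03,  1.33517517e+00,
        1.24752969e-05,  1.57077230e+00]), 'joint_vel': array([ 1.57579183e-03, -6.01225168e-05,  2.97288572e-03, -1.18785111e-03,
        6.31025013e-04,  6.40134031e-04]), 'tau': array([ 6.27646677e-04, -3.72634864e+01,  2.52638465e+01,  1.23487035e-02,
       -3.07610969e-05, -7.86183545e-07]), 'eef_pos': array([ 0.17635079, -0.46736381,  0.23062072]), 'tool_rot': array([-0.69553392, -0.12743161,  0.69572567, -0.12633108]), 'ft_force': array([-0.45483676, -0.22401836, -1.37558028]), 'ft_torque': array([-0.01050556, -0.03178795, -0.05062189]), 'grip_width': 0.08569673107435363}
```

View pics/scene0.png

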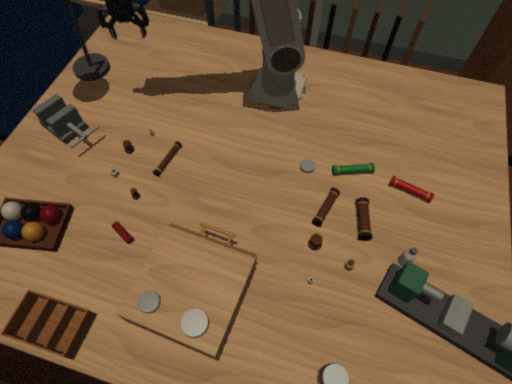

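View pics/top0.png

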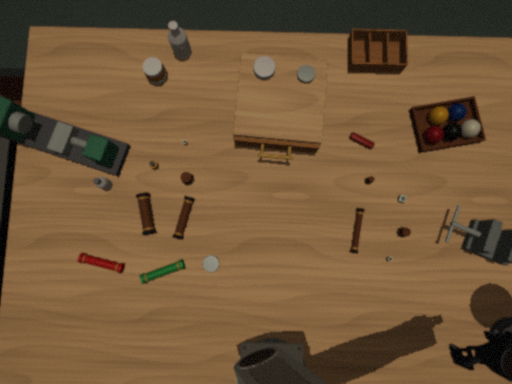

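View pics/wrist0.png

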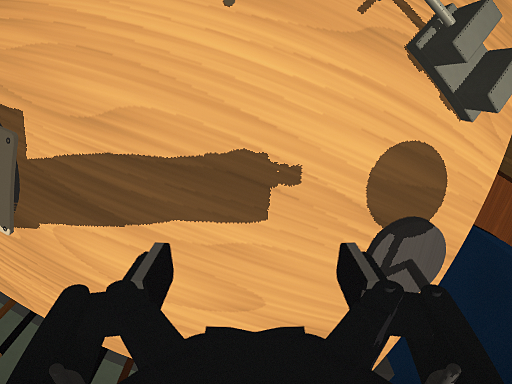

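Top view: thick rod at (146,214), medium rod (183,217), thin rod (357,230). Cap candidates are at (187,178), (404,231) and (369,180). The green (162,271) and red (101,262) rods are look-alikes. The drawer bar is at (275,155). I'll enlarge these.

```bash
python3 - <<'E'
from h import *
crop('top0','a',120,140,220,290,4)
crop('top0','b',330,120,430,270,4)
crop('top0','c',220,40,340,180,4)
E
```

```text
(no output)
```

View pics/a.png

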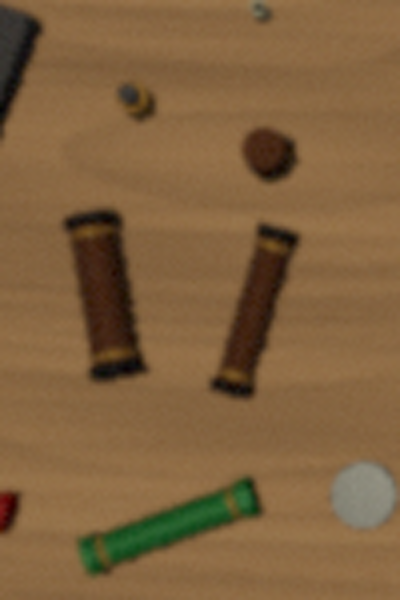

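View pics/b.png

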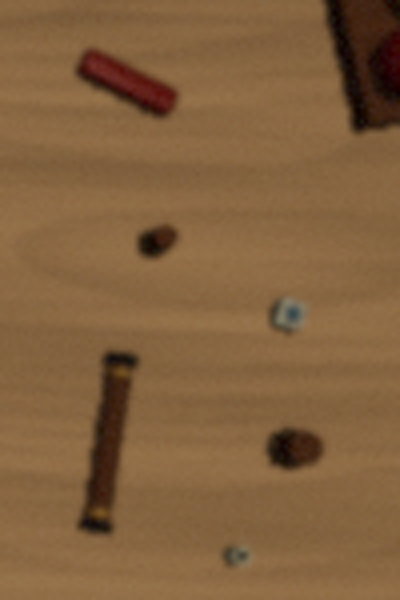

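View pics/c.png

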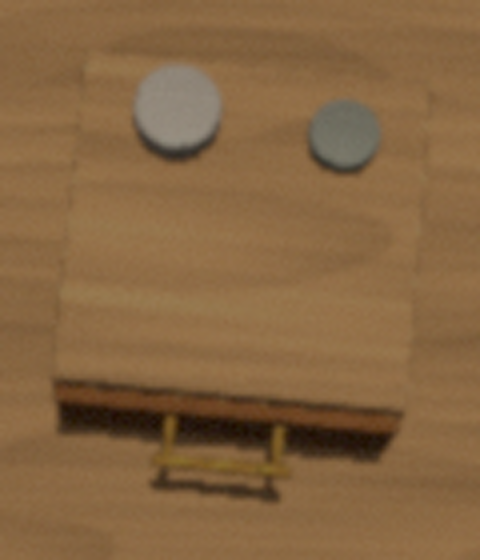

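```bash
python3 - <<'E'
from h import *
def c2p(u,v,x0,y0,s=4): return x0+(u+.5)/s-.5, y0+(v+.5)/s-.5
def seg(n,a,b,x0,y0,z):
    A=px2w('top0',*c2p(*a,x0,y0),z);B=px2w('top0',*c2p(*b,x0,y0),z)
    d=A-B;print(n,A.round(4),B.round(4),'mid',((A+B)/2).round(4),'len',np.linalg.norm(d).round(4),'ang',np.arctan2(d[1],d[0]).round(3))
seg('thick',(93,213),(120,376),120,140,.025)
seg('med',(281,228),(230,393),120,140,.02)
seg('thin',(122,354),(96,531),330,120,.015)
seg('bar',(152,461),(291,471),220,40,.061)
seg('green',(86,558),(254,493),120,140,.016)
seg('cabfront',(56,381),(404,411),220,40,.09)
seg('cabL',(86,55),(56,381),220,40,.09)
for n,p in dict(capA=(269,153,120,140),capB=(160,239,330,120),capC=(297,448,330,120)).items():
    print(n,px2w('top0',*c2p(*p),.02).round(3))
crop('scene0','sa',290,150,450,290,4)
crop('scene0','sb',100,120,200,250,4)
for k,z in (('scene0',0),):
    for u,v in ((316,242),(128,147),(135,194)): print(u,v,px2w(k,u,v,.02).round(3))
E
```

```text
thick [0.5484 0.4163 0.025 ] [0.4206 0.3873 0.025 ] mid [0.4845 0.4018 0.025 ] len 0.131 ang 0.223
med [0.5407 0.2679 0.02  ] [0.4095 0.3019 0.02  ] mid [0.4751 0.2849 0.02  ] len 0.1355 ang -0.253
thin [ 0.5176 -0.2746  0.015 ] [ 0.3776 -0.2527  0.015 ] mid [ 0.4476 -0.2637  0.015 ] len 0.1417 ang -0.155
bar [0.6716 0.0559 0.061 ] [ 0.6664 -0.0522  0.061 ] mid [0.669  0.0019 0.061 ] len 0.1082 ang 1.522
green [0.2798 0.408  0.016 ] [0.3325 0.2802 0.016 ] mid [0.3062 0.3441 0.016 ] len 0.1383 ang 1.962
cabfront [0.725  0.1306 0.09  ] [ 0.7082 -0.1346  0.09  ] mid [ 0.7166 -0.002   0.09  ] len 0.2657 ang 1.507
cabL [0.9881 0.1153 0.09  ] [0.725  0.1306 0.09  ] mid [0.8566 0.1229 0.09  ] len 0.2636 ang -0.058
capA [0.601 0.28  0.02 ]
capB [ 0.61  -0.305  0.02 ]
capC [ 0.446 -0.41   0.02 ]
316 242 [0.604 0.284 0.02 ]
128 147 [ 0.45  -0.406  0.02 ]
135 194 [ 0.613 -0.3    0.02 ]
```

View pics/sa.png

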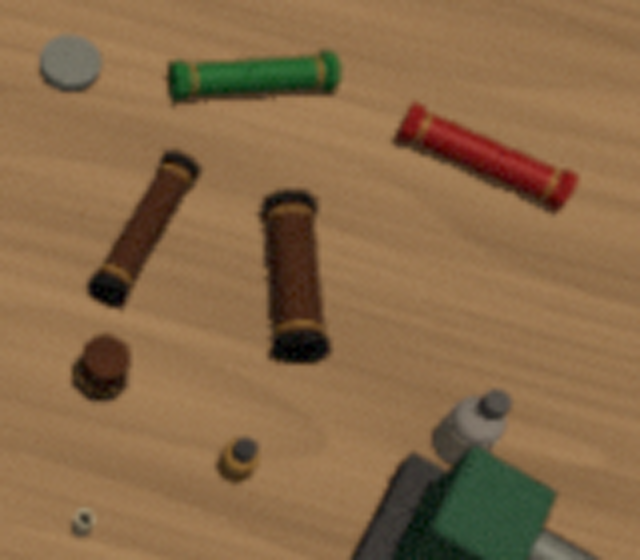

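View pics/sb.png

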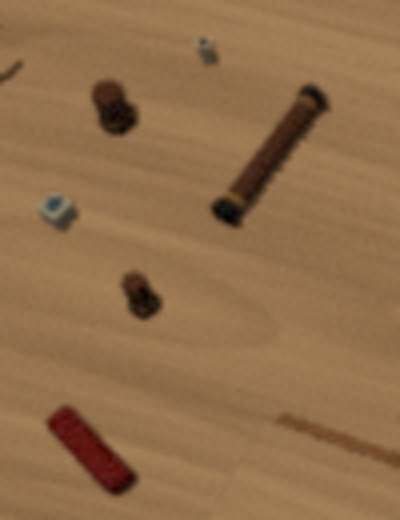

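Confirmed by crops from both views: all three protectors stand upright. Thick is at (0.602,0.281), medium at (0.447,-0.408) and thin at (0.611,-0.303). Bar middle is (0.669,0.002), with drawer yaw ≈ -0.058. I'll write a move planner next, then pull the drawer.

```bash
cat > p.py <<'E'
import sys
from h import *
from scipy.spatial.transform import Rotation as Ro
# usage: p.py x y z [jaw angle world rad]
def plan(x,y,z,a=None):
    o=get_obs();R=Ro.from_quat(o['tool_rot']).as_matrix();p=o['eef_pos']
    ya=np.arctan2(R[1,1],R[0,1])
    print('t %.2f pos'%o['clock'],p.round(4),'jaw %.3f'%ya,'tilt',R[:,0].round(3),'q6 %.2f'%o['joint_pos'][5],'w %.4f'%o['grip_width'],'F',o['ft_force'].round(1))
    if a is not None:
        dy=(a-ya+np.pi/2)%np.pi-np.pi/2 # world ccw change
        print('roll total %.3f (alt %.3f)'%(-dy,-dy+ (np.pi if dy>0 else -np.pi)))
        R=Ro.from_euler('z',dy).as_matrix()@R
    d=R.T@(np.array([x,y,z])-p)
    print('shift tool (after roll) x %.4f y %.4f z %.4f'%tuple(d))
v=[float(s) for s in sys.argv[1:]]
plan(*v)
E
python3 p.py 0.669 0.002 0.15 -0.058
```

```text
t 0.15 pos [ 0.1764 -0.4674  0.2306] jaw -1.210 tilt [-0.001  0.001 -1.   ] q6 1.57 w 0.0857 F [-0.5 -0.2 -1.4]
roll total -1.152 (alt 1.990)
shift tool (after roll) x 0.0799 y 0.4647 z -0.4971
```

Request:
{"method": "arm_command", "body": {
  "motion": [
    {"roll": -0.115, "fingers": 0.35},
    {"roll": -0.115},
    {"roll": -0.115},
    {"roll": -0.115},
    {"roll": -0.115},
    {"roll": -0.115},
    {"roll": -0.115},
    {"roll": -0.115},
    {"roll": -0.115},
    {"roll": -0.115}
  ]
}}

```text
schema error: expected keys x, y, z, roll, fingers
```

Request:
{"method": "arm_command", "body": {
  "motion": [
    {"y": 0.027, "z": -0.029},
    {"y": 0.027, "z": -0.029},
    {"y": 0.027, "z": -0.029},
    {"y": 0.027, "z": -0.029},
    {"y": 0.027, "z": -0.029},
    {"y": 0.027, "z": -0.029},
    {"y": 0.027, "z": -0.029},
    {"y": 0.027, "z": -0.029},
    {"y": 0.027, "z": -0.029},
    {"y": 0.027, "z": -0.029},
    {"y": 0.027, "z": -0.029},
    {"y": 0.027, "z": -0.029},
    {"y": 0.027, "z": -0.029},
    {"y": 0.027, "z": -0.029},
    {"y": 0.027, "z": -0.029},
    {"y": 0.027, "z": -0.029},
    {"y": 0.027, "z": -0.029}
  ]
}}

```text
schema error: expected keys x, y, z, roll, fingers
```

```bash
python3 p.py 0.669 0.002 0.10 -0.058;  python3 - <<'E'
from h import *
c=snap('wrist','w1')
E
```

```text
t 0.15 pos [ 0.1764 -0.4674  0.2306] jaw -1.210 tilt [-0.001  0.001 -1.   ] q6 1.57 w 0.0857 F [-0.5 -0.2 -1.4]
roll total -1.152 (alt 1.990)
shift tool (after roll) x 0.1299 y 0.4648 z -0.4971
```

View pics/w1.png

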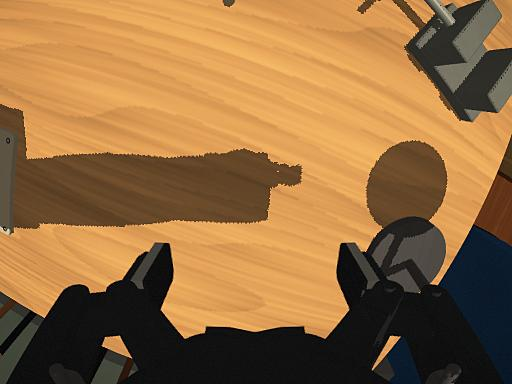

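All five keys are required in every row.

Request:
{"method": "arm_command", "body": {
  "motion": [
    {"x": 0, "y": 0, "z": 0, "roll": -0.115, "fingers": 0.35},
    {"x": 0, "y": 0, "z": 0, "roll": -0.115, "fingers": 0.35},
    {"x": 0, "y": 0, "z": 0, "roll": -0.115, "fingers": 0.35},
    {"x": 0, "y": 0, "z": 0, "roll": -0.115, "fingers": 0.35},
    {"x": 0, "y": 0, "z": 0, "roll": -0.115, "fingers": 0.35},
    {"x": 0, "y": 0, "z": 0, "roll": -0.115, "fingers": 0.35},
    {"x": 0, "y": 0, "z": 0, "roll": -0.115, "fingers": 0.35},
    {"x": 0, "y": 0, "z": 0, "roll": -0.115, "fingers": 0.35},
    {"x": 0, "y": 0, "z": 0, "roll": -0.115, "fingers": 0.35},
    {"x": 0, "y": 0, "z": 0, "roll": -0.115, "fingers": 0.35}
  ]
}}

```text
clock: 1.03
eef_pos: [0.1757, -0.4656, 0.2279]
tool_rot: [0.502, 0.501, -0.5, 0.496]
ft_force: [-0.1, 0.8, 0.6]
grip_width: 0.0299
```

Request:
{"method": "arm_command", "body": {
  "motion": [
    {"x": 0, "y": 0.027, "z": -0.029, "roll": 0, "fingers": 0.35},
    {"x": 0, "y": 0.027, "z": -0.029, "roll": 0, "fingers": 0.35},
    {"x": 0, "y": 0.027, "z": -0.029, "roll": 0, "fingers": 0.35},
    {"x": 0, "y": 0.027, "z": -0.029, "roll": 0, "fingers": 0.35},
    {"x": 0, "y": 0.027, "z": -0.029, "roll": 0, "fingers": 0.35},
    {"x": 0, "y": 0.027, "z": -0.029, "roll": 0, "fingers": 0.35},
    {"x": 0, "y": 0.027, "z": -0.029, "roll": 0, "fingers": 0.35},
    {"x": 0, "y": 0.027, "z": -0.029, "roll": 0, "fingers": 0.35},
    {"x": 0, "y": 0.027, "z": -0.029, "roll": 0, "fingers": 0.35},
    {"x": 0, "y": 0.027, "z": -0.029, "roll": 0, "fingers": 0.35},
    {"x": 0, "y": 0.027, "z": -0.029, "roll": 0, "fingers": 0.35},
    {"x": 0, "y": 0.027, "z": -0.029, "roll": 0, "fingers": 0.35},
    {"x": 0, "y": 0.027, "z": -0.029, "roll": 0, "fingers": 0.35},
    {"x": 0, "y": 0.027, "z": -0.029, "roll": 0, "fingers": 0.35},
    {"x": 0, "y": 0.027, "z": -0.029, "roll": 0, "fingers": 0.35},
    {"x": 0, "y": 0.027, "z": -0.029, "roll": 0, "fingers": 0.35},
    {"x": 0, "y": 0.027, "z": -0.029, "roll": 0, "fingers": 0.35}
  ]
}}

```text
clock: 2.45
eef_pos: [0.6517, 0.0411, 0.2252]
tool_rot: [-0.504, -0.498, 0.505, -0.493]
ft_force: [0.7, -0.7, -0.0]
grip_width: 0.0302
```

```bash
python3 p.py 0.669 0.002 0.10 -0.058;  python3 - <<'E'
from h import *
c=snap('wrist','w1')
E
```

```text
t 2.45 pos [0.6517 0.0411 0.2252] jaw -0.017 tilt [-0.006  0.005 -1.   ] q6 1.65 w 0.0302 F [ 0.7 -0.7 -0. ]
roll total 0.041 (alt -3.100)
shift tool (after roll) x 0.1249 y 0.0203 z 0.0385
```

View pics/w1.png

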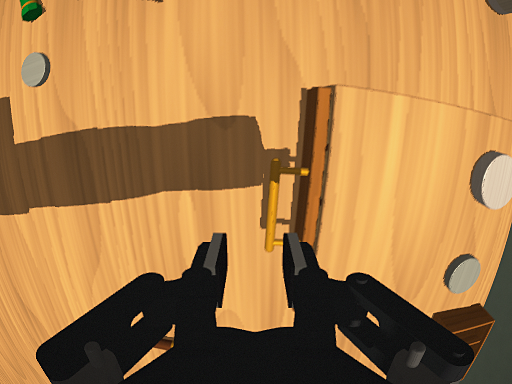

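Request:
{"method": "arm_command", "body": {
  "motion": [
    {"x": 0.02, "y": 0.005, "z": 0.01, "roll": 0.041, "fingers": 0.35},
    {"x": 0.03, "y": 0.005, "z": 0.01, "roll": 0, "fingers": 0.35},
    {"x": 0.03, "y": 0.005, "z": 0.01, "roll": 0, "fingers": 0.35},
    {"x": 0.03, "y": 0.005, "z": 0.009, "roll": 0, "fingers": 0.35},
    {"x": 0.005, "y": 0, "z": 0, "roll": 0, "fingers": 0.35}
  ]
}}

```text
clock: 2.92
eef_pos: [0.6795, 0.0156, 0.1003]
tool_rot: [0.512, 0.493, -0.508, 0.487]
ft_force: [-0.2, -0.2, -1.5]
grip_width: 0.0295
```

```bash
python3 p.py 0.669 0.002 0.045 -0.058;  python3 - <<'E'
from h import *
c=snap('wrist','w2')
c=snap('scene','s2');crop('s2','s2c',150,180,270,270,5)
E
```

```text
t 2.92 pos [0.6795 0.0156 0.1003] jaw -0.041 tilt [-0.002  0.01  -1.   ] q6 1.63 w 0.0295 F [-0.2 -0.2 -1.5]
roll total 0.017 (alt -3.125)
shift tool (after roll) x 0.0552 y -0.0095 z 0.0147
```

View pics/w2.png

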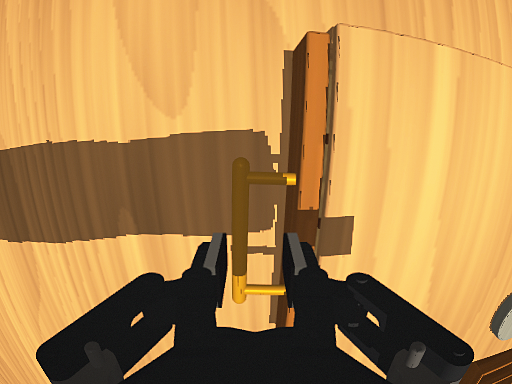

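View pics/s2c.png

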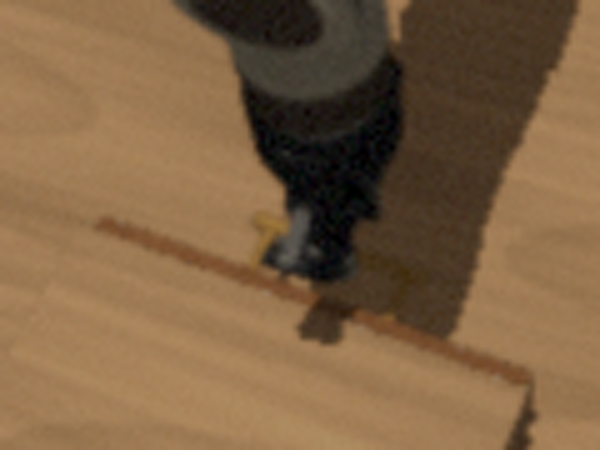

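Request:
{"method": "arm_command", "body": {
  "motion": [
    {"x": 0, "y": -0.008, "z": 0.014, "roll": 0.017, "fingers": 0.35},
    {"x": 0, "y": 0, "z": 0, "roll": 0, "fingers": 0.35},
    {"x": 0, "y": 0, "z": 0, "roll": 0, "fingers": 0.35}
  ]
}}

```text
clock: 3.27
eef_pos: [0.6742, 0.0046, 0.1106]
tool_rot: [0.519, 0.486, -0.508, 0.485]
ft_force: [-0.3, -0.7, 0.2]
grip_width: 0.0296
```

```bash
python3 p.py 0.669 0.002 0.045 -0.058;  python3 - <<'E'
from h import *
c=snap('wrist','w3')
E
```

```text
t 3.27 pos [0.6742 0.0046 0.1106] jaw -0.057 tilt [ 0.01   0.012 -1.   ] q6 1.63 w 0.0296 F [-0.3 -0.7  0.2]
roll total 0.001 (alt -3.140)
shift tool (after roll) x 0.0655 y -0.0057 z 0.0037
```

View pics/w3.png

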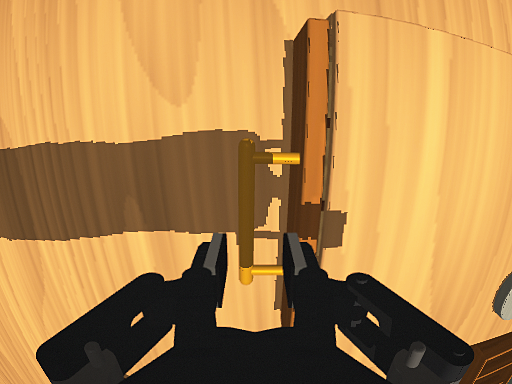

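Request:
{"method": "arm_command", "body": {
  "motion": [
    {"x": 0.002, "y": -0.006, "z": 0.003, "roll": 0, "fingers": 0.35},
    {"x": 0.015, "y": 0, "z": 0, "roll": 0, "fingers": 0.35},
    {"x": 0.015, "y": 0, "z": 0, "roll": 0, "fingers": 0.35},
    {"x": 0.015, "y": 0, "z": 0, "roll": 0, "fingers": 0.35}
  ]
}}

```text
clock: 3.65
eef_pos: [0.6753, 0.0041, 0.0748]
tool_rot: [0.524, 0.482, -0.502, 0.491]
ft_force: [0.7, -0.3, 0.1]
grip_width: 0.03
```

```bash
python3 p.py 0.669 0.002 0.045 -0.058
```

```text
t 3.65 pos [0.6753 0.0041 0.0748] jaw -0.054 tilt [ 0.031  0.012 -0.999] q6 1.63 w 0.0300 F [ 0.7 -0.3  0.1]
roll total 0.004 (alt -3.137)
shift tool (after roll) x 0.0295 y -0.0071 z 0.0029
```

Request:
{"method": "arm_command", "body": {
  "motion": [
    {"x": 0.003, "y": -0.012, "z": 0.003, "roll": 0, "fingers": 0.35},
    {"x": 0.003, "y": 0, "z": 0, "roll": 0, "fingers": 0.35}
  ]
}}

```text
clock: 3.82
eef_pos: [0.6623, 0.0029, 0.0672]
tool_rot: [0.524, 0.483, -0.502, 0.491]
ft_force: [0.9, 0.2, -0.5]
grip_width: 0.0301
```

```bash
python3 p.py 0.669 0.002 0.045 -0.058
```

```text
t 3.82 pos [0.6623 0.0029 0.0672] jaw -0.052 tilt [ 0.03   0.013 -0.999] q6 1.62 w 0.0301 F [ 0.9  0.2 -0.5]
roll total 0.006 (alt -3.136)
shift tool (after roll) x 0.0224 y 0.0061 z 0.0008
```

Request:
{"method": "arm_command", "body": {
  "motion": [
    {"x": 0.012, "y": 0.005, "z": 0.001, "roll": 0.005, "fingers": 0.35},
    {"x": 0.011, "y": 0.001, "z": 0, "roll": 0, "fingers": 0.35},
    {"x": 0, "y": 0, "z": 0, "roll": 0, "fingers": 0.35}
  ]
}}

```text
clock: 4.07
eef_pos: [0.6712, 0.0028, 0.0449]
tool_rot: [0.526, 0.481, -0.501, 0.491]
ft_force: [-0.2, -0.3, -0.5]
grip_width: 0.0298
```

```bash
python3 p.py 0.669 0.002 0.045 -0.058;  python3 - <<'E'
from h import *
c=snap('wrist','w4')
E
```

```text
t 4.07 pos [0.6712 0.0028 0.0449] jaw -0.056 tilt [ 0.035  0.013 -0.999] q6 1.63 w 0.0298 F [-0.2 -0.3 -0.5]
roll total 0.002 (alt -3.140)
shift tool (after roll) x -0.0002 y -0.0022 z 0.0009
```

View pics/w4.png

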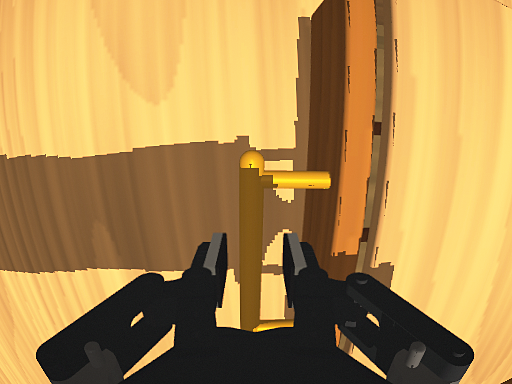

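Request:
{"method": "arm_command", "body": {
  "motion": [
    {"x": 0, "y": 0, "z": 0, "roll": 0, "fingers": 0},
    {"x": 0, "y": 0, "z": 0, "roll": 0, "fingers": 0},
    {"x": 0, "y": 0, "z": 0, "roll": 0, "fingers": 0},
    {"x": 0, "y": 0, "z": 0, "roll": 0, "fingers": 0},
    {"x": 0, "y": -0.005, "z": 0, "roll": 0, "fingers": 0},
    {"x": 0, "y": -0.01, "z": 0, "roll": 0, "fingers": 0}
  ]
}}

```text
clock: 4.62
eef_pos: [0.6577, 0.0039, 0.0455]
tool_rot: [0.527, 0.48, -0.501, 0.491]
ft_force: [3.2, 0.3, -1.9]
grip_width: 0.0087
```

```bash
python3 p.py 0.436 0.0155 0.045 -0.058
```

```text
t 4.62 pos [0.6577 0.0039 0.0455] jaw -0.058 tilt [ 0.036  0.014 -0.999] q6 1.63 w 0.0087 F [ 3.2  0.3 -1.9]
roll total 0.000 (alt -3.141)
shift tool (after roll) x -0.0073 y -0.2218 z 0.0012
```

Request:
{"method": "arm_command", "body": {
  "motion": [
    {"x": -0.0006, "y": -0.018, "z": 0, "roll": 0, "fingers": 0},
    {"x": -0.0006, "y": -0.018, "z": 0, "roll": 0, "fingers": 0},
    {"x": -0.0006, "y": -0.018, "z": 0, "roll": 0, "fingers": 0},
    {"x": -0.0006, "y": -0.018, "z": 0, "roll": 0, "fingers": 0},
    {"x": -0.0006, "y": -0.018, "z": 0, "roll": 0, "fingers": 0},
    {"x": -0.0006, "y": -0.018, "z": 0, "roll": 0, "fingers": 0},
    {"x": -0.0006, "y": -0.018, "z": 0, "roll": 0, "fingers": 0},
    {"x": -0.0006, "y": -0.018, "z": 0, "roll": 0, "fingers": 0},
    {"x": -0.0006, "y": -0.018, "z": 0, "roll": 0, "fingers": 0},
    {"x": -0.0006, "y": -0.018, "z": 0, "roll": 0, "fingers": 0}
  ]
}}

```text
clock: 5.45
eef_pos: [0.4879, 0.0163, 0.0455]
tool_rot: [0.537, 0.471, -0.49, 0.499]
ft_force: [3.1, 0.5, -3.6]
grip_width: 0.0088
```

```bash
python3 p.py 0.436 0.0155 0.045 -0.058
```

```text
t 5.45 pos [0.4879 0.0163 0.0455] jaw -0.059 tilt [ 0.075  0.018 -0.997] q6 1.65 w 0.0088 F [ 3.1  0.5 -3.6]
roll total -0.001 (alt 3.141)
shift tool (after roll) x -0.0034 y -0.0517 z 0.0038
```

Request:
{"method": "arm_command", "body": {
  "motion": [
    {"x": -0.001, "y": -0.018, "z": 0.001, "roll": 0, "fingers": 0},
    {"x": -0.001, "y": -0.017, "z": 0.001, "roll": 0, "fingers": 0},
    {"x": -0.001, "y": -0.01, "z": 0.001, "roll": 0, "fingers": 0},
    {"x": 0, "y": -0.006, "z": 0, "roll": 0, "fingers": 0},
    {"x": 0, "y": -0.006, "z": 0, "roll": 0, "fingers": 0},
    {"x": 0, "y": 0, "z": 0, "roll": 0, "fingers": 0},
    {"x": 0, "y": 0, "z": 0, "roll": 0, "fingers": 0}
  ]
}}

```text
clock: 6.03
eef_pos: [0.4412, 0.0199, 0.0455]
tool_rot: [0.547, 0.465, -0.479, 0.505]
ft_force: [1.2, 0.1, -1.2]
grip_width: 0.0084
```

```bash
python3 p.py 0.436 0.0155 0.045 -0.058
```

```text
t 6.03 pos [0.4412 0.0199 0.0455] jaw -0.057 tilt [ 0.108  0.024 -0.994] q6 1.66 w 0.0084 F [ 1.2  0.1 -1.2]
roll total 0.001 (alt -3.141)
shift tool (after roll) x -0.0002 y -0.0050 z 0.0047
```

Request:
{"method": "arm_command", "body": {
  "motion": [
    {"x": 0, "y": -0.006, "z": 0, "roll": 0, "fingers": 0},
    {"x": 0, "y": 0, "z": 0, "roll": 0, "fingers": 0.4},
    {"x": 0, "y": 0, "z": 0, "roll": 0, "fingers": 0.4},
    {"x": 0, "y": 0, "z": 0, "roll": 0, "fingers": 0.4}
  ]
}}

```text
clock: 6.37
eef_pos: [0.443, 0.0199, 0.0483]
tool_rot: [0.55, 0.46, -0.475, 0.509]
ft_force: [0.4, -0.1, 0.1]
grip_width: 0.0342
```

```bash
python3 p.py 0.436 0.0155 0.15 -0.058
```

```text
t 6.37 pos [0.443  0.0199 0.0483] jaw -0.057 tilt [ 0.125  0.023 -0.992] q6 1.66 w 0.0342 F [ 0.4 -0.1  0.1]
roll total 0.001 (alt -3.141)
shift tool (after roll) x -0.1018 y 0.0058 z 0.0018
```

Request:
{"method": "arm_command", "body": {
  "motion": [
    {"x": -0.03, "y": 0, "z": 0, "roll": 0, "fingers": 0.4},
    {"x": -0.04, "y": 0, "z": 0, "roll": 0, "fingers": 0.4},
    {"x": -0.04, "y": 0, "z": 0, "roll": 0, "fingers": 0.7},
    {"x": -0.04, "y": 0, "z": 0, "roll": 0, "fingers": 1}
  ]
}}

```text
clock: 6.7
eef_pos: [0.4145, 0.0163, 0.1933]
tool_rot: [0.544, 0.467, -0.482, 0.504]
ft_force: [0.7, -0.6, -0.1]
grip_width: 0.0575
```

```bash
python3 p.py 0.475 0.285 0.15 1.3
```

```text
t 6.70 pos [0.4145 0.0163 0.1933] jaw -0.056 tilt [ 0.099  0.023 -0.995] q6 1.65 w 0.0575 F [ 0.7 -0.6 -0.1]
roll total -1.356 (alt 1.785)
shift tool (after roll) x 0.0702 y 0.2695 z -0.0116
```

Request:
{"method": "arm_command", "body": {
  "motion": [
    {"x": 0, "y": 0, "z": 0, "roll": -0.125, "fingers": 1},
    {"x": 0, "y": 0, "z": 0, "roll": -0.125, "fingers": 1},
    {"x": 0, "y": 0, "z": 0, "roll": -0.125, "fingers": 1},
    {"x": 0, "y": 0, "z": 0, "roll": -0.125, "fingers": 1},
    {"x": 0, "y": 0, "z": 0, "roll": -0.125, "fingers": 1},
    {"x": 0, "y": 0, "z": 0, "roll": -0.125, "fingers": 1},
    {"x": 0, "y": 0, "z": 0, "roll": -0.125, "fingers": 1},
    {"x": 0, "y": 0, "z": 0, "roll": -0.125, "fingers": 1},
    {"x": 0, "y": 0, "z": 0, "roll": -0.125, "fingers": 1},
    {"x": 0, "y": 0, "z": 0, "roll": -0.12, "fingers": 1}
  ]
}}

```text
clock: 7.53
eef_pos: [0.4138, 0.0166, 0.2078]
tool_rot: [0.146, 0.655, -0.114, 0.733]
ft_force: [-0.2, 1.1, -0.1]
grip_width: 0.0852
```

```bash
python3 p.py 0.475 0.285 0.15 1.3; python3 - <<'E'
from h import *
snap('top','t1');crop('t1','t1c',200,60,350,260,3)
E
```

```text
t 7.53 pos [0.4138 0.0166 0.2078] jaw 1.204 tilt [ 0.116  0.024 -0.993] q6 0.40 w 0.0852 F [-0.2  1.1 -0.1]
roll total -0.096 (alt 3.045)
shift tool (after roll) x 0.0738 y 0.2707 z -0.0203
```

View pics/t1c.png

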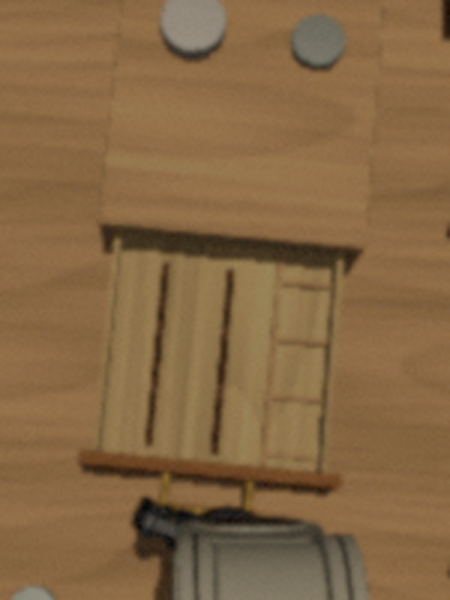

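Request:
{"method": "arm_command", "body": {
  "motion": [
    {"x": 0, "y": 0.039, "z": -0.003, "roll": -0.03, "fingers": 1},
    {"x": 0, "y": 0.039, "z": -0.003, "roll": -0.03, "fingers": 1},
    {"x": 0, "y": 0.039, "z": -0.003, "roll": -0.03, "fingers": 1},
    {"x": 0, "y": 0.039, "z": -0.003, "roll": 0, "fingers": 1},
    {"x": 0, "y": 0.039, "z": -0.003, "roll": 0, "fingers": 1},
    {"x": 0, "y": 0.036, "z": -0.003, "roll": 0, "fingers": 1},
    {"x": 0, "y": 0.02, "z": 0, "roll": 0, "fingers": 1}
  ]
}}

```text
clock: 8.17
eef_pos: [0.4723, 0.2633, 0.221]
tool_rot: [0.121, 0.659, -0.095, 0.736]
ft_force: [1.3, 0.2, -0.1]
grip_width: 0.0851
```

```bash
python3 p.py 0.475 0.285 0.15 1.3; python3 -c "
from h import *
o=get_obs();print(o['joint_pos'].round(3),o['tau'].round(2),o['joint_vel'].round(3))"
```

```text
t 8.17 pos [0.4723 0.2633 0.221 ] jaw 1.267 tilt [ 0.114  0.02  -0.993] q6 0.84 w 0.0851 F [ 1.3  0.2 -0.1]
roll total -0.033 (alt 3.108)
shift tool (after roll) x 0.0714 y 0.0179 z -0.0106
[ 0.531  0.24  -0.029  1.193 -0.041  0.836] [ -0.1  -38.96  24.57  -0.92   0.06  -0.13] [ 0.339  0.341  0.475  0.171 -0.062  0.364]
```

Request:
{"method": "arm_command", "body": {
  "motion": [
    {"x": 0, "y": 0, "z": 0, "roll": 0, "fingers": 1},
    {"x": 0, "y": 0, "z": 0, "roll": 0, "fingers": 1},
    {"x": 0, "y": 0, "z": 0, "roll": 0, "fingers": 1}
  ]
}}

```text
clock: 8.42
eef_pos: [0.4715, 0.2677, 0.2202]
tool_rot: [0.12, 0.66, -0.094, 0.736]
ft_force: [-0.2, -1.1, -1.1]
grip_width: 0.0856
```

```bash
python3 p.py 0.475 0.285 0.15 1.3; python3 -c "
from h import *
o=get_obs();print(o['joint_pos'].round(4),o['tau'].round(2),o['joint_vel'].round(3))"
```

```text
t 8.42 pos [0.4715 0.2677 0.2202] jaw 1.268 tilt [ 0.112  0.02  -0.994] q6 0.84 w 0.0856 F [-0.2 -1.1 -1.1]
roll total -0.032 (alt 3.110)
shift tool (after roll) x 0.0705 y 0.0138 z -0.0084
[ 0.5389  0.245  -0.0251  1.194  -0.04    0.8421] [ 5.200e-01 -3.769e+01  2.610e+01 -8.700e-01 -8.000e-02  1.000e-02] [ 0.003 -0.002 -0.009  0.012 -0.007  0.011]
```

Request:
{"method": "arm_command", "body": {
  "motion": [
    {"x": 0, "y": 0, "z": 0, "roll": 0, "fingers": 1},
    {"x": 0, "y": 0, "z": 0, "roll": 0, "fingers": 1},
    {"x": 0, "y": 0, "z": 0, "roll": 0, "fingers": 1}
  ]
}}

```text
clock: 8.67
eef_pos: [0.4703, 0.2642, 0.2201]
tool_rot: [0.122, 0.66, -0.097, 0.735]
ft_force: [-0.3, 0.3, -0.1]
grip_width: 0.0856
```

```bash
python3 p.py 0.475 0.285 0.15 1.3; python3 -c "
from h import *
o=get_obs();print(o['joint_pos'].round(4),o['tau'].round(2),o['joint_vel'].round(3))"
```

```text
t 8.67 pos [0.4703 0.2642 0.2201] jaw 1.263 tilt [ 0.11   0.018 -0.994] q6 0.84 w 0.0856 F [-0.3  0.3 -0.1]
roll total -0.037 (alt 3.104)
shift tool (after roll) x 0.0706 y 0.0177 z -0.0081
[ 0.5346  0.2414 -0.0299  1.1951 -0.0405  0.8432] [  0.25 -37.64  25.88  -0.79  -0.12   0.  ] [-0.017 -0.015 -0.015  0.005 -0.002  0.003]
```

Request:
{"method": "arm_command", "body": {
  "motion": [
    {"x": -0.0417, "y": 0, "z": 0, "roll": 0, "fingers": 1},
    {"x": -0.0417, "y": 0, "z": 0, "roll": 0, "fingers": 1},
    {"x": -0.0417, "y": 0, "z": 0, "roll": 0, "fingers": 1},
    {"x": -0.0417, "y": 0, "z": 0, "roll": 0, "fingers": 1}
  ]
}}

```text
clock: 9.0
eef_pos: [0.4452, 0.2528, 0.377]
tool_rot: [0.117, 0.669, -0.107, 0.726]
ft_force: [2.8, 0.3, 0.4]
grip_width: 0.0854
```

```bash
python3 p.py 0.475 0.285 0.15 1.3; python3 -c "
from h import *
o=get_obs();print(o['joint_pos'].round(3))"
```

```text
t 9.00 pos [0.4452 0.2528 0.377 ] jaw 1.254 tilt [ 0.083  0.001 -0.997] q6 0.86 w 0.0854 F [2.8 0.3 0.4]
roll total -0.046 (alt 3.095)
shift tool (after roll) x 0.2288 y 0.0330 z 0.0022
[ 0.541  0.195  0.318  1.623 -0.042  0.858]
```

Request:
{"method": "arm_command", "body": {
  "motion": [
    {"x": 0.01, "y": 0, "z": 0, "roll": 0, "fingers": 1},
    {"x": 0.01, "y": 0, "z": 0, "roll": 0, "fingers": 1},
    {"x": 0.01, "y": 0, "z": 0, "roll": 0, "fingers": 1},
    {"x": 0.01, "y": 0, "z": 0, "roll": 0, "fingers": 1},
    {"x": 0.01, "y": 0, "z": 0, "roll": 0, "fingers": 1},
    {"x": 0.01, "y": 0, "z": 0, "roll": 0, "fingers": 1}
  ]
}}

```text
clock: 9.5
eef_pos: [0.455, 0.2506, 0.3303]
tool_rot: [0.126, 0.66, -0.104, 0.733]
ft_force: [0.5, -0.5, -0.4]
grip_width: 0.0855
```

```bash
python3 p.py 0.475 0.285 0.15 1.3; python3 -c "
from h import *
o=get_obs();print(o['joint_pos'].round(3))"
```

```text
t 9.50 pos [0.455  0.2506 0.3303] jaw 1.246 tilt [ 0.107  0.014 -0.994] q6 0.85 w 0.0855 F [ 0.5 -0.5 -0.4]
roll total -0.054 (alt 3.087)
shift tool (after roll) x 0.1821 y 0.0298 z -0.0077
[ 0.528  0.178  0.175  1.467 -0.042  0.854]
```

Pulling with the bar gripped has let the tool tilt creep to 0.11 rad, and rows inherit the measured pose. Pressing the fingertips gently against the fixed cabinet edge in +x should creep it back.

Request:
{"method": "arm_command", "body": {
  "motion": [
    {"x": 0.01, "y": 0, "z": 0, "roll": 0.125, "fingers": 0},
    {"x": 0.01, "y": 0, "z": 0, "roll": 0.125, "fingers": 0},
    {"x": 0.01, "y": 0, "z": 0, "roll": 0.125, "fingers": 0},
    {"x": 0.01, "y": 0, "z": 0, "roll": 0.125, "fingers": 0},
    {"x": 0.01, "y": 0, "z": 0, "roll": 0.125, "fingers": 0},
    {"x": 0.01, "y": 0, "z": 0, "roll": 0.125, "fingers": 0},
    {"x": 0.01, "y": 0, "z": 0, "roll": 0.125, "fingers": 0},
    {"x": 0.01, "y": 0, "z": 0, "roll": 0.125, "fingers": 0},
    {"x": 0.01, "y": 0, "z": 0, "roll": 0.125, "fingers": 0},
    {"x": 0.01, "y": 0, "z": 0, "roll": 0.125, "fingers": 0},
    {"x": 0.01, "y": 0, "z": 0, "roll": 0.05, "fingers": 0}
  ]
}}

```text
clock: 10.42
eef_pos: [0.4576, 0.2376, 0.1996]
tool_rot: [0.539, 0.461, -0.494, 0.503]
ft_force: [-0.5, 0.9, 0.1]
grip_width: -0.0003
```

```bash
python3 p.py 0.67 0.0 0.13 -0.058
```

```text
t 10.42 pos [0.4576 0.2376 0.1996] jaw -0.070 tilt [ 0.087  0.    -0.996] q6 2.14 w -0.0003 F [-0.5  0.9  0.1]
roll total -0.012 (alt 3.130)
shift tool (after roll) x 0.0875 y 0.2189 z 0.2254
```

Request:
{"method": "arm_command", "body": {
  "motion": [
    {"x": 0.006, "y": 0.026, "z": 0.028, "roll": -0.012, "fingers": 0},
    {"x": 0.008, "y": 0.026, "z": 0.028, "roll": 0, "fingers": 0},
    {"x": 0.01, "y": 0.026, "z": 0.028, "roll": 0, "fingers": 0},
    {"x": 0.01, "y": 0.026, "z": 0.028, "roll": 0, "fingers": 0},
    {"x": 0.01, "y": 0.026, "z": 0.028, "roll": 0, "fingers": 0},
    {"x": 0.01, "y": 0.026, "z": 0.028, "roll": 0, "fingers": 0},
    {"x": 0.01, "y": 0.026, "z": 0.028, "roll": 0, "fingers": 0},
    {"x": 0.01, "y": 0.02, "z": 0.02, "roll": 0, "fingers": 0},
    {"x": 0, "y": 0, "z": 0, "roll": 0, "fingers": 0}
  ]
}}

```text
clock: 11.17
eef_pos: [0.6462, -0.0069, 0.1221]
tool_rot: [0.531, 0.467, -0.499, 0.501]
ft_force: [0.4, 0.3, -0.3]
grip_width: -0.0
```

```bash
python3 p.py 0.68 0.0 0.082 -0.058
```

```text
t 11.17 pos [ 0.6462 -0.0069  0.1221] jaw -0.061 tilt [ 0.066 -0.004 -0.998] q6 1.62 w -0.0000 F [ 0.4  0.3 -0.3]
roll total -0.003 (alt 3.138)
shift tool (after roll) x 0.0423 y 0.0307 z -0.0088
```

Request:
{"method": "arm_command", "body": {
  "motion": [
    {"x": 0.013, "y": 0.006, "z": -0.003, "roll": 0, "fingers": 0},
    {"x": 0.013, "y": 0.006, "z": -0.002, "roll": 0, "fingers": 0},
    {"x": 0.012, "y": 0.006, "z": 0, "roll": 0, "fingers": 0},
    {"x": 0.002, "y": 0.003, "z": 0, "roll": 0, "fingers": 0}
  ]
}}

```text
clock: 11.5
eef_pos: [0.6665, -0.0082, 0.0767]
tool_rot: [0.531, 0.467, -0.503, 0.497]
ft_force: [-0.6, -0.4, -0.0]
grip_width: 0.0001
```

```bash
python3 p.py 0.7 0.0 0.082 -0.058
```

```text
t 11.50 pos [ 0.6665 -0.0082  0.0767] jaw -0.070 tilt [ 0.057 -0.004 -0.998] q6 1.63 w 0.0001 F [-0.6 -0.4 -0. ]
roll total -0.012 (alt 3.130)
shift tool (after roll) x -0.0034 y 0.0332 z -0.0101
```

Request:
{"method": "arm_command", "body": {
  "motion": [
    {"x": -0.004, "y": 0.012, "z": -0.003, "roll": -0.012, "fingers": 0},
    {"x": 0, "y": 0.012, "z": -0.003, "roll": 0, "fingers": 0},
    {"x": 0, "y": 0.009, "z": 0, "roll": 0, "fingers": 0},
    {"x": 0, "y": 0.006, "z": 0, "roll": 0, "fingers": 0}
  ]
}}

```text
clock: 11.83
eef_pos: [0.7021, -0.0018, 0.0788]
tool_rot: [0.524, 0.474, -0.502, 0.498]
ft_force: [-0.3, 0.2, 1.0]
grip_width: 0.0003
```

```bash
python3 p.py 0.7 0.0 0.082 -0.058
```

```text
t 11.83 pos [ 0.7021 -0.0018  0.0788] jaw -0.054 tilt [ 0.047 -0.003 -0.999] q6 1.62 w 0.0003 F [-0.3  0.2  1. ]
roll total 0.004 (alt -3.137)
shift tool (after roll) x -0.0033 y -0.0021 z -0.0016
```

Request:
{"method": "arm_command", "body": {
  "motion": [
    {"x": -0.001, "y": 0.006, "z": 0, "roll": 0, "fingers": 0},
    {"x": 0, "y": 0.006, "z": 0, "roll": 0, "fingers": 0},
    {"x": 0, "y": 0.005, "z": 0, "roll": 0, "fingers": 0}
  ]
}}

```text
clock: 12.08
eef_pos: [0.7051, -0.0014, 0.079]
tool_rot: [0.516, 0.482, -0.51, 0.492]
ft_force: [-13.1, -1.3, 9.8]
grip_width: 0.0002
```

```bash
python3 p.py 0.7 0.0 0.082 -0.058
```

```text
t 12.08 pos [ 0.7051 -0.0014  0.079 ] jaw -0.052 tilt [ 0.016 -0.005 -1.   ] q6 1.62 w 0.0002 F [-13.1  -1.3   9.8]
roll total 0.006 (alt -3.135)
shift tool (after roll) x -0.0031 y -0.0051 z -0.0011
```

Request:
{"method": "arm_command", "body": {
  "motion": [
    {"x": 0, "y": 0.006, "z": 0, "roll": 0, "fingers": 0},
    {"x": 0, "y": 0.006, "z": 0, "roll": 0, "fingers": 0},
    {"x": 0, "y": -0.01, "z": 0, "roll": 0, "fingers": 0},
    {"x": -0.03, "y": -0.01, "z": 0, "roll": 0, "fingers": 0},
    {"x": -0.0417, "y": 0, "z": 0, "roll": 0, "fingers": 1},
    {"x": -0.0417, "y": 0, "z": 0, "roll": 0, "fingers": 1},
    {"x": 0, "y": 0, "z": 0, "roll": 0, "fingers": 1}
  ]
}}

```text
clock: 12.67
eef_pos: [0.6778, 0.0032, 0.1917]
tool_rot: [-0.502, -0.494, 0.521, -0.483]
ft_force: [1.4, -0.0, 1.5]
grip_width: 0.0358
```

```bash
python3 p.py 0.475 0.285 0.12 1.318;python3 - <<'E'
from h import *
snap('wrist','w5');snap('top','t2')
E
```

```text
t 12.67 pos [0.6778 0.0032 0.1917] jaw -0.047 tilt [-0.029 -0.007 -1.   ] q6 1.62 w 0.0358 F [ 1.4 -0.   1.5]
roll total -1.365 (alt 1.777)
shift tool (after roll) x 0.0632 y 0.2242 z -0.2673
```

View pics/w5.png

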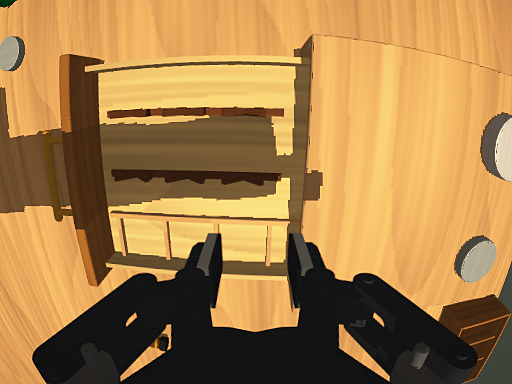

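View pics/t2.png

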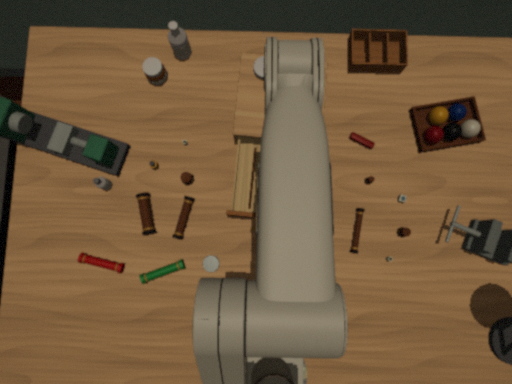

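```bash
python3 - <<'E'
from h import *
def c2p(u,v,x0,y0,s): return x0+(u+.5)/s-.5, y0+(v+.5)/s-.5
ex=np.array([np.cos(.058),-np.sin(.058)]);ey=np.array([np.sin(.058),np.cos(.058)])
def P(n,u,v,z,src='t1'):
    w=px2w(src,*c2p(u,v,200,60,3),z)[:2]; print(n,w.round(4),'along',(w@ex).round(4),'lat',(w@ey).round(4))
P('cabL',103,228,.09);P('cabR',360,250,.09)
P('panel top in L',83,455,.066);P('panel top in R',338,478,.066)
P('s1 back',167,264,.04);P('s1 front',149,444,.04)
P('s2 back',231,269,.04);P('s2 front',214,453,.04)
for i,(u,v) in enumerate([(302,285),(300,343),(297,400),(292,458)]): P('strip%d'%i,u,v,.025)
P('wallL back',118,240,.047);P('wallR back',341,262,.047)
P('wallL f',100,452,.047);P('wallR f',321,472,.047)
# wrist fisheye
def fish(src,u,v,z):
    d=np.load('pics/'+src+'.npz');K=d['K'];R=cv2.Rodrigues(d['r'])[0];t=d['t'].ravel()
    x=(u-K[0,2])/K[0,0];y=(v-K[1,2])/K[1,1];th=np.hypot(x,y)
    ray=R.T@np.array([np.sin(th)*x/th,np.sin(th)*y/th,np.cos(th)]);C=-R.T@t
    return C+ray*(z-C[2])/ray[2]
for n,u,v,z in [('cabcorner L',314,35,.09),('bar L',48,130,.061),('bar R',57,217,.061),('panel in L',100,55,.066),('strip a',123,238,.025),('b',167,241,.025),('c',218,243,.025),('d',270,245,.025)]:
    w=fish('w5',u,v,z)[:2];print('fish',n,w.round(4),'along',(w@ex).round(4),'lat',(w@ey).round(4))
crop('w5','w5c',90,90,330,210,3)
E
```

```text
cabL [0.7226 0.1293] along 0.7138 lat 0.171
cabR [ 0.7061 -0.1317] along 0.7126 lat -0.0905
panel top in L [0.4931 0.1438] along 0.4839 lat 0.1721
panel top in R [ 0.4761 -0.1144] along 0.4819 lat -0.0866
s1 back [0.6999 0.0637] along 0.695 lat 0.1042
s1 front [0.5082 0.0778] along 0.5029 lat 0.1071
s2 back [ 0.6962 -0.0041] along 0.6952 lat 0.0362
s2 front [0.5005 0.0102] along 0.4991 lat 0.0392
strip0 [ 0.6844 -0.0813] along 0.688 lat -0.0415
strip1 [ 0.6213 -0.0798] along 0.6249 lat -0.0436
strip2 [ 0.5601 -0.0772] along 0.5636 lat -0.0446
strip3 [ 0.4985 -0.0725] along 0.5018 lat -0.0435
wallL back [0.7227 0.116 ] along 0.7148 lat 0.1577
wallR back [ 0.7048 -0.1194] along 0.7105 lat -0.0784
wallL f [0.4981 0.1279] along 0.4899 lat 0.1565
wallR f [ 0.483  -0.0999] along 0.488 lat -0.0717
fish cabcorner L [0.7291 0.1347] along 0.72 lat 0.1768
fish bar L [0.447  0.0754] along 0.4419 lat 0.1012
fish bar R [ 0.434  -0.0285] along 0.4349 lat -0.0033
fish panel in L [0.5294 0.1422] along 0.5202 lat 0.1727
fish strip a [ 0.5029 -0.0721] along 0.5063 lat -0.0428
fish b [ 0.5631 -0.0756] along 0.5665 lat -0.0429
fish c [ 0.6261 -0.0787] along 0.6296 lat -0.0423
fish d [ 0.6871 -0.083 ] along 0.6908 lat -0.043
```

View pics/w5c.png

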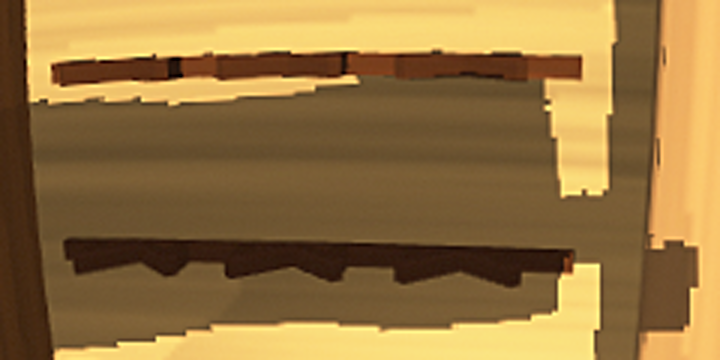

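Request:
{"method": "arm_command", "body": {
  "motion": [
    {"x": 0, "y": 0, "z": 0, "roll": -0.124, "fingers": 0.75},
    {"x": 0, "y": 0, "z": 0, "roll": -0.124, "fingers": 0.75},
    {"x": 0, "y": 0, "z": 0, "roll": -0.124, "fingers": 0.75},
    {"x": 0, "y": 0, "z": 0, "roll": -0.124, "fingers": 0.75},
    {"x": 0, "y": 0, "z": 0, "roll": -0.124, "fingers": 0.75},
    {"x": 0, "y": 0, "z": 0, "roll": -0.124, "fingers": 0.75},
    {"x": 0, "y": 0, "z": 0, "roll": -0.124, "fingers": 0.75},
    {"x": 0, "y": 0, "z": 0, "roll": -0.124, "fingers": 0.75},
    {"x": 0, "y": 0, "z": 0, "roll": -0.124, "fingers": 0.75},
    {"x": 0, "y": 0, "z": 0, "roll": -0.124, "fingers": 0.75},
    {"x": 0, "y": 0, "z": 0, "roll": -0.124, "fingers": 0.75}
  ]
}}

```text
clock: 13.68
eef_pos: [0.6657, 0.0071, 0.1662]
tool_rot: [0.078, 0.725, -0.089, 0.679]
ft_force: [-0.2, 0.3, -0.4]
grip_width: 0.0645
```

```bash
python3 p.py 0.4748 0.2841 0.1 1.318
```

```text
t 13.68 pos [0.6657 0.0071 0.1662] jaw 1.334 tilt [-0.067 -0.007 -0.998] q6 0.25 w 0.0645 F [-0.2  0.3 -0.4]
roll total 0.016 (alt -3.125)
shift tool (after roll) x 0.0772 y 0.2219 z -0.2498
```

Request:
{"method": "arm_command", "body": {
  "motion": [
    {"x": -0.002, "y": 0.0245, "z": -0.0277, "roll": 0.016, "fingers": 0.75},
    {"x": 0, "y": 0.0245, "z": -0.0277, "roll": 0, "fingers": 0.75},
    {"x": 0, "y": 0.0245, "z": -0.0277, "roll": 0, "fingers": 0.75},
    {"x": 0, "y": 0.0245, "z": -0.0277, "roll": 0, "fingers": 0.75},
    {"x": 0, "y": 0.0245, "z": -0.0277, "roll": 0, "fingers": 0.75},
    {"x": 0, "y": 0.0245, "z": -0.0277, "roll": 0, "fingers": 0.75},
    {"x": 0.01, "y": 0.0245, "z": -0.0277, "roll": 0, "fingers": 0.75},
    {"x": 0.01, "y": 0.0245, "z": -0.0277, "roll": 0, "fingers": 0.75},
    {"x": 0.01, "y": 0.018, "z": -0.02, "roll": 0, "fingers": 0.75},
    {"x": 0, "y": 0, "z": 0, "roll": 0, "fingers": 0.75}
  ]
}}

```text
clock: 14.52
eef_pos: [0.4645, 0.2806, 0.1294]
tool_rot: [0.08, 0.733, -0.098, 0.668]
ft_force: [-0.2, -0.6, 0.1]
grip_width: 0.0642
```

```bash
python3 p.py 0.4748 0.2841 0.06 1.318;python3 - <<'E'
from h import *
snap('wrist','w6')
E
```

```text
t 14.52 pos [0.4645 0.2806 0.1294] jaw 1.320 tilt [-0.094 -0.014 -0.995] q6 0.77 w 0.0642 F [-0.2 -0.6  0.1]
roll total 0.002 (alt -3.140)
shift tool (after roll) x 0.0681 y 0.0086 z 0.0151
```

View pics/w6.png

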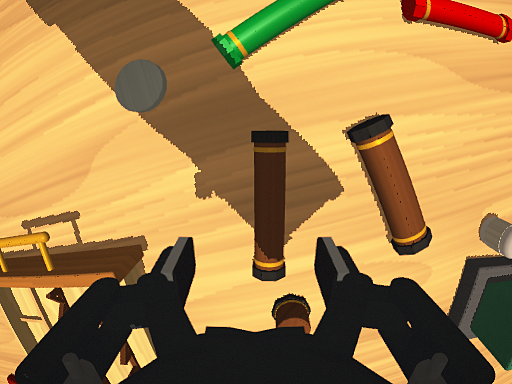

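```bash
python3 -c "
from h import *
o=get_obs();print(o['joint_pos'].round(4),o['tau'].round(2),o['joint_vel'].round(3))"
```

```text
[0.5216 0.4559 0.0407 1.2438 0.0331 0.7736] [  0.72 -45.91  23.76   0.39   0.19   0.1 ] [-0.062 -0.002  0.046  0.017 -0.029 -0.021]
```

Request:
{"method": "arm_command", "body": {
  "motion": [
    {"x": 0, "y": 0, "z": 0, "roll": 0, "fingers": 0.75},
    {"x": 0, "y": 0, "z": 0, "roll": 0, "fingers": 0.75},
    {"x": 0, "y": 0, "z": 0, "roll": 0, "fingers": 0.75},
    {"x": 0, "y": 0, "z": 0, "roll": 0, "fingers": 0.75}
  ]
}}

```text
clock: 14.9
eef_pos: [0.4658, 0.2769, 0.128]
tool_rot: [0.079, 0.733, -0.1, 0.668]
ft_force: [-0.4, 0.0, -0.2]
grip_width: 0.064
```

```bash
python3 p.py 0.4748 0.2841 0.06 1.318;python3 -c "
from h import *
o=get_obs();print(o['joint_pos'].round(4),o['tau'].round(2),o['joint_vel'].round(3))"
```

```text
t 14.90 pos [0.4658 0.2769 0.128 ] jaw 1.318 tilt [-0.095 -0.018 -0.995] q6 0.77 w 0.0640 F [-0.4  0.  -0.2]
roll total -0.000 (alt 3.141)
shift tool (after roll) x 0.0667 y 0.0120 z 0.0128
[0.5188 0.458  0.0387 1.2432 0.0314 0.7721] [  0.43 -45.29  23.07   0.69   0.12   0.  ] [-0.022  0.003  0.004 -0.001 -0.003 -0.004]
```

Request:
{"method": "arm_command", "body": {
  "motion": [
    {"x": 0, "y": 0, "z": 0, "roll": 0, "fingers": 0.75},
    {"x": 0, "y": 0, "z": 0, "roll": 0, "fingers": 0.75},
    {"x": 0, "y": 0, "z": 0, "roll": 0, "fingers": 0.75},
    {"x": 0, "y": 0, "z": 0, "roll": 0, "fingers": 0.75}
  ]
}}

```text
clock: 15.23
eef_pos: [0.4685, 0.2743, 0.1286]
tool_rot: [0.082, 0.732, -0.102, 0.668]
ft_force: [-1.0, 0.0, 0.5]
grip_width: 0.0643
```

```bash
python3 p.py 0.4748 0.2841 0.06 1.318;python3 -c "
from h import *
o=get_obs();print(o['joint_pos'].round(4),o['tau'].round(2),o['joint_vel'].round(3))"
```

```text
t 15.23 pos [0.4685 0.2743 0.1286] jaw 1.312 tilt [-0.093 -0.017 -0.995] q6 0.77 w 0.0643 F [-1.   0.   0.5]
roll total -0.006 (alt 3.135)
shift tool (after roll) x 0.0675 y 0.0138 z 0.0095
[0.5124 0.4582 0.0405 1.2432 0.031  0.7718] [ 1.000e-02 -4.532e+01  2.316e+01  6.800e-01  1.000e-01  0.000e+00] [-0.013  0.     0.003  0.    -0.     0.   ]
```

Request:
{"method": "arm_command", "body": {
  "motion": [
    {"x": 0, "y": 0, "z": 0, "roll": 0.125, "fingers": 1},
    {"x": 0, "y": 0, "z": 0, "roll": 0.125, "fingers": 1},
    {"x": 0, "y": 0, "z": 0, "roll": 0.125, "fingers": 1},
    {"x": 0, "y": 0, "z": 0, "roll": 0.125, "fingers": 1},
    {"x": 0, "y": 0, "z": 0, "roll": 0.125, "fingers": 1},
    {"x": 0, "y": 0, "z": 0, "roll": 0.125, "fingers": 1},
    {"x": 0, "y": 0, "z": 0, "roll": 0.125, "fingers": 1},
    {"x": 0, "y": 0, "z": 0, "roll": 0.125, "fingers": 1},
    {"x": 0, "y": 0, "z": 0, "roll": 0.125, "fingers": 1},
    {"x": 0, "y": 0, "z": 0, "roll": 0.125, "fingers": 1},
    {"x": 0, "y": 0, "z": 0, "roll": 0.05, "fingers": 1}
  ]
}}

```text
clock: 16.15
eef_pos: [0.4708, 0.2729, 0.1301]
tool_rot: [-0.473, -0.518, 0.526, -0.48]
ft_force: [-0.2, -0.0, -0.1]
grip_width: 0.0851
```

```bash
python3 p.py 0.44 0.21 0.03 0
```

```text
t 16.15 pos [0.4708 0.2729 0.1301] jaw -0.001 tilt [-0.091 -0.015 -0.996] q6 2.08 w 0.0851 F [-0.2 -0.  -0.1]
roll total -0.001 (alt 3.140)
shift tool (after roll) x 0.1034 y -0.0216 z 0.0613
```

Request:
{"method": "arm_command", "body": {
  "motion": [
    {"x": 0.01, "y": -0.005, "z": 0.02, "roll": 0, "fingers": 1},
    {"x": 0.02, "y": -0.005, "z": 0.02, "roll": 0, "fingers": 1},
    {"x": 0.025, "y": -0.005, "z": 0.02, "roll": 0, "fingers": 1},
    {"x": 0.025, "y": -0.005, "z": 0, "roll": 0, "fingers": 1},
    {"x": 0.015, "y": 0, "z": 0, "roll": 0, "fingers": 1}
  ]
}}

```text
clock: 16.57
eef_pos: [0.4478, 0.2123, 0.0405]
tool_rot: [-0.479, -0.516, 0.521, -0.482]
ft_force: [0.7, -0.3, -0.3]
grip_width: 0.0854
```

```bash
python3 p.py 0.44 0.21 0.0 0
```

```text
t 16.57 pos [0.4478 0.2123 0.0405] jaw -0.003 tilt [-0.076 -0.008 -0.997] q6 2.00 w 0.0854 F [ 0.7 -0.3 -0.3]
roll total -0.003 (alt 3.139)
shift tool (after roll) x 0.0409 y -0.0047 z 0.0019
```

Request:
{"method": "arm_command", "body": {
  "motion": [
    {"x": 0.02, "y": 0, "z": 0, "roll": 0, "fingers": 1},
    {"x": 0.016, "y": 0, "z": 0, "roll": 0, "fingers": 1},
    {"x": 0.008, "y": 0, "z": 0, "roll": 0, "fingers": 1},
    {"x": 0.006, "y": 0, "z": 0, "roll": 0, "fingers": 1}
  ]
}}

```text
clock: 16.9
eef_pos: [0.4433, 0.2101, -0.0103]
tool_rot: [-0.48, -0.515, 0.522, -0.481]
ft_force: [-22.4, -7.1, 76.7]
grip_width: 0.0852
```

```bash
python3 p.py 0.44 0.21 0.0 0
```

```text
t 16.90 pos [ 0.4433  0.2101 -0.0103] jaw -0.006 tilt [-0.076 -0.009 -0.997] q6 2.00 w 0.0852 F [-22.4  -7.1  76.7]
roll total -0.006 (alt 3.136)
shift tool (after roll) x -0.0100 y -0.0041 z 0.0002
```

Request:
{"method": "arm_command", "body": {
  "motion": [
    {"x": 0.001, "y": 0, "z": 0, "roll": 0, "fingers": 1},
    {"x": 0.002, "y": 0, "z": 0, "roll": 0, "fingers": 1}
  ]
}}

```text
clock: 17.07
eef_pos: [0.4437, 0.2103, -0.0097]
tool_rot: [-0.481, -0.515, 0.522, -0.482]
ft_force: [-4.8, -2.2, 12.2]
grip_width: 0.0853
```

```bash
python3 p.py 0.44 0.21 0.0 0
```

```text
t 17.07 pos [ 0.4437  0.2103 -0.0097] jaw -0.006 tilt [-0.074 -0.008 -0.997] q6 2.00 w 0.0853 F [-4.8 -2.2 12.2]
roll total -0.006 (alt 3.136)
shift tool (after roll) x -0.0094 y -0.0044 z 0.0003
```

Request:
{"method": "arm_command", "body": {
  "motion": [
    {"x": -0.03, "y": 0, "z": 0, "roll": 0.06, "fingers": 0},
    {"x": -0.04, "y": 0, "z": 0, "roll": 0, "fingers": 0},
    {"x": -0.04, "y": 0.01, "z": 0.01, "roll": 0, "fingers": 0},
    {"x": -0.01, "y": 0.02, "z": 0.025, "roll": 0, "fingers": 0},
    {"x": 0, "y": 0.025, "z": 0.03, "roll": 0, "fingers": 0},
    {"x": 0, "y": 0.025, "z": 0.03, "roll": 0, "fingers": 0},
    {"x": 0, "y": 0.01, "z": 0.015, "roll": 0, "fingers": 0},
    {"x": 0, "y": 0, "z": 0, "roll": 0, "fingers": 0}
  ]
}}

```text
clock: 17.73
eef_pos: [0.5434, 0.0935, 0.1187]
tool_rot: [-0.498, -0.497, 0.532, -0.472]
ft_force: [-0.3, 0.6, -0.5]
grip_width: 0.0003
```

```bash
python3 p.py 0.53 0.098 0.04 -0.062
```

```text
t 17.73 pos [0.5434 0.0935 0.1187] jaw -0.061 tilt [-0.059 -0.007 -0.998] q6 1.80 w 0.0003 F [-0.3  0.6 -0.5]
roll total 0.001 (alt -3.141)
shift tool (after roll) x 0.0793 y -0.0091 z -0.0044
```

Request:
{"method": "arm_command", "body": {
  "motion": [
    {"x": 0.02, "y": -0.003, "z": -0.002, "roll": 0, "fingers": 0},
    {"x": 0.022, "y": -0.003, "z": -0.002, "roll": 0, "fingers": 0},
    {"x": 0.02, "y": -0.003, "z": 0, "roll": 0, "fingers": 0},
    {"x": 0.012, "y": 0, "z": 0, "roll": 0, "fingers": 0},
    {"x": 0, "y": -0.01, "z": 0, "roll": 0, "fingers": 0}
  ]
}}

```text
clock: 18.15
eef_pos: [0.5262, 0.0991, 0.0479]
tool_rot: [-0.504, -0.494, 0.529, -0.473]
ft_force: [0.8, 0.8, 0.2]
grip_width: -0.0
```

```bash
python3 p.py 0.505 0.098 0.04 -0.062
```

```text
t 18.15 pos [0.5262 0.0991 0.0479] jaw -0.066 tilt [-0.046 -0.003 -0.999] q6 1.82 w -0.0000 F [0.8 0.8 0.2]
roll total -0.004 (alt 3.138)
shift tool (after roll) x 0.0089 y -0.0207 z 0.0024
```

Request:
{"method": "arm_command", "body": {
  "motion": [
    {"x": 0.003, "y": -0.009, "z": 0, "roll": 0, "fingers": 0},
    {"x": 0.003, "y": -0.007, "z": 0, "roll": 0, "fingers": 0},
    {"x": 0, "y": -0.006, "z": 0, "roll": 0, "fingers": 0},
    {"x": 0, "y": -0.005, "z": 0, "roll": 0, "fingers": 0}
  ]
}}

```text
clock: 18.48
eef_pos: [0.5075, 0.1025, 0.0444]
tool_rot: [-0.508, -0.488, 0.523, -0.479]
ft_force: [11.0, -2.7, -7.1]
grip_width: -0.0
```

```bash
python3 p.py 0.505 0.098 0.04 -0.062
```

```text
t 18.48 pos [0.5075 0.1025 0.0444] jaw -0.065 tilt [-0.024 -0.005 -1.   ] q6 1.83 w -0.0000 F [11.  -2.7 -7.1]
roll total -0.003 (alt 3.139)
shift tool (after roll) x 0.0045 y -0.0021 z 0.0047
```

Request:
{"method": "arm_command", "body": {
  "motion": [
    {"x": 0, "y": -0.005, "z": 0, "roll": 0, "fingers": 0},
    {"x": 0, "y": -0.004, "z": 0, "roll": 0, "fingers": 0},
    {"x": 0, "y": 0.01, "z": 0, "roll": 0, "fingers": 0},
    {"x": -0.03, "y": 0, "z": 0, "roll": 0, "fingers": 0.7},
    {"x": -0.0417, "y": 0, "z": 0, "roll": 0, "fingers": 0.75},
    {"x": -0.03, "y": 0, "z": -0.025, "roll": -0.125, "fingers": 0.75},
    {"x": 0, "y": 0, "z": -0.025, "roll": -0.125, "fingers": 0.75},
    {"x": 0, "y": 0, "z": -0.025, "roll": -0.125, "fingers": 0.75},
    {"x": 0, "y": 0, "z": -0.025, "roll": -0.125, "fingers": 0.75},
    {"x": 0, "y": 0, "z": 0, "roll": -0.125, "fingers": 0.75},
    {"x": 0, "y": 0, "z": 0, "roll": -0.125, "fingers": 0.75},
    {"x": 0, "y": 0, "z": 0, "roll": -0.125, "fingers": 0.75},
    {"x": 0, "y": 0, "z": 0, "roll": -0.125, "fingers": 0.75},
    {"x": 0, "y": 0, "z": 0, "roll": -0.125, "fingers": 0.75},
    {"x": 0, "y": 0, "z": 0, "roll": -0.125, "fingers": 0.75},
    {"x": 0, "y": 0, "z": 0, "roll": -0.125, "fingers": 0.75}
  ]
}}

```text
clock: 19.82
eef_pos: [0.5037, 0.2159, 0.1617]
tool_rot: [0.092, 0.698, -0.089, 0.705]
ft_force: [0.1, -0.0, 0.9]
grip_width: 0.0643
```

```bash
python3 p.py 0.4748 0.2841 0.06 1.318
```

```text
t 19.82 pos [0.5037 0.2159 0.1617] jaw 1.315 tilt [ 0.01   0.002 -1.   ] q6 0.66 w 0.0643 F [ 0.1 -0.   0.9]
roll total -0.003 (alt 3.138)
shift tool (after roll) x 0.1016 y 0.0584 z -0.0459
```

Tilt is 0.01 now. Descending on the medium rod.

Request:
{"method": "arm_command", "body": {
  "motion": [
    {"x": 0.02, "y": 0.02, "z": -0.016, "roll": 0, "fingers": 0.75},
    {"x": 0.025, "y": 0.02, "z": -0.016, "roll": 0, "fingers": 0.75},
    {"x": 0.025, "y": 0.014, "z": -0.012, "roll": 0, "fingers": 0.75},
    {"x": 0.02, "y": 0, "z": 0, "roll": 0, "fingers": 0.75}
  ]
}}

```text
clock: 20.15
eef_pos: [0.4798, 0.2856, 0.0779]
tool_rot: [0.095, 0.693, -0.084, 0.71]
ft_force: [-0.1, -1.2, -1.1]
grip_width: 0.0639
```

```bash
python3 p.py 0.4748 0.2841 0.005 1.318;python3 - <<'E'
from h import *
snap('wrist','w7')
E
```

```text
t 20.15 pos [0.4798 0.2856 0.0779] jaw 1.318 tilt [ 0.026  0.012 -1.   ] q6 0.79 w 0.0639 F [-0.1 -1.2 -1.1]
roll total 0.000 (alt -3.141)
shift tool (after roll) x 0.0727 y -0.0040 z -0.0061
```

View pics/w7.png

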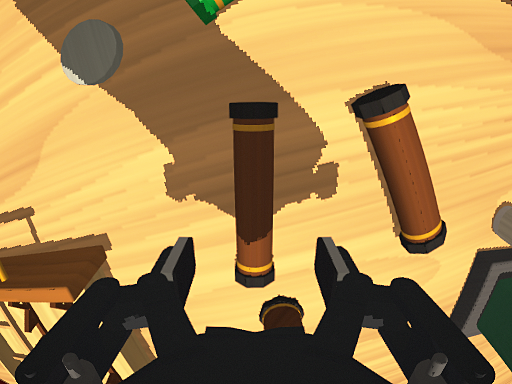

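```bash
cat >> h.py <<'E'
def fish(src,u,v,z):
    d=np.load('pics/'+src+'.npz');K=d['K'];R=cv2.Rodrigues(d['r'])[0];t=d['t'].ravel()
    x=(u-K[0,2])/K[0,0];y=(v-K[1,2])/K[1,1];th=np.hypot(x,y)
    ray=R.T@np.array([np.sin(th)*x/th,np.sin(th)*y/th,np.cos(th)]);C=-R.T@t
    return C+ray*(z-C[2])/ray[2]
E
python3 - <<'E'
from h import *
a=fish('w7',253,103,.03);b=fish('w7',254,272,.03);print(a,b,(a+b)/2,np.linalg.norm(a-b))
a=fish('w7',382,90,.035);b=fish('w7',423,232,.035);print(a,b,(a+b)/2,np.linalg.norm(a-b))
E
```

```text
[0.40815005 0.30584996 0.03      ] [0.52713995 0.2756859  0.03      ] [0.467645   0.29076793 0.03      ] 0.12275367679175336
[0.41717881 0.38979005 0.035     ] [0.52999771 0.41248226 0.035     ] [0.47358826 0.40113615 0.035     ] 0.11507841769738714
```

Request:
{"method": "arm_command", "body": {
  "motion": [
    {"x": 0.02, "y": -0.002, "z": -0.004, "roll": 0, "fingers": 0.75},
    {"x": 0.02, "y": -0.001, "z": -0.002, "roll": 0, "fingers": 0.75},
    {"x": 0.018, "y": 0, "z": 0, "roll": 0, "fingers": 0.75},
    {"x": 0.008, "y": 0, "z": 0, "roll": 0, "fingers": 0.75}
  ]
}}

```text
clock: 20.53
eef_pos: [0.4726, 0.2849, 0.009]
tool_rot: [0.093, 0.694, -0.083, 0.71]
ft_force: [-0.7, -0.0, 0.5]
grip_width: 0.0637
```

```bash
python3 p.py 0.4748 0.2841 0.005 1.318
```

```text
t 20.53 pos [0.4726 0.2849 0.009 ] jaw 1.321 tilt [ 0.024  0.01  -1.   ] q6 0.79 w 0.0637 F [-0.7 -0.   0.5]
roll total 0.003 (alt -3.139)
shift tool (after roll) x 0.0041 y -0.0003 z 0.0023
```

Request:
{"method": "arm_command", "body": {
  "motion": [
    {"x": 0.004, "y": 0, "z": 0.002, "roll": 0, "fingers": 0.75},
    {"x": 0, "y": 0, "z": 0, "roll": 0, "fingers": 0},
    {"x": 0, "y": 0, "z": 0, "roll": 0, "fingers": 0},
    {"x": 0, "y": 0, "z": 0, "roll": 0, "fingers": 0},
    {"x": 0, "y": 0, "z": 0, "roll": 0, "fingers": 0},
    {"x": 0, "y": 0, "z": 0, "roll": 0, "fingers": 0}
  ]
}}

```text
clock: 21.03
eef_pos: [0.4767, 0.2852, 0.0085]
tool_rot: [0.094, 0.692, -0.083, 0.71]
ft_force: [0.4, 0.1, -0.4]
grip_width: 0.0262
```

```bash
python3 p.py 0.4748 0.2841 0.15 1.318
```

```text
t 21.03 pos [0.4767 0.2852 0.0085] jaw 1.320 tilt [ 0.027  0.012 -1.   ] q6 0.79 w 0.0262 F [ 0.4  0.1 -0.4]
roll total 0.002 (alt -3.139)
shift tool (after roll) x -0.1415 y 0.0011 z 0.0017
```

Request:
{"method": "arm_command", "body": {
  "motion": [
    {"x": 0.0, "y": 0, "z": -0.001, "roll": 0, "fingers": 0.5},
    {"x": 0.002, "y": 0, "z": 0, "roll": 0, "fingers": 0.5},
    {"x": 0.003, "y": 0, "z": 0, "roll": 0, "fingers": 0.45},
    {"x": 0, "y": 0, "z": 0, "roll": 0, "fingers": 0},
    {"x": 0, "y": 0, "z": 0, "roll": 0, "fingers": 0},
    {"x": 0, "y": 0, "z": 0, "roll": 0, "fingers": 0},
    {"x": 0, "y": 0, "z": 0, "roll": 0, "fingers": 0}
  ]
}}

```text
clock: 21.62
eef_pos: [0.4775, 0.2864, 0.0055]
tool_rot: [0.095, 0.691, -0.082, 0.712]
ft_force: [-0.4, -0.6, 1.2]
grip_width: 0.0259
```

```bash
python3 p.py 0.4748 0.2841 0.15 1.318
```

```text
t 21.62 pos [0.4775 0.2864 0.0055] jaw 1.320 tilt [ 0.031  0.015 -0.999] q6 0.79 w 0.0259 F [-0.4 -0.6  1.2]
roll total 0.002 (alt -3.140)
shift tool (after roll) x -0.1445 y 0.0003 z 0.0018
```

Request:
{"method": "arm_command", "body": {
  "motion": [
    {"x": -0.02, "y": 0, "z": 0, "roll": 0, "fingers": 0},
    {"x": -0.03, "y": 0, "z": 0, "roll": 0, "fingers": 0},
    {"x": -0.03, "y": 0, "z": 0, "roll": 0.1, "fingers": 0},
    {"x": -0.03, "y": 0, "z": 0, "roll": 0.12, "fingers": 0},
    {"x": -0.02, "y": 0, "z": 0, "roll": 0.12, "fingers": 0},
    {"x": 0, "y": 0, "z": 0, "roll": 0.12, "fingers": 0},
    {"x": 0, "y": 0, "z": 0, "roll": 0.12, "fingers": 0},
    {"x": 0, "y": 0, "z": 0, "roll": 0.12, "fingers": 0},
    {"x": 0, "y": 0, "z": 0, "roll": 0.12, "fingers": 0},
    {"x": 0, "y": 0, "z": 0, "roll": 0.12, "fingers": 0},
    {"x": 0, "y": 0, "z": 0, "roll": 0.12, "fingers": 0},
    {"x": 0, "y": 0, "z": 0, "roll": 0.12, "fingers": 0},
    {"x": 0, "y": 0, "z": 0, "roll": 0.12, "fingers": 0},
    {"x": 0, "y": 0, "z": 0, "roll": 0.08, "fingers": 0}
  ]
}}

```text
clock: 22.78
eef_pos: [0.4688, 0.2816, 0.1351]
tool_rot: [0.535, 0.467, -0.522, 0.472]
ft_force: [0.1, -0.1, -2.3]
grip_width: 0.0259
```

```bash
python3 p.py 0.5982 0.0367 0.12 -0.065
```

```text
t 22.78 pos [0.4688 0.2816 0.1351] jaw -0.119 tilt [ 0.019  0.007 -1.   ] q6 2.23 w 0.0259 F [ 0.1 -0.1 -2.3]
roll total -0.054 (alt 3.088)
shift tool (after roll) x 0.0155 y 0.1448 z 0.2361
```

Request:
{"method": "arm_command", "body": {
  "motion": [
    {"x": 0, "y": 0.018, "z": 0.029, "roll": -0.054, "fingers": 0},
    {"x": 0, "y": 0.018, "z": 0.029, "roll": 0, "fingers": 0},
    {"x": 0, "y": 0.018, "z": 0.029, "roll": 0, "fingers": 0},
    {"x": 0, "y": 0.018, "z": 0.029, "roll": 0, "fingers": 0},
    {"x": 0, "y": 0.018, "z": 0.029, "roll": 0, "fingers": 0},
    {"x": 0, "y": 0.018, "z": 0.029, "roll": 0, "fingers": 0},
    {"x": 0, "y": 0.018, "z": 0.029, "roll": 0, "fingers": 0},
    {"x": 0, "y": 0.012, "z": 0.02, "roll": 0, "fingers": 0},
    {"x": 0, "y": 0, "z": 0, "roll": 0, "fingers": 0}
  ]
}}

```text
clock: 23.53
eef_pos: [0.5927, 0.0417, 0.1296]
tool_rot: [0.518, 0.484, -0.51, 0.487]
ft_force: [0.1, 0.8, -1.4]
grip_width: 0.0264
```

```bash
python3 p.py 0.5982 0.0367 0.06 -0.065;python3 - <<'E'
from h import *
snap('wrist','w8')
E
```

```text
t 23.53 pos [0.5927 0.0417 0.1296] jaw -0.057 tilt [ 0.011  0.005 -1.   ] q6 1.70 w 0.0264 F [ 0.1  0.8 -1.4]
roll total 0.008 (alt -3.134)
shift tool (after roll) x 0.0697 y 0.0050 z 0.0050
```

View pics/w8.png

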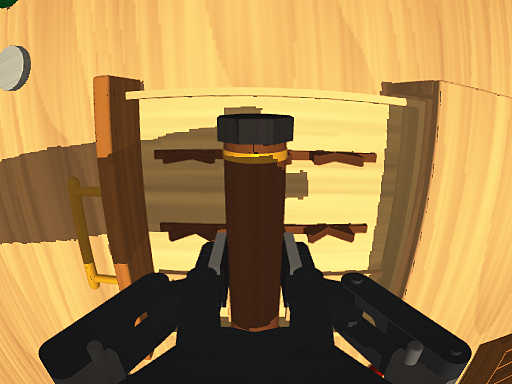

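Request:
{"method": "arm_command", "body": {
  "motion": [
    {"x": 0.015, "y": 0.003, "z": 0.003, "roll": 0.008, "fingers": 0},
    {"x": 0.025, "y": 0.003, "z": 0.002, "roll": 0, "fingers": 0},
    {"x": 0.02, "y": 0, "z": 0, "roll": 0, "fingers": 0},
    {"x": 0.008, "y": 0, "z": 0, "roll": 0, "fingers": 0}
  ]
}}

```text
clock: 23.92
eef_pos: [0.5988, 0.0406, 0.0613]
tool_rot: [0.521, 0.483, -0.51, 0.485]
ft_force: [-0.2, 0.2, -1.2]
grip_width: 0.026
```

```bash
python3 p.py 0.5982 0.0367 0.034 -0.065;python3 - <<'E'
from h import *
snap('wrist','w9');snap('scene','s9');crop('s9','s9c',90,160,290,310,4)
E
```

```text
t 23.92 pos [0.5988 0.0406 0.0613] jaw -0.064 tilt [ 0.014  0.009 -1.   ] q6 1.70 w 0.0260 F [-0.2  0.2 -1.2]
roll total 0.001 (alt -3.141)
shift tool (after roll) x 0.0273 y -0.0007 z 0.0042
```

View pics/w9.png

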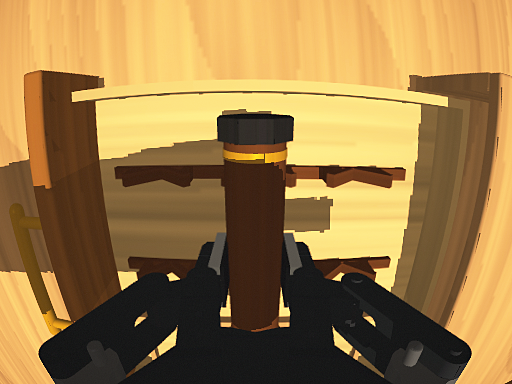

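View pics/s9c.png

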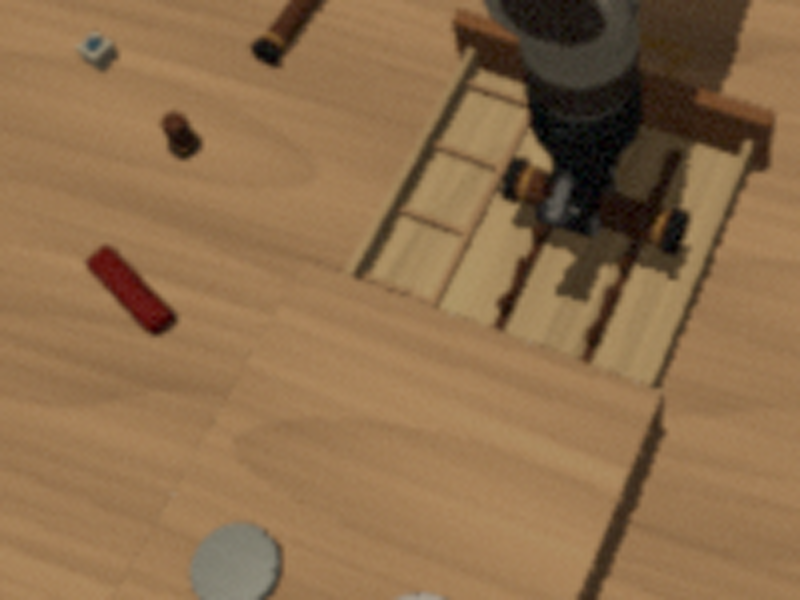

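```bash
python3 - <<'E'
from h import *
f=lambda u,v:(90+(u+.5)/4-.5,160+(v+.5)/4-.5)
a=px2w('s9',*f(516,181),.072);b=px2w('s9',*f(672,229),.072);print(a,b,(a+b)/2,np.linalg.norm(a-b),np.arctan2(*(b-a)[:2]))
for p in [(.5982,.0367,.044),(.5363,.0407,.044)]: print(w2px('s9',p))
E
```

```text
[ 0.59742547 -0.01936831  0.072     ] [0.60137893 0.10250446 0.072     ] [0.5994022  0.04156808 0.072     ] 0.1219368802717956 0.03242784706645934
[236.85757946 214.47043568]
[244.46018398 197.80734506]
```

Request:
{"method": "arm_command", "body": {
  "motion": [
    {"x": 0.012, "y": 0, "z": 0.004, "roll": 0, "fingers": 0},
    {"x": 0.01, "y": 0, "z": 0.001, "roll": 0, "fingers": 0},
    {"x": 0.003, "y": 0, "z": 0, "roll": 0, "fingers": 0}
  ]
}}

```text
clock: 24.27
eef_pos: [0.6004, 0.0385, 0.0398]
tool_rot: [0.522, 0.483, -0.508, 0.486]
ft_force: [0.7, -0.3, -1.4]
grip_width: 0.026
```

```bash
python3 p.py 0.5982 0.0367 0.034 -0.065
```

```text
t 24.27 pos [0.6004 0.0385 0.0398] jaw -0.060 tilt [ 0.018  0.01  -1.   ] q6 1.69 w 0.0260 F [ 0.7 -0.3 -1.4]
roll total 0.005 (alt -3.137)
shift tool (after roll) x 0.0057 y -0.0021 z 0.0020
```

Request:
{"method": "arm_command", "body": {
  "motion": [
    {"x": 0.004, "y": -0.002, "z": 0.002, "roll": 0.004, "fingers": 0},
    {"x": 0.003, "y": 0, "z": 0, "roll": 0, "fingers": 0}
  ]
}}

```text
clock: 24.43
eef_pos: [0.6003, 0.0375, 0.0345]
tool_rot: [0.524, 0.481, -0.507, 0.487]
ft_force: [0.5, -0.3, 2.3]
grip_width: 0.0258
```

```bash
python3 p.py 0.5982 0.0367 0.033 -0.065
```

```text
t 24.43 pos [0.6003 0.0375 0.0345] jaw -0.063 tilt [ 0.022  0.01  -1.   ] q6 1.69 w 0.0258 F [ 0.5 -0.3  2.3]
roll total 0.002 (alt -3.140)
shift tool (after roll) x 0.0015 y -0.0021 z 0.0009
```

Request:
{"method": "arm_command", "body": {
  "motion": [
    {"x": 0.001, "y": -0.001, "z": 0, "roll": 0, "fingers": 0},
    {"x": 0, "y": 0, "z": 0, "roll": 0, "fingers": 0.55},
    {"x": 0, "y": 0, "z": 0, "roll": 0, "fingers": 0.55},
    {"x": 0, "y": 0, "z": 0, "roll": 0, "fingers": 0.55},
    {"x": -0.02, "y": 0, "z": 0, "roll": 0, "fingers": 0.55},
    {"x": -0.04, "y": 0, "z": 0, "roll": 0, "fingers": 0.55},
    {"x": -0.04, "y": 0, "z": 0, "roll": 0, "fingers": 0.55},
    {"x": -0.03, "y": 0, "z": -0.03, "roll": 0, "fingers": 0.9},
    {"x": 0, "y": -0.01, "z": -0.04, "roll": -0.1, "fingers": 0.9}
  ]
}}

```text
clock: 25.18
eef_pos: [0.5893, 0.1015, 0.168]
tool_rot: [0.5, 0.505, -0.487, 0.509]
ft_force: [3.1, 1.1, 1.2]
grip_width: 0.0698
```

```bash
python3 p.py 0.5982 0.0367 0.033 -0.065;python3 - <<'E'
from h import *
snap('wrist','w10');snap('scene','s10');crop('s10','s10c',90,160,290,310,4);snap('top','t10')
f=lambda u,v:(90+(u+.5)/4-.5,160+(v+.5)/4-.5)
E
```

```text
t 25.18 pos [0.5893 0.1015 0.168 ] jaw 0.026 tilt [ 0.016  0.009 -1.   ] q6 1.71 w 0.0698 F [3.1 1.1 1.2]
roll total 0.091 (alt -3.050)
shift tool (after roll) x 0.1347 y 0.0108 z 0.0653
```

View pics/w10.png

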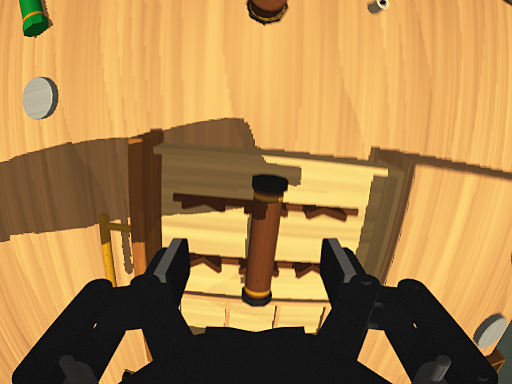

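View pics/s10c.png

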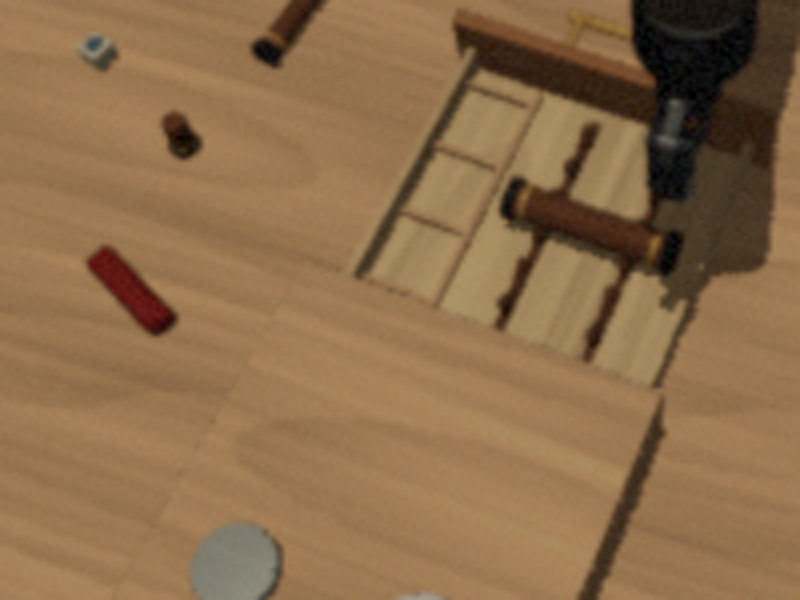

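View pics/t10.png

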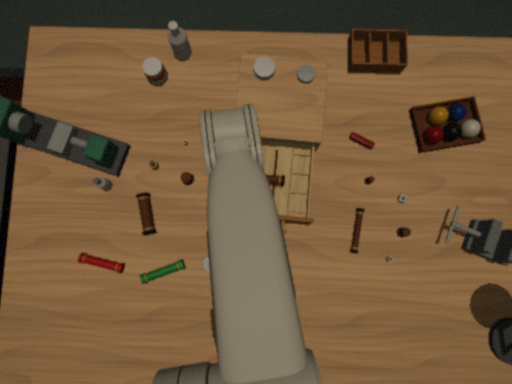

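Request:
{"method": "arm_command", "body": {
  "motion": [
    {"x": 0, "y": 0, "z": 0, "roll": -0.125, "fingers": 0.9},
    {"x": 0, "y": 0, "z": 0, "roll": -0.125, "fingers": 0.9},
    {"x": 0, "y": 0, "z": 0, "roll": -0.125, "fingers": 0.9},
    {"x": 0, "y": 0, "z": 0, "roll": -0.125, "fingers": 0.9},
    {"x": 0, "y": 0, "z": 0, "roll": -0.125, "fingers": 0.9},
    {"x": 0, "y": 0, "z": 0, "roll": -0.125, "fingers": 0.9},
    {"x": 0, "y": 0, "z": 0, "roll": -0.125, "fingers": 0.9},
    {"x": 0, "y": 0, "z": 0, "roll": -0.125, "fingers": 0.9},
    {"x": 0, "y": 0, "z": 0, "roll": -0.125, "fingers": 0.9},
    {"x": 0, "y": 0, "z": 0, "roll": -0.125, "fingers": 0.9},
    {"x": 0, "y": 0, "z": 0, "roll": -0.125, "fingers": 0.9},
    {"x": 0, "y": 0, "z": 0, "roll": -0.125, "fingers": 0.9},
    {"x": 0, "y": 0, "z": 0, "roll": -0.125, "fingers": 0.9},
    {"x": 0, "y": 0, "z": 0, "roll": -0.125, "fingers": 0.9}
  ]
}}

```text
clock: 26.5
eef_pos: [0.5746, 0.0924, 0.1484]
tool_rot: [-0.075, 0.711, 0.076, 0.695]
ft_force: [0.4, 0.1, 0.2]
grip_width: 0.0766
```

```bash
python3 p.py 0.4835 0.4 0.1 1.794
```

```text
t 26.50 pos [0.5746 0.0924 0.1484] jaw 1.785 tilt [-0.023 -0.    -1.   ] q6 -0.06 w 0.0766 F [0.4 0.1 0.2]
roll total -0.009 (alt 3.132)
shift tool (after roll) x 0.0503 y 0.3199 z -0.0196
```

Request:
{"method": "arm_command", "body": {
  "motion": [
    {"x": -0.005, "y": 0.037, "z": -0.002, "roll": -0.009, "fingers": 0.9},
    {"x": 0, "y": 0.037, "z": -0.002, "roll": 0, "fingers": 0.9},
    {"x": 0, "y": 0.037, "z": -0.002, "roll": 0, "fingers": 0.9},
    {"x": 0, "y": 0.037, "z": -0.002, "roll": 0, "fingers": 0.9},
    {"x": 0, "y": 0.037, "z": -0.002, "roll": 0, "fingers": 0.9},
    {"x": 0, "y": 0.037, "z": -0.002, "roll": 0, "fingers": 0.9},
    {"x": 0.01, "y": 0.037, "z": -0.002, "roll": 0, "fingers": 0.9},
    {"x": 0.02, "y": 0.025, "z": -0.002, "roll": 0, "fingers": 0.9},
    {"x": 0.01, "y": 0.01, "z": 0, "roll": 0, "fingers": 0.9},
    {"x": 0, "y": 0, "z": 0, "roll": 0, "fingers": 0.9}
  ]
}}

```text
clock: 27.33
eef_pos: [0.4911, 0.3736, 0.1041]
tool_rot: [-0.074, 0.717, 0.07, 0.69]
ft_force: [0.1, -0.2, -0.6]
grip_width: 0.0767
```

```bash
python3 p.py 0.4835 0.4 0.06 1.794;python3 - <<'E'
from h import *
snap('wrist','w11')
E
```

```text
t 27.33 pos [0.4911 0.3736 0.1041] jaw 1.774 tilt [-0.037 -0.01  -0.999] q6 0.44 w 0.0767 F [ 0.1 -0.2 -0.6]
roll total -0.020 (alt 3.122)
shift tool (after roll) x 0.0441 y 0.0275 z 0.0001
```

View pics/w11.png

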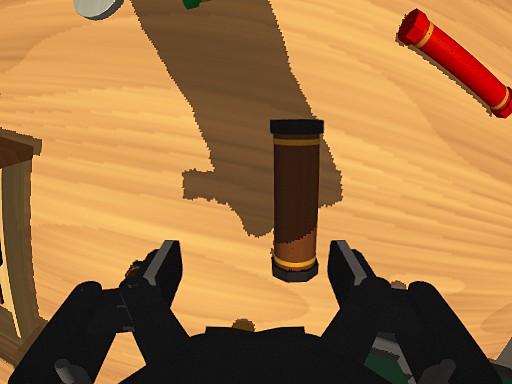

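Request:
{"method": "arm_command", "body": {
  "motion": [
    {"x": 0.01, "y": 0.014, "z": 0, "roll": -0.02, "fingers": 0.9},
    {"x": 0.02, "y": 0.014, "z": 0, "roll": 0, "fingers": 0.9},
    {"x": 0.015, "y": 0, "z": 0, "roll": 0, "fingers": 0.9}
  ]
}}

```text
clock: 27.63
eef_pos: [0.4888, 0.398, 0.0627]
tool_rot: [-0.078, 0.714, 0.076, 0.692]
ft_force: [-0.8, -0.6, 1.3]
grip_width: 0.0768
```

```bash
python3 p.py 0.4835 0.4 0.008 1.794;python3 - <<'E'
from h import *
snap('wrist','w12')
E
```

```text
t 27.63 pos [0.4888 0.398  0.0627] jaw 1.788 tilt [-0.03  -0.006 -1.   ] q6 0.46 w 0.0768 F [-0.8 -0.6  1.3]
roll total -0.006 (alt 3.136)
shift tool (after roll) x 0.0548 y 0.0031 z -0.0031
```

View pics/w12.png

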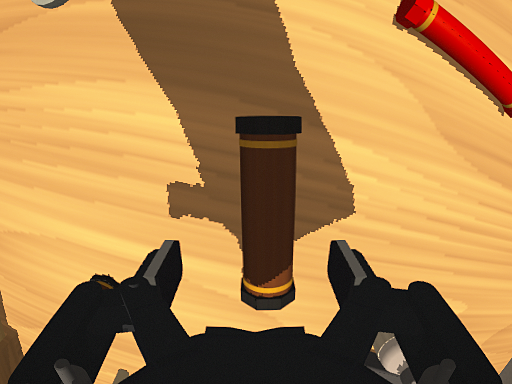

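Request:
{"method": "arm_command", "body": {
  "motion": [
    {"x": 0.02, "y": 0.003, "z": -0.003, "roll": -0.006, "fingers": 0.9},
    {"x": 0.02, "y": 0.001, "z": 0, "roll": 0, "fingers": 0.9},
    {"x": 0.012, "y": 0, "z": 0, "roll": 0, "fingers": 0.9},
    {"x": 0.002, "y": 0, "z": 0, "roll": 0, "fingers": 0.6},
    {"x": 0, "y": 0, "z": 0, "roll": 0, "fingers": 0.6}
  ]
}}

```text
clock: 28.1
eef_pos: [0.4865, 0.393, 0.0056]
tool_rot: [-0.078, 0.715, 0.073, 0.691]
ft_force: [-0.1, 0.5, 0.5]
grip_width: 0.0543
```

```bash
python3 p.py 0.4835 0.4 0.006 1.794
```

```text
t 28.10 pos [0.4865 0.393  0.0056] jaw 1.785 tilt [-0.033 -0.01  -0.999] q6 0.46 w 0.0543 F [-0.1  0.5  0.5]
roll total -0.009 (alt 3.133)
shift tool (after roll) x -0.0003 y 0.0074 z -0.0014
```

Request:
{"method": "arm_command", "body": {
  "motion": [
    {"x": 0, "y": 0.007, "z": 0, "roll": -0.009, "fingers": 0.6},
    {"x": 0, "y": 0, "z": 0, "roll": 0, "fingers": 0},
    {"x": 0, "y": 0, "z": 0, "roll": 0, "fingers": 0},
    {"x": 0, "y": 0, "z": 0, "roll": 0, "fingers": 0},
    {"x": 0, "y": 0, "z": 0, "roll": 0, "fingers": 0},
    {"x": 0, "y": 0, "z": 0, "roll": 0, "fingers": 0}
  ]
}}

```text
clock: 28.6
eef_pos: [0.4887, 0.4005, 0.0108]
tool_rot: [-0.079, 0.712, 0.077, 0.693]
ft_force: [0.5, 0.7, -0.9]
grip_width: 0.0339
```

```bash
python3 p.py 0.4835 0.4 0.006 1.794
```

```text
t 28.60 pos [0.4887 0.4005 0.0108] jaw 1.792 tilt [-0.027 -0.006 -1.   ] q6 0.46 w 0.0339 F [ 0.5  0.7 -0.9]
roll total -0.002 (alt 3.139)
shift tool (after roll) x 0.0049 y 0.0007 z -0.0050
```

Request:
{"method": "arm_command", "body": {
  "motion": [
    {"x": -0.02, "y": 0, "z": 0, "roll": 0, "fingers": 0},
    {"x": -0.03, "y": 0, "z": 0, "roll": 0, "fingers": 0},
    {"x": -0.03, "y": 0, "z": 0, "roll": 0.1, "fingers": 0},
    {"x": -0.03, "y": 0, "z": 0, "roll": 0.125, "fingers": 0},
    {"x": -0.02, "y": 0, "z": 0, "roll": 0.125, "fingers": 0},
    {"x": 0, "y": 0, "z": 0, "roll": 0.125, "fingers": 0},
    {"x": 0, "y": 0, "z": 0, "roll": 0.125, "fingers": 0},
    {"x": 0, "y": 0, "z": 0, "roll": 0.125, "fingers": 0},
    {"x": 0, "y": 0, "z": 0, "roll": 0.125, "fingers": 0},
    {"x": 0, "y": 0, "z": 0, "roll": 0.125, "fingers": 0},
    {"x": 0, "y": 0, "z": 0, "roll": 0.125, "fingers": 0},
    {"x": 0, "y": 0, "z": 0, "roll": 0.125, "fingers": 0},
    {"x": 0, "y": 0, "z": 0, "roll": 0.125, "fingers": 0},
    {"x": 0, "y": 0, "z": 0, "roll": 0.125, "fingers": 0},
    {"x": 0, "y": 0, "z": 0, "roll": 0.125, "fingers": 0},
    {"x": 0, "y": 0, "z": 0, "roll": 0.125, "fingers": 0}
  ]
}}

```text
clock: 29.93
eef_pos: [0.4901, 0.4006, 0.148]
tool_rot: [0.475, 0.52, -0.494, 0.51]
ft_force: [-0.0, -0.8, -1.6]
grip_width: 0.034
```

```bash
python3 p.py 0.6598 0.0277 0.14 -0.065
```

```text
t 29.93 pos [0.4901 0.4006 0.148 ] jaw 0.061 tilt [-0.029 -0.009 -1.   ] q6 2.19 w 0.0340 F [-0.  -0.8 -1.6]
roll total 0.126 (alt -3.015)
shift tool (after roll) x 0.0050 y 0.1938 z 0.3610
```

Request:
{"method": "arm_command", "body": {
  "motion": [
    {"x": 0, "y": 0, "z": 0.01, "roll": 0.125, "fingers": 0},
    {"x": 0, "y": 0.0176, "z": 0.0328, "roll": 0, "fingers": 0},
    {"x": 0, "y": 0.0176, "z": 0.0328, "roll": 0, "fingers": 0},
    {"x": 0, "y": 0.0176, "z": 0.0328, "roll": 0, "fingers": 0},
    {"x": 0, "y": 0.0176, "z": 0.0328, "roll": 0, "fingers": 0},
    {"x": 0, "y": 0.0176, "z": 0.0328, "roll": 0, "fingers": 0},
    {"x": 0, "y": 0.0176, "z": 0.0328, "roll": 0, "fingers": 0},
    {"x": 0, "y": 0.0176, "z": 0.0328, "roll": 0, "fingers": 0},
    {"x": 0, "y": 0.0176, "z": 0.0328, "roll": 0, "fingers": 0},
    {"x": 0, "y": 0.0176, "z": 0.0328, "roll": 0, "fingers": 0},
    {"x": 0, "y": 0.014, "z": 0.026, "roll": 0, "fingers": 0},
    {"x": 0, "y": 0.005, "z": 0.01, "roll": 0, "fingers": 0},
    {"x": 0, "y": 0, "z": 0, "roll": 0, "fingers": 0}
  ]
}}

```text
clock: 31.02
eef_pos: [0.6511, 0.0362, 0.1453]
tool_rot: [-0.505, -0.489, 0.524, -0.48]
ft_force: [-0.0, 0.8, -1.7]
grip_width: 0.034
```

```bash
python3 p.py 0.6598 0.0277 0.07 -0.065;python3 - <<'E'
from h import *
snap('wrist','w13')
E
```

```text
t 31.02 pos [0.6511 0.0362 0.1453] jaw -0.059 tilt [-0.028 -0.009 -1.   ] q6 1.69 w 0.0340 F [-0.   0.8 -1.7]
roll total 0.006 (alt -3.136)
shift tool (after roll) x 0.0751 y 0.0113 z 0.0072
```

View pics/w13.png

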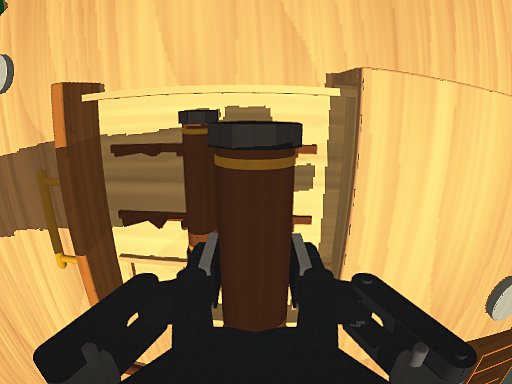

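Request:
{"method": "arm_command", "body": {
  "motion": [
    {"x": 0.01, "y": 0.008, "z": 0.004, "roll": 0.006, "fingers": 0},
    {"x": 0.02, "y": 0.003, "z": 0.003, "roll": 0, "fingers": 0},
    {"x": 0.02, "y": 0, "z": 0, "roll": 0, "fingers": 0},
    {"x": 0.005, "y": 0, "z": 0, "roll": 0, "fingers": 0}
  ]
}}

```text
clock: 31.4
eef_pos: [0.6611, 0.035, 0.0897]
tool_rot: [-0.507, -0.489, 0.522, -0.481]
ft_force: [-0.7, 0.2, -2.7]
grip_width: 0.0344
```

```bash
python3 p.py 0.6598 0.0277 0.042 -0.065;python3 - <<'E'
from h import *
snap('scene','s14');crop('s14','s14c',90,160,290,310,4)
E
```

```text
t 31.40 pos [0.6611 0.035  0.0897] jaw -0.059 tilt [-0.023 -0.006 -1.   ] q6 1.68 w 0.0344 F [-0.7  0.2 -2.7]
roll total 0.006 (alt -3.135)
shift tool (after roll) x 0.0478 y 0.0003 z 0.0070
```

View pics/s14c.png

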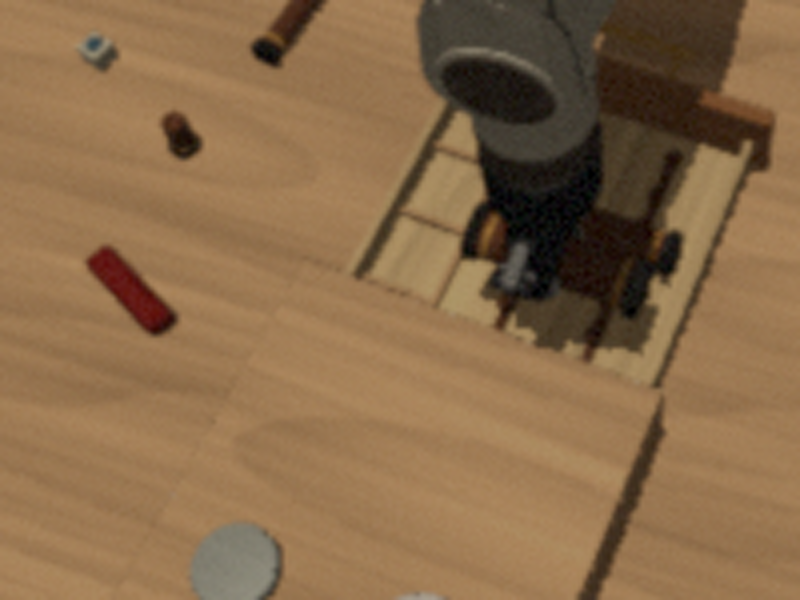

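```bash
python3 - <<'E'
from h import *
f=lambda u,v:(90+(u+.5)/4-.5,160+(v+.5)/4-.5)
a=px2w('s14',*f(482,231),.099);b=px2w('s14',*f(633,285),.099);print(a,b,(a+b)/2,np.linalg.norm(a-b),np.arctan2(*(b-a)[:2]))
E
```

```text
[ 0.65610075 -0.02134739  0.099     ] [0.66448025 0.09312343 0.099     ] [0.6602905  0.03588802 0.099     ] 0.11477711434796717 0.07307171654698748
```

Request:
{"method": "arm_command", "body": {
  "motion": [
    {"x": 0.02, "y": 0, "z": 0.006, "roll": 0.006, "fingers": 0},
    {"x": 0.016, "y": 0, "z": 0, "roll": 0, "fingers": 0},
    {"x": 0.004, "y": 0, "z": 0, "roll": 0, "fingers": 0}
  ]
}}

```text
clock: 31.7
eef_pos: [0.6608, 0.0339, 0.0511]
tool_rot: [-0.508, -0.489, 0.521, -0.482]
ft_force: [-1.2, 0.6, -1.6]
grip_width: 0.034
```

```bash
python3 p.py 0.6598 0.0277 0.042 -0.065
```

```text
t 31.70 pos [0.6608 0.0339 0.0511] jaw -0.058 tilt [-0.02  -0.005 -1.   ] q6 1.68 w 0.0340 F [-1.2  0.6 -1.6]
roll total 0.007 (alt -3.134)
shift tool (after roll) x 0.0091 y -0.0004 z 0.0062
```

Request:
{"method": "arm_command", "body": {
  "motion": [
    {"x": 0.006, "y": 0, "z": 0.003, "roll": 0.006, "fingers": 0},
    {"x": 0.004, "y": 0, "z": 0, "roll": 0, "fingers": 0}
  ]
}}

```text
clock: 31.87
eef_pos: [0.6605, 0.0328, 0.0415]
tool_rot: [-0.509, -0.488, 0.522, -0.481]
ft_force: [-0.5, 0.1, -0.6]
grip_width: 0.034
```

```bash
python3 p.py 0.66 0.032 0.04 -0.065
```

```text
t 31.87 pos [0.6605 0.0328 0.0415] jaw -0.061 tilt [-0.02  -0.005 -1.   ] q6 1.68 w 0.0340 F [-0.5  0.1 -0.6]
roll total 0.004 (alt -3.138)
shift tool (after roll) x 0.0015 y -0.0004 z 0.0008
```

Request:
{"method": "arm_command", "body": {
  "motion": [
    {"x": 0.002, "y": 0, "z": 0, "roll": 0, "fingers": 0},
    {"x": 0, "y": 0, "z": 0, "roll": 0, "fingers": 0.53},
    {"x": 0, "y": 0, "z": 0, "roll": 0, "fingers": 0.53},
    {"x": 0, "y": 0, "z": 0, "roll": 0, "fingers": 0.53},
    {"x": -0.02, "y": 0, "z": 0, "roll": 0, "fingers": 0.53},
    {"x": -0.04, "y": 0, "z": 0, "roll": 0, "fingers": 0.53},
    {"x": -0.04, "y": 0, "z": 0, "roll": 0, "fingers": 0.53},
    {"x": -0.03, "y": -0.03, "z": 0.02, "roll": 0, "fingers": 0.53},
    {"x": 0, "y": -0.03, "z": 0.025, "roll": 0, "fingers": 0.53},
    {"x": 0, "y": -0.03, "z": 0.025, "roll": 0, "fingers": 0.53}
  ]
}}

```text
clock: 32.7
eef_pos: [0.579, -0.0249, 0.1762]
tool_rot: [-0.51, -0.488, 0.516, -0.486]
ft_force: [0.0, 0.1, 0.1]
grip_width: 0.0449
```

```bash
python3 p.py 0.447 -0.262 0.10 1.416;python3 - <<'E'
from h import *
snap('wrist','w15');snap('scene','s15');crop('s15','s15c',90,160,290,310,4)
E
```

```text
t 32.70 pos [ 0.579  -0.0249  0.1762] jaw -0.053 tilt [-0.008 -0.004 -1.   ] q6 1.58 w 0.0449 F [0.  0.1 0.1]
roll total -1.469 (alt 1.673)
shift tool (after roll) x 0.0778 y -0.2540 z -0.0943
```

View pics/s15c.png

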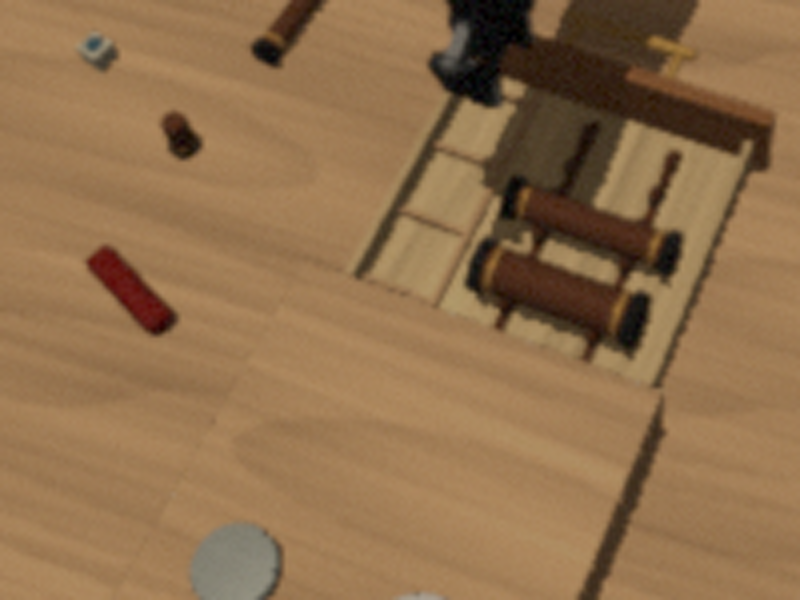

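View pics/w15.png

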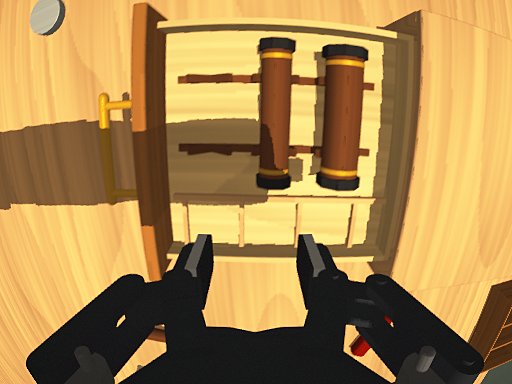

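Request:
{"method": "arm_command", "body": {
  "motion": [
    {"x": 0, "y": 0, "z": 0, "roll": -0.123, "fingers": 0.6},
    {"x": 0, "y": 0, "z": 0, "roll": -0.123, "fingers": 0.6},
    {"x": 0, "y": 0, "z": 0, "roll": -0.123, "fingers": 0.6},
    {"x": 0, "y": 0, "z": 0, "roll": -0.123, "fingers": 0.6},
    {"x": 0, "y": 0, "z": 0, "roll": -0.123, "fingers": 0.6},
    {"x": 0, "y": 0, "z": 0, "roll": -0.123, "fingers": 0.6},
    {"x": 0, "y": 0, "z": 0, "roll": -0.123, "fingers": 0.6},
    {"x": 0, "y": 0, "z": 0, "roll": -0.123, "fingers": 0.6},
    {"x": 0, "y": 0, "z": 0, "roll": -0.123, "fingers": 0.6},
    {"x": 0, "y": 0, "z": 0, "roll": -0.123, "fingers": 0.6},
    {"x": 0, "y": 0, "z": 0, "roll": -0.123, "fingers": 0.6},
    {"x": 0, "y": 0, "z": 0, "roll": -0.116, "fingers": 0.6}
  ]
}}

```text
clock: 33.8
eef_pos: [0.5789, -0.0278, 0.1859]
tool_rot: [0.044, 0.705, -0.047, 0.707]
ft_force: [0.5, -0.2, -0.5]
grip_width: 0.0511
```

```bash
python3 p.py 0.4475 -0.263 0.1 1.416
```

```text
t 33.80 pos [ 0.5789 -0.0278  0.1859] jaw 1.441 tilt [ 0.002 -0.004 -1.   ] q6 0.08 w 0.0511 F [ 0.5 -0.2 -0.5]
roll total 0.025 (alt -3.116)
shift tool (after roll) x 0.0865 y -0.2524 z -0.0938
```

Request:
{"method": "arm_command", "body": {
  "motion": [
    {"x": 0, "y": -0.032, "z": -0.012, "roll": 0.025, "fingers": 0.6},
    {"x": 0, "y": -0.032, "z": -0.012, "roll": 0, "fingers": 0.6},
    {"x": 0, "y": -0.032, "z": -0.012, "roll": 0, "fingers": 0.6},
    {"x": 0.01, "y": -0.032, "z": -0.012, "roll": 0, "fingers": 0.6},
    {"x": 0.02, "y": -0.032, "z": -0.012, "roll": 0, "fingers": 0.6},
    {"x": 0.02, "y": -0.032, "z": -0.012, "roll": 0, "fingers": 0.6},
    {"x": 0.02, "y": -0.032, "z": -0.012, "roll": 0, "fingers": 0.6},
    {"x": 0.01, "y": -0.02, "z": -0.006, "roll": 0, "fingers": 0.6},
    {"x": 0, "y": 0, "z": 0, "roll": 0, "fingers": 0.6}
  ]
}}

```text
clock: 34.55
eef_pos: [0.4621, -0.264, 0.1101]
tool_rot: [0.048, 0.697, -0.053, 0.714]
ft_force: [0.0, -0.0, 0.5]
grip_width: 0.0513
```

```bash
python3 p.py 0.4475 -0.263 0.06 1.416;python3 - <<'E'
from h import *
snap('wrist','w16')
E
```

```text
t 34.55 pos [ 0.4621 -0.264   0.1101] jaw 1.429 tilt [ 0.024 -0.008 -1.   ] q6 -0.38 w 0.0513 F [ 0.  -0.   0.5]
roll total 0.013 (alt -3.129)
shift tool (after roll) x 0.0498 y -0.0010 z -0.0158
```

View pics/w16.png

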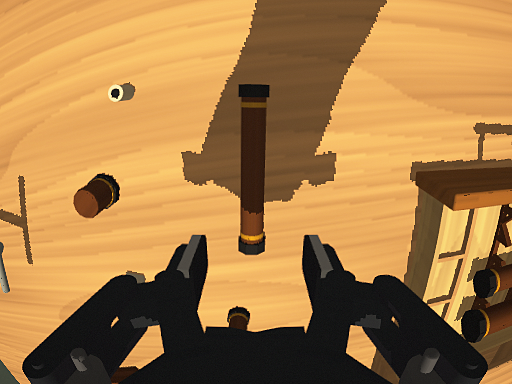

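Request:
{"method": "arm_command", "body": {
  "motion": [
    {"x": 0.02, "y": 0, "z": -0.008, "roll": 0.013, "fingers": 0.6},
    {"x": 0.025, "y": 0, "z": -0.006, "roll": 0, "fingers": 0.6},
    {"x": 0.025, "y": 0, "z": -0.002, "roll": 0, "fingers": 0.6},
    {"x": 0.01, "y": 0, "z": 0, "roll": 0, "fingers": 0.6},
    {"x": 0.002, "y": 0, "z": 0, "roll": 0, "fingers": 0.6}
  ]
}}

```text
clock: 35.02
eef_pos: [0.4584, -0.2614, 0.0329]
tool_rot: [0.051, 0.69, -0.057, 0.72]
ft_force: [0.1, 0.4, 0.7]
grip_width: 0.0513
```

```bash
python3 p.py 0.4475 -0.263 0.004 1.416;python3 - <<'E'
from h import *
snap('wrist','w17')
E
```

```text
t 35.02 pos [ 0.4584 -0.2614  0.0329] jaw 1.418 tilt [ 0.041 -0.012 -0.999] q6 -0.37 w 0.0513 F [0.1 0.4 0.7]
roll total 0.002 (alt -3.139)
shift tool (after roll) x 0.0284 y -0.0031 z -0.0117
```

View pics/w17.png

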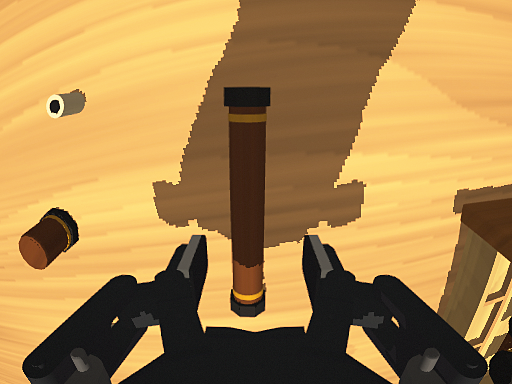

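Request:
{"method": "arm_command", "body": {
  "motion": [
    {"x": 0.01, "y": -0.002, "z": -0.01, "roll": 0, "fingers": 0.6},
    {"x": 0.014, "y": -0.001, "z": -0.006, "roll": 0, "fingers": 0.6},
    {"x": 0.003, "y": 0, "z": 0, "roll": 0, "fingers": 0.5}
  ]
}}

```text
clock: 35.32
eef_pos: [0.4493, -0.2622, 0.0097]
tool_rot: [0.048, 0.687, -0.056, 0.723]
ft_force: [0.0, 0.9, 0.9]
grip_width: 0.0429
```

```bash
python3 p.py 0.4475 -0.263 0.004 1.416
```

```text
t 35.32 pos [ 0.4493 -0.2622  0.0097] jaw 1.423 tilt [ 0.049 -0.016 -0.999] q6 -0.39 w 0.0429 F [0.  0.9 0.9]
roll total 0.007 (alt -3.135)
shift tool (after roll) x 0.0056 y -0.0011 z -0.0020
```

Request:
{"method": "arm_command", "body": {
  "motion": [
    {"x": 0.006, "y": -0.001, "z": -0.002, "roll": 0.005, "fingers": 0.45},
    {"x": 0.001, "y": 0, "z": 0, "roll": 0, "fingers": 0},
    {"x": 0, "y": 0, "z": 0, "roll": 0, "fingers": 0},
    {"x": 0, "y": 0, "z": 0, "roll": 0, "fingers": 0},
    {"x": 0, "y": 0, "z": 0, "roll": 0, "fingers": 0},
    {"x": 0, "y": 0, "z": 0, "roll": 0, "fingers": 0}
  ]
}}

```text
clock: 35.82
eef_pos: [0.4534, -0.2639, 0.0072]
tool_rot: [0.048, 0.684, -0.059, 0.726]
ft_force: [-0.1, 0.2, -0.0]
grip_width: 0.0177
```

```bash
python3 p.py 0.4475 -0.263 0.004 1.416
```

```text
t 35.82 pos [ 0.4534 -0.2639  0.0072] jaw 1.420 tilt [ 0.058 -0.02  -0.998] q6 -0.38 w 0.0177 F [-0.1  0.2 -0. ]
roll total 0.004 (alt -3.137)
shift tool (after roll) x 0.0028 y -0.0000 z -0.0061
```

Request:
{"method": "arm_command", "body": {
  "motion": [
    {"x": 0, "y": 0, "z": 0, "roll": 0, "fingers": 0.4},
    {"x": 0.003, "y": 0, "z": -0.005, "roll": 0, "fingers": 0.4},
    {"x": 0.004, "y": 0, "z": -0.001, "roll": 0, "fingers": 0},
    {"x": 0.001, "y": 0, "z": 0, "roll": 0, "fingers": 0},
    {"x": 0, "y": 0, "z": 0, "roll": 0, "fingers": 0},
    {"x": 0, "y": 0, "z": 0, "roll": 0, "fingers": 0}
  ]
}}

```text
clock: 36.32
eef_pos: [0.4493, -0.2635, 0.001]
tool_rot: [0.047, 0.682, -0.059, 0.727]
ft_force: [0.5, 0.6, -0.2]
grip_width: 0.0177
```

```bash
python3 p.py 0.4475 -0.263 0.004 1.416
```

```text
t 36.32 pos [ 0.4493 -0.2635  0.001 ] jaw 1.420 tilt [ 0.063 -0.021 -0.998] q6 -0.39 w 0.0177 F [ 0.5  0.6 -0.2]
roll total 0.004 (alt -3.137)
shift tool (after roll) x -0.0031 y 0.0002 z -0.0017
```

Request:
{"method": "arm_command", "body": {
  "motion": [
    {"x": -0.02, "y": 0, "z": 0, "roll": 0, "fingers": 0},
    {"x": -0.03, "y": 0, "z": 0, "roll": 0, "fingers": 0},
    {"x": -0.03, "y": 0, "z": 0, "roll": 0.1, "fingers": 0},
    {"x": -0.03, "y": 0, "z": 0, "roll": 0.125, "fingers": 0},
    {"x": -0.02, "y": 0, "z": 0, "roll": 0.125, "fingers": 0},
    {"x": 0, "y": 0, "z": 0, "roll": 0.125, "fingers": 0},
    {"x": 0, "y": 0, "z": 0, "roll": 0.125, "fingers": 0},
    {"x": 0, "y": 0, "z": 0, "roll": 0.125, "fingers": 0},
    {"x": 0, "y": 0, "z": 0, "roll": 0.125, "fingers": 0},
    {"x": 0, "y": 0, "z": 0, "roll": 0.125, "fingers": 0},
    {"x": 0, "y": 0, "z": 0, "roll": 0.125, "fingers": 0},
    {"x": 0, "y": 0, "z": 0, "roll": 0.125, "fingers": 0},
    {"x": 0, "y": 0, "z": 0, "roll": 0.125, "fingers": 0},
    {"x": 0, "y": 0, "z": 0, "roll": 0.06, "fingers": 0}
  ]
}}

```text
clock: 37.48
eef_pos: [0.4347, -0.2591, 0.1292]
tool_rot: [0.509, 0.483, -0.491, 0.516]
ft_force: [-0.5, -0.5, -1.1]
grip_width: 0.018
```

```bash
python3 p.py 0.5363 0.0407 0.12 -0.065
```

```text
t 37.48 pos [ 0.4347 -0.2591  0.1292] jaw -0.001 tilt [ 0.05  -0.015 -0.999] q6 1.03 w 0.0180 F [-0.5 -0.5 -1.1]
roll total 0.064 (alt -3.077)
shift tool (after roll) x 0.0087 y 0.0814 z -0.3060
```

Request:
{"method": "arm_command", "body": {
  "motion": [
    {"x": 0, "y": 0.006, "z": -0.03, "roll": 0.064, "fingers": 0},
    {"x": 0, "y": 0.009, "z": -0.034, "roll": 0, "fingers": 0},
    {"x": 0, "y": 0.009, "z": -0.034, "roll": 0, "fingers": 0},
    {"x": 0, "y": 0.009, "z": -0.034, "roll": 0, "fingers": 0},
    {"x": 0, "y": 0.009, "z": -0.034, "roll": 0, "fingers": 0},
    {"x": 0, "y": 0.009, "z": -0.034, "roll": 0, "fingers": 0},
    {"x": 0, "y": 0.009, "z": -0.034, "roll": 0, "fingers": 0},
    {"x": 0, "y": 0.009, "z": -0.034, "roll": 0, "fingers": 0},
    {"x": 0, "y": 0.009, "z": -0.022, "roll": 0, "fingers": 0},
    {"x": 0, "y": 0, "z": 0, "roll": 0, "fingers": 0}
  ]
}}

```text
clock: 38.32
eef_pos: [0.5329, 0.0339, 0.1227]
tool_rot: [0.527, 0.465, -0.513, 0.493]
ft_force: [1.6, -0.4, -0.1]
grip_width: 0.0177
```

```bash
python3 p.py 0.5363 0.0407 0.05 -0.065;python3 - <<'E'
from h import *
snap('wrist','w18')
E
```

```text
t 38.32 pos [0.5329 0.0339 0.1227] jaw -0.082 tilt [ 0.043 -0.016 -0.999] q6 1.73 w 0.0177 F [ 1.6 -0.4 -0.1]
roll total -0.017 (alt 3.125)
shift tool (after roll) x 0.0726 y -0.0002 z -0.0079
```

View pics/w18.png

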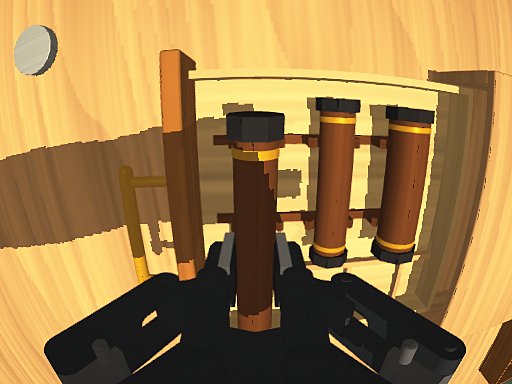

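Request:
{"method": "arm_command", "body": {
  "motion": [
    {"x": 0.015, "y": 0, "z": -0.005, "roll": -0.017, "fingers": 0},
    {"x": 0.025, "y": 0, "z": -0.003, "roll": 0, "fingers": 0},
    {"x": 0.02, "y": 0, "z": 0, "roll": 0, "fingers": 0},
    {"x": 0.008, "y": 0, "z": 0, "roll": 0, "fingers": 0}
  ]
}}

```text
clock: 38.7
eef_pos: [0.5355, 0.037, 0.0535]
tool_rot: [0.523, 0.467, -0.509, 0.499]
ft_force: [-1.7, 0.1, 0.0]
grip_width: 0.018
```

```bash
python3 p.py 0.5363 0.0407 0.03 -0.065;python3 - <<'E'
from h import *
snap('scene','s19');crop('s19','s19c',90,160,290,310,4)
E
```

```text
t 38.70 pos [0.5355 0.037  0.0535] jaw -0.066 tilt [ 0.044 -0.019 -0.999] q6 1.72 w 0.0180 F [-1.7  0.1  0. ]
roll total -0.001 (alt 3.141)
shift tool (after roll) x 0.0235 y -0.0006 z -0.0041
```

View pics/s19c.png

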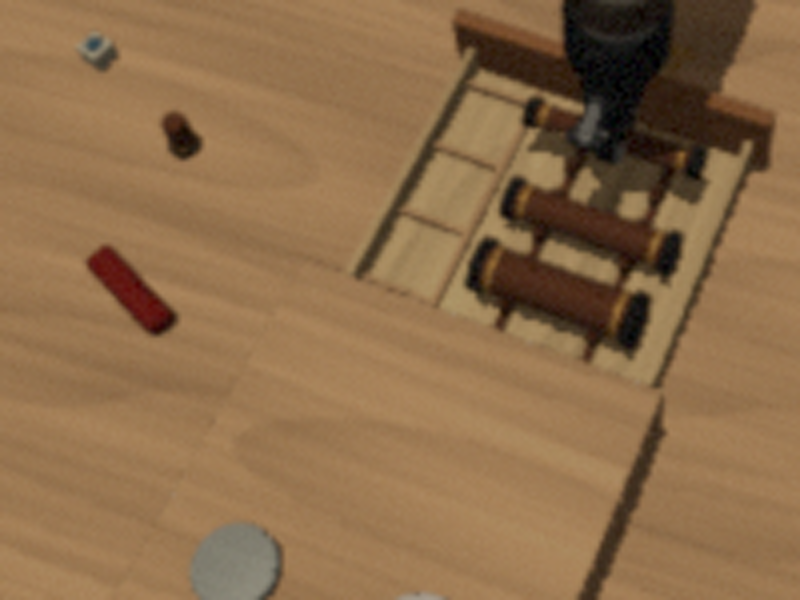

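```bash
python3 - <<'E'
from h import *
f=lambda u,v:(90+(u+.5)/4-.5,160+(v+.5)/4-.5)
a=px2w('s19',*f(535,112),.0645);b=px2w('s19',*f(695,161),.0645);print(a,b,(a+b)/2,np.linalg.norm(a-b),np.arctan2(*(b-a)[:2]))
E
```

```text
[ 0.53236346 -0.02807333  0.0645    ] [0.5375072  0.10129032 0.0645    ] [0.53493533 0.0366085  0.0645    ] 0.129465878753458 0.0397409733663427
```

Request:
{"method": "arm_command", "body": {
  "motion": [
    {"x": 0.012, "y": 0, "z": -0.003, "roll": 0, "fingers": 0},
    {"x": 0.006, "y": 0, "z": 0, "roll": 0, "fingers": 0},
    {"x": 0.002, "y": 0, "z": 0, "roll": 0, "fingers": 0}
  ]
}}

```text
clock: 39.0
eef_pos: [0.5348, 0.0365, 0.0325]
tool_rot: [0.523, 0.467, -0.512, 0.497]
ft_force: [-0.1, -0.3, -0.3]
grip_width: 0.0179
```

```bash
python3 p.py 0.5363 0.0407 0.03 -0.065
```

```text
t 39.00 pos [0.5348 0.0365 0.0325] jaw -0.070 tilt [ 0.04  -0.021 -0.999] q6 1.72 w 0.0179 F [-0.1 -0.3 -0.3]
roll total -0.005 (alt 3.136)
shift tool (after roll) x 0.0024 y 0.0011 z -0.0044
```

Request:
{"method": "arm_command", "body": {
  "motion": [
    {"x": 0.003, "y": 0.002, "z": -0.004, "roll": 0, "fingers": 0},
    {"x": 0.003, "y": 0, "z": 0, "roll": 0, "fingers": 0}
  ]
}}

```text
clock: 39.17
eef_pos: [0.5391, 0.0392, 0.0281]
tool_rot: [0.524, 0.465, -0.511, 0.497]
ft_force: [1.5, 1.4, 3.2]
grip_width: 0.018
```

```bash
python3 p.py 0.5363 0.0407 0.027 -0.065
```

```text
t 39.17 pos [0.5391 0.0392 0.0281] jaw -0.072 tilt [ 0.044 -0.021 -0.999] q6 1.73 w 0.0180 F [1.5 1.4 3.2]
roll total -0.007 (alt 3.134)
shift tool (after roll) x 0.0009 y -0.0029 z -0.0013
```

Contact. Release with a limited opening, rise, and check.

Request:
{"method": "arm_command", "body": {
  "motion": [
    {"x": 0.001, "y": -0.001, "z": 0, "roll": 0, "fingers": 0},
    {"x": 0, "y": -0.001, "z": 0, "roll": 0, "fingers": 0.4},
    {"x": 0, "y": 0, "z": 0, "roll": 0, "fingers": 0.4},
    {"x": 0, "y": 0, "z": 0, "roll": 0, "fingers": 0.4},
    {"x": -0.02, "y": 0, "z": 0, "roll": 0, "fingers": 0.4},
    {"x": -0.04, "y": 0, "z": 0, "roll": 0, "fingers": 0.4},
    {"x": -0.04, "y": 0, "z": 0, "roll": 0, "fingers": 0.4},
    {"x": -0.03, "y": 0.01, "z": 0.03, "roll": 0, "fingers": 0.55},
    {"x": 0, "y": 0.01, "z": 0.035, "roll": 0, "fingers": 0.55},
    {"x": 0, "y": 0.01, "z": 0.035, "roll": 0, "fingers": 0.55},
    {"x": 0, "y": 0.01, "z": 0.035, "roll": 0, "fingers": 0.55},
    {"x": 0, "y": 0.01, "z": 0.035, "roll": 0, "fingers": 0.55}
  ]
}}

```text
clock: 40.17
eef_pos: [0.5674, -0.1274, 0.1707]
tool_rot: [0.52, 0.47, -0.507, 0.501]
ft_force: [-0.2, 0.7, 0.4]
grip_width: 0.0469
```

```bash
python3 p.py 0.611 -0.303 0.1 -0.065;python3 - <<'E'
from h import *
snap('wrist','w20');snap('scene','s20');crop('s20','s20c',90,120,290,270,4)
E
```

```text
t 40.17 pos [ 0.5674 -0.1274  0.1707] jaw -0.055 tilt [ 0.043 -0.019 -0.999] q6 1.41 w 0.0469 F [-0.2  0.7  0.4]
roll total 0.010 (alt -3.132)
shift tool (after roll) x 0.0759 y 0.0517 z 0.1712
```

View pics/w20.png

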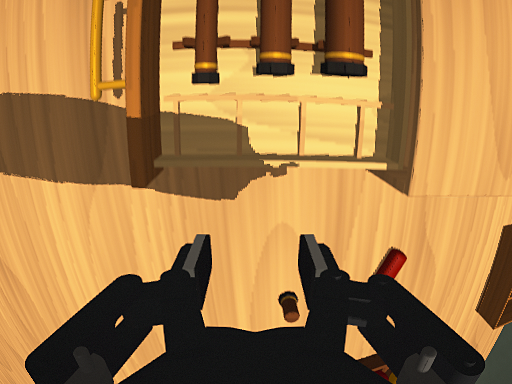

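View pics/s20c.png

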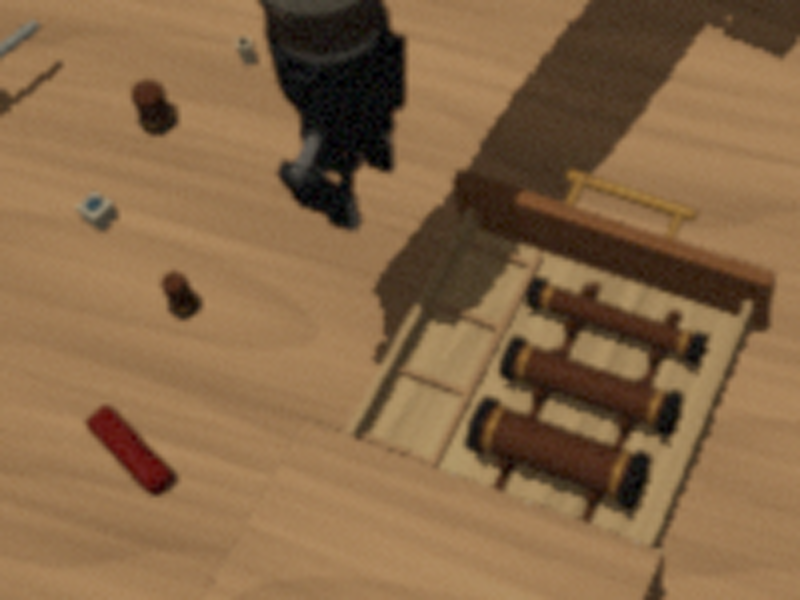

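Request:
{"method": "arm_command", "body": {
  "motion": [
    {"x": 0, "y": 0.01, "z": 0.034, "roll": 0.01, "fingers": 0.55},
    {"x": 0, "y": 0.01, "z": 0.034, "roll": 0, "fingers": 0.55},
    {"x": 0.02, "y": 0.01, "z": 0.034, "roll": 0, "fingers": 0.55},
    {"x": 0.02, "y": 0.01, "z": 0.034, "roll": 0, "fingers": 0.55},
    {"x": 0.02, "y": 0.008, "z": 0.025, "roll": 0, "fingers": 0.55},
    {"x": 0, "y": 0, "z": 0, "roll": 0, "fingers": 0.55}
  ]
}}

```text
clock: 40.77
eef_pos: [0.6059, -0.298, 0.1128]
tool_rot: [0.524, 0.468, -0.51, 0.496]
ft_force: [-0.7, 0.8, -1.2]
grip_width: 0.0467
```

```bash
python3 p.py 0.611 -0.303 0.06 -0.065;python3 - <<'E'
from h import *
snap('wrist','w21')
E
```

```text
t 40.77 pos [ 0.6059 -0.298   0.1128] jaw -0.069 tilt [ 0.041 -0.016 -0.999] q6 1.18 w 0.0467 F [-0.7  0.8 -1.2]
roll total -0.004 (alt 3.137)
shift tool (after roll) x 0.0530 y 0.0032 z 0.0040
```

View pics/w21.png

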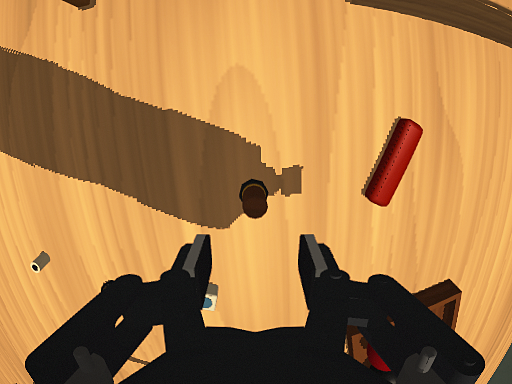

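```bash
python3 - <<'E'
from h import *
print(fish('w21',255,203,.04),fish('w21',254,188,.004))
E
```

```text
[ 0.609276   -0.29770136  0.04      ] [ 0.61000878 -0.2970025   0.004     ]
```

Request:
{"method": "arm_command", "body": {
  "motion": [
    {"x": 0.02, "y": 0.002, "z": 0.003, "roll": 0, "fingers": 0.55},
    {"x": 0.02, "y": 0.001, "z": 0.002, "roll": 0, "fingers": 0.55},
    {"x": 0.015, "y": 0, "z": 0, "roll": 0, "fingers": 0.55}
  ]
}}

```text
clock: 41.07
eef_pos: [0.6132, -0.3001, 0.0637]
tool_rot: [0.525, 0.467, -0.508, 0.498]
ft_force: [-0.2, -0.8, 0.8]
grip_width: 0.0468
```

```bash
python3 p.py 0.611 -0.303 0.018 -0.065;python3 - <<'E'
from h import *
snap('wrist','w22')
E
```

```text
t 41.07 pos [ 0.6132 -0.3001  0.0637] jaw -0.067 tilt [ 0.048 -0.015 -0.999] q6 1.18 w 0.0468 F [-0.2 -0.8  0.8]
roll total -0.002 (alt 3.140)
shift tool (after roll) x 0.0456 y -0.0043 z 0.0025
```

View pics/w22.png

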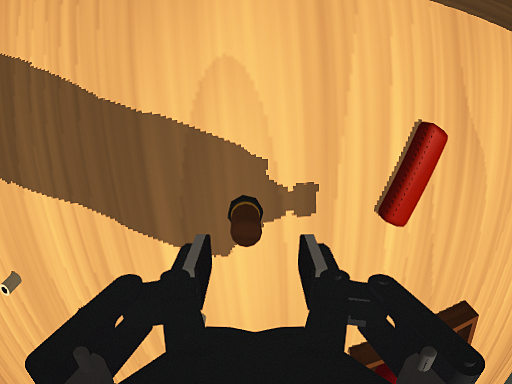

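Request:
{"method": "arm_command", "body": {
  "motion": [
    {"x": 0.018, "y": -0.003, "z": 0.001, "roll": 0, "fingers": 0.55},
    {"x": 0.018, "y": -0.001, "z": 0, "roll": 0, "fingers": 0.55},
    {"x": 0.008, "y": 0, "z": 0, "roll": 0, "fingers": 0.55}
  ]
}}

```text
clock: 41.37
eef_pos: [0.6101, -0.2949, 0.0186]
tool_rot: [0.524, 0.471, -0.506, 0.498]
ft_force: [-0.1, 0.8, 0.1]
grip_width: 0.0469
```

```bash
python3 p.py 0.611 -0.301 0.018 -0.065
```

```text
t 41.37 pos [ 0.6101 -0.2949  0.0186] jaw -0.061 tilt [ 0.044 -0.012 -0.999] q6 1.18 w 0.0469 F [-0.1  0.8  0.1]
roll total 0.004 (alt -3.138)
shift tool (after roll) x 0.0007 y 0.0013 z 0.0060
```

Request:
{"method": "arm_command", "body": {
  "motion": [
    {"x": 0, "y": 0.001, "z": 0.006, "roll": 0, "fingers": 0.55},
    {"x": 0, "y": 0, "z": 0, "roll": 0, "fingers": 0},
    {"x": 0, "y": 0, "z": 0, "roll": 0, "fingers": 0},
    {"x": 0, "y": 0, "z": 0, "roll": 0, "fingers": 0},
    {"x": 0, "y": 0, "z": 0, "roll": 0, "fingers": 0},
    {"x": 0, "y": 0, "z": 0, "roll": 0, "fingers": 0}
  ]
}}

```text
clock: 41.87
eef_pos: [0.6125, -0.2983, 0.0237]
tool_rot: [0.523, 0.471, -0.505, 0.5]
ft_force: [-0.6, 0.2, -0.7]
grip_width: 0.0176
```

```bash
python3 p.py 0.5286 -0.0771 0.12 -0.065
```

```text
t 41.87 pos [ 0.6125 -0.2983  0.0237] jaw -0.057 tilt [ 0.047 -0.012 -0.999] q6 1.17 w 0.0176 F [-0.6  0.2 -0.7]
roll total 0.008 (alt -3.134)
shift tool (after roll) x -0.1028 y -0.0935 z -0.2144
```

Request:
{"method": "arm_command", "body": {
  "motion": [
    {"x": 0, "y": 0, "z": 0, "roll": 0, "fingers": 0.4},
    {"x": 0.006, "y": 0, "z": 0, "roll": 0, "fingers": 0.4},
    {"x": 0.006, "y": 0, "z": 0, "roll": 0, "fingers": 0.3},
    {"x": 0.002, "y": 0, "z": 0, "roll": 0, "fingers": 0},
    {"x": 0, "y": 0, "z": 0, "roll": 0, "fingers": 0},
    {"x": 0, "y": 0, "z": 0, "roll": 0, "fingers": 0},
    {"x": -0.02, "y": 0, "z": 0, "roll": 0.005, "fingers": 0},
    {"x": -0.04, "y": 0, "z": 0, "roll": 0, "fingers": 0},
    {"x": -0.04, "y": -0.01, "z": -0.01, "roll": 0, "fingers": 0}
  ]
}}

```text
clock: 42.62
eef_pos: [0.5941, -0.2856, 0.1003]
tool_rot: [0.523, 0.475, -0.509, 0.492]
ft_force: [2.1, -0.0, 0.2]
grip_width: 0.0181
```

```bash
python3 p.py 0.5286 -0.0771 0.12 -0.065; python3 -c "
from h import *
snap('wrist','w23')"
```

```text
t 42.62 pos [ 0.5941 -0.2856  0.1003] jaw -0.065 tilt [ 0.031 -0.005 -1.   ] q6 1.18 w 0.0181 F [ 2.1 -0.   0.2]
roll total 0.000 (alt -3.141)
shift tool (after roll) x -0.0227 y -0.0783 z -0.2037
```

View pics/w23.png

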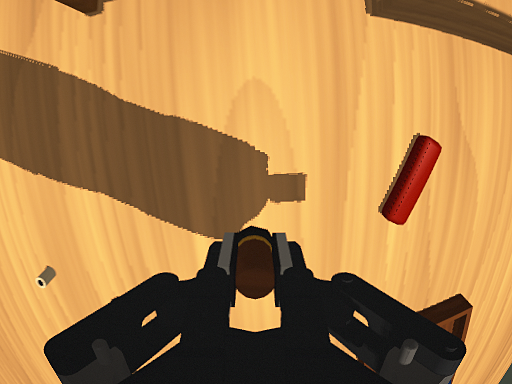

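Request:
{"method": "arm_command", "body": {
  "motion": [
    {"x": -0.01, "y": -0.011, "z": -0.03, "roll": 0, "fingers": 0},
    {"x": -0.01, "y": -0.011, "z": -0.03, "roll": 0, "fingers": 0},
    {"x": 0, "y": -0.011, "z": -0.03, "roll": 0, "fingers": 0},
    {"x": 0, "y": -0.011, "z": -0.03, "roll": 0, "fingers": 0},
    {"x": 0, "y": -0.011, "z": -0.03, "roll": 0, "fingers": 0},
    {"x": 0, "y": -0.011, "z": -0.03, "roll": 0, "fingers": 0},
    {"x": 0, "y": -0.007, "z": -0.016, "roll": 0, "fingers": 0},
    {"x": 0, "y": 0, "z": 0, "roll": 0, "fingers": 0}
  ]
}}

```text
clock: 43.33
eef_pos: [0.5336, -0.0791, 0.1265]
tool_rot: [0.526, 0.468, -0.507, 0.497]
ft_force: [-0.6, 0.3, 0.0]
grip_width: 0.0182
```

```bash
python3 p.py 0.5286 -0.0771 0.06 -0.065; python3 -c "
from h import *
snap('wrist','w24')"
```

```text
t 43.33 pos [ 0.5336 -0.0791  0.1265] jaw -0.068 tilt [ 0.047 -0.011 -0.999] q6 1.49 w 0.0182 F [-0.6  0.3  0. ]
roll total -0.003 (alt 3.138)
shift tool (after roll) x 0.0661 y -0.0083 z -0.0022
```

View pics/w24.png

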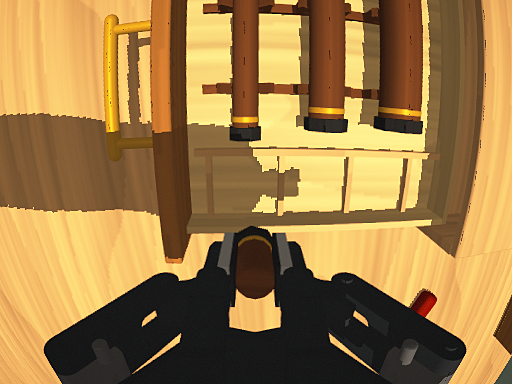

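Request:
{"method": "arm_command", "body": {
  "motion": [
    {"x": 0.015, "y": -0.006, "z": -0.002, "roll": 0, "fingers": 0},
    {"x": 0.025, "y": -0.002, "z": 0, "roll": 0, "fingers": 0},
    {"x": 0.02, "y": 0, "z": 0, "roll": 0, "fingers": 0},
    {"x": 0.004, "y": 0, "z": 0, "roll": 0, "fingers": 0}
  ]
}}

```text
clock: 43.72
eef_pos: [0.534, -0.0815, 0.0624]
tool_rot: [0.528, 0.464, -0.506, 0.5]
ft_force: [-0.6, 0.3, -0.8]
grip_width: 0.0182
```

```bash
python3 p.py 0.5286 -0.0771 0.034 -0.065; python3 -c "
from h import *
snap('wrist','w25')
snap('scene','s25');crop('s25','s25c',140,160,260,250,6)"
```

```text
t 43.72 pos [ 0.534  -0.0815  0.0624] jaw -0.070 tilt [ 0.057 -0.015 -0.998] q6 1.49 w 0.0182 F [-0.6  0.3 -0.8]
roll total -0.005 (alt 3.137)
shift tool (after roll) x 0.0280 y -0.0073 z -0.0044
```

View pics/w25.png

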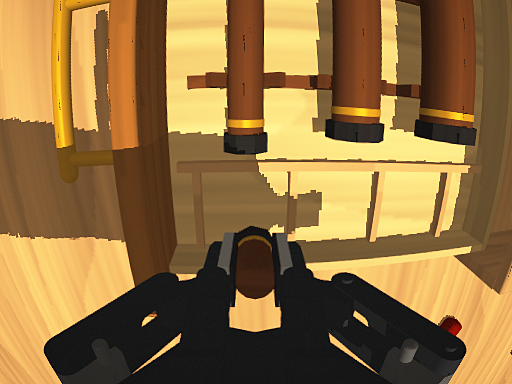

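View pics/s25c.png

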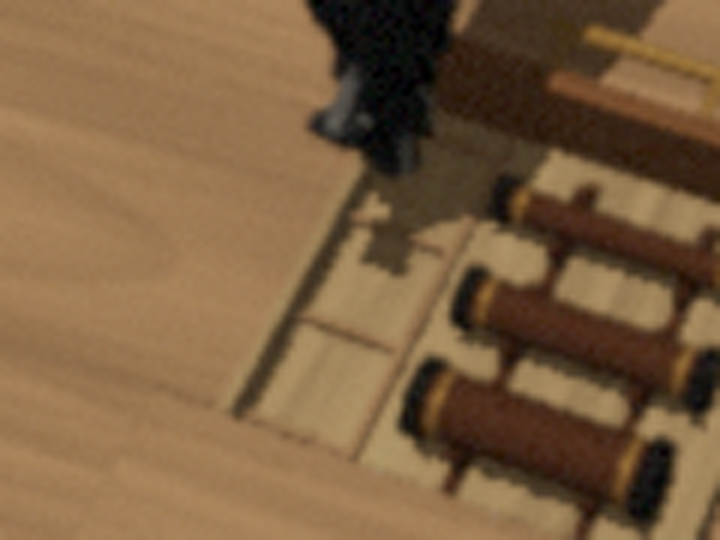

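```bash
python3 - <<'E'
from h import *
for n,u,v,z in [('wall top',300,258,.047),('wall top R',420,241,.047),('wall top L',185,262,.047),('inner strip',290,167,.025),('strip01',291,225,.025),('strip panel',198,215,.025),('strip12',376,210,.025)]: print(n,fish('w25',u,v,z).round(4))
E
```

```text
wall top [ 0.562  -0.0989  0.047 ]
wall top R [ 0.6494 -0.0994  0.047 ]
wall top L [ 0.4909 -0.0948  0.047 ]
inner strip [ 0.5609 -0.0461  0.025 ]
strip01 [ 0.5604 -0.0859  0.025 ]
strip panel [ 0.4998 -0.073   0.025 ]
strip12 [ 0.6222 -0.0815  0.025 ]
```

Request:
{"method": "arm_command", "body": {
  "motion": [
    {"x": 0.006, "y": -0.005, "z": -0.008, "roll": 0, "fingers": 0},
    {"x": 0.01, "y": -0.001, "z": -0.001, "roll": 0, "fingers": 0},
    {"x": 0.006, "y": 0, "z": 0, "roll": 0, "fingers": 0}
  ]
}}

```text
clock: 44.07
eef_pos: [0.5344, -0.0739, 0.0441]
tool_rot: [0.531, 0.461, -0.504, 0.501]
ft_force: [0.1, 0.3, -0.9]
grip_width: 0.0178
```

```bash
python3 p.py 0.529 -0.073 0.03 -0.065
```

```text
t 44.07 pos [ 0.5344 -0.0739  0.0441] jaw -0.072 tilt [ 0.066 -0.016 -0.998] q6 1.51 w 0.0178 F [ 0.1  0.3 -0.9]
roll total -0.007 (alt 3.134)
shift tool (after roll) x 0.0137 y -0.0064 z -0.0007
```

Request:
{"method": "arm_command", "body": {
  "motion": [
    {"x": 0.006, "y": -0.008, "z": 0, "roll": 0, "fingers": 0},
    {"x": 0.005, "y": 0, "z": 0, "roll": 0, "fingers": 0},
    {"x": 0.002, "y": 0, "z": 0, "roll": 0, "fingers": 0}
  ]
}}

```text
clock: 44.32
eef_pos: [0.5283, -0.0734, 0.0298]
tool_rot: [0.531, 0.46, -0.504, 0.502]
ft_force: [-0.1, 0.4, 11.1]
grip_width: 0.0179
```

```bash
python3 p.py 0.529 -0.073 0.03 -0.065
```

```text
t 44.32 pos [ 0.5283 -0.0734  0.0298] jaw -0.072 tilt [ 0.068 -0.017 -0.998] q6 1.51 w 0.0179 F [-0.1  0.4 11.1]
roll total -0.007 (alt 3.135)
shift tool (after roll) x -0.0001 y 0.0007 z -0.0004
```

Request:
{"method": "arm_command", "body": {
  "motion": [
    {"x": 0, "y": 0, "z": 0, "roll": 0, "fingers": 0.4},
    {"x": 0, "y": 0, "z": 0, "roll": 0, "fingers": 0.4},
    {"x": 0, "y": 0, "z": 0, "roll": 0, "fingers": 0.4},
    {"x": -0.02, "y": 0, "z": 0, "roll": 0, "fingers": 0.4},
    {"x": -0.04, "y": 0, "z": 0, "roll": 0, "fingers": 0.4},
    {"x": -0.04, "y": 0, "z": 0, "roll": 0, "fingers": 0.4},
    {"x": -0.03, "y": 0, "z": 0.02, "roll": 0, "fingers": 0.55},
    {"x": -0.01, "y": -0.01, "z": 0.035, "roll": 0, "fingers": 0.65},
    {"x": 0, "y": -0.01, "z": 0.035, "roll": 0, "fingers": 0.65}
  ]
}}

```text
clock: 45.07
eef_pos: [0.4971, -0.1566, 0.1764]
tool_rot: [0.53, 0.462, -0.499, 0.507]
ft_force: [-0.0, -0.8, -0.7]
grip_width: 0.0556
```

```bash
python3 p.py 0.448 -0.408 0.1 -0.065;python3 -c "
from h import *
snap('wrist','w26')
snap('scene','s26');crop('s26','s26c',90,120,290,270,4)"
```

```text
t 45.07 pos [ 0.4971 -0.1566  0.1764] jaw -0.059 tilt [ 0.075 -0.016 -0.997] q6 1.32 w 0.0556 F [-0.  -0.8 -0.7]
roll total 0.006 (alt -3.136)
shift tool (after roll) x 0.0767 y -0.0384 z 0.2532
```

View pics/w26.png

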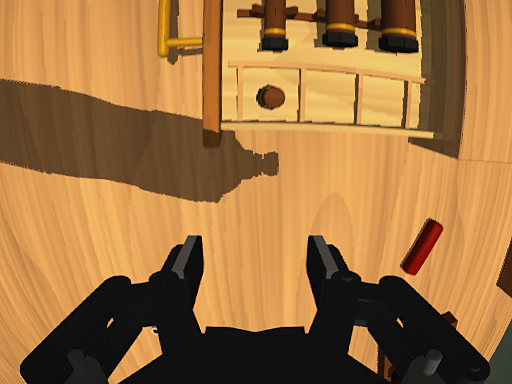

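View pics/s26c.png

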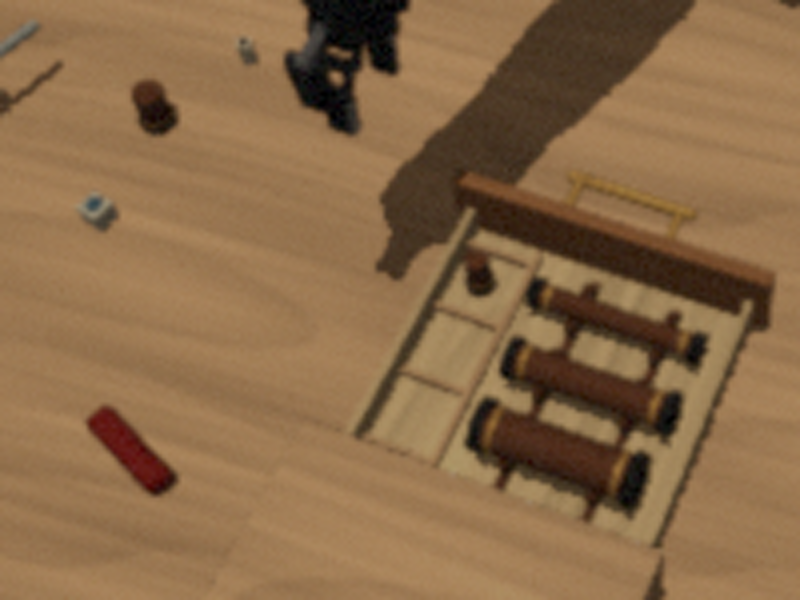

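Request:
{"method": "arm_command", "body": {
  "motion": [
    {"x": 0, "y": -0.005, "z": 0.032, "roll": 0.006, "fingers": 0.65},
    {"x": 0, "y": -0.005, "z": 0.032, "roll": 0, "fingers": 0.65},
    {"x": 0, "y": -0.005, "z": 0.032, "roll": 0, "fingers": 0.65},
    {"x": 0.01, "y": -0.005, "z": 0.032, "roll": 0, "fingers": 0.65},
    {"x": 0.02, "y": -0.005, "z": 0.032, "roll": 0, "fingers": 0.65},
    {"x": 0.02, "y": -0.005, "z": 0.032, "roll": 0, "fingers": 0.65},
    {"x": 0.01, "y": -0.005, "z": 0.032, "roll": 0, "fingers": 0.65},
    {"x": 0, "y": -0.005, "z": 0.015, "roll": 0, "fingers": 0.65},
    {"x": 0, "y": 0, "z": 0, "roll": 0, "fingers": 0.65}
  ]
}}

```text
clock: 45.92
eef_pos: [0.4407, -0.4023, 0.1106]
tool_rot: [0.533, 0.461, -0.501, 0.502]
ft_force: [0.6, 0.5, 0.3]
grip_width: 0.0553
```

```bash
python3 p.py 0.448 -0.408 0.06 -0.065;python3 -c "
from h import *
snap('wrist','w27')"
```

```text
t 45.92 pos [ 0.4407 -0.4023  0.1106] jaw -0.071 tilt [ 0.072 -0.012 -0.997] q6 0.88 w 0.0553 F [0.6 0.5 0.3]
roll total -0.006 (alt 3.136)
shift tool (after roll) x 0.0511 y 0.0040 z 0.0048
```

View pics/w27.png

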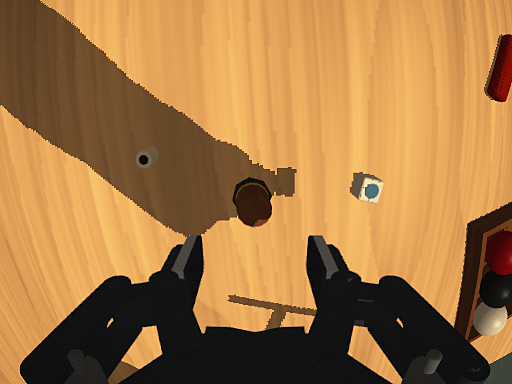

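```bash
python3 - <<'E'
from h import *
print(fish('w27',254,208,.04),fish('w27',252,192,.004))
E
```

```text
[ 0.44523214 -0.40497286  0.04      ] [ 0.44612778 -0.40377684  0.004     ]
```

Request:
{"method": "arm_command", "body": {
  "motion": [
    {"x": 0.02, "y": 0.003, "z": 0.003, "roll": -0.005, "fingers": 0.65},
    {"x": 0.025, "y": 0.002, "z": 0.002, "roll": 0, "fingers": 0.65},
    {"x": 0.02, "y": 0, "z": 0, "roll": 0, "fingers": 0.65}
  ]
}}

```text
clock: 46.22
eef_pos: [0.4548, -0.407, 0.0499]
tool_rot: [0.532, 0.46, -0.498, 0.507]
ft_force: [0.3, 0.4, -0.8]
grip_width: 0.0558
```

```bash
python3 p.py 0.448 -0.406 0.016 -0.065;python3 -c "
from h import *
snap('wrist','w28')"
```

```text
t 46.22 pos [ 0.4548 -0.407   0.0499] jaw -0.063 tilt [ 0.08  -0.016 -0.997] q6 0.88 w 0.0558 F [ 0.3  0.4 -0.8]
roll total 0.002 (alt -3.140)
shift tool (after roll) x 0.0333 y -0.0096 z -0.0009
```

View pics/w28.png

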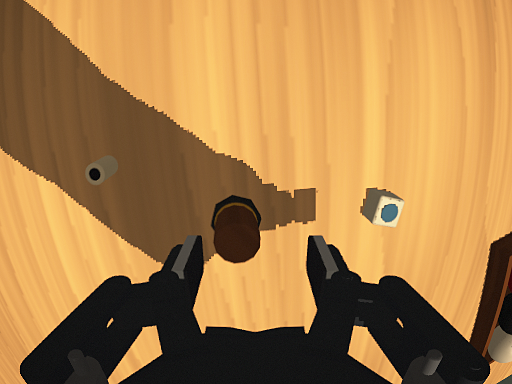

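Request:
{"method": "arm_command", "body": {
  "motion": [
    {"x": 0.004, "y": -0.01, "z": -0.001, "roll": 0, "fingers": 0.65},
    {"x": 0.012, "y": 0, "z": 0, "roll": 0, "fingers": 0.65},
    {"x": 0.012, "y": 0, "z": 0, "roll": 0, "fingers": 0.65}
  ]
}}

```text
clock: 46.52
eef_pos: [0.4473, -0.3985, 0.0175]
tool_rot: [0.531, 0.465, -0.497, 0.505]
ft_force: [0.0, 0.2, 0.1]
grip_width: 0.0553
```

```bash
python3 p.py 0.448 -0.406 0.016 -0.065
```

```text
t 46.52 pos [ 0.4473 -0.3985  0.0175] jaw -0.057 tilt [ 0.075 -0.008 -0.997] q6 0.88 w 0.0553 F [0.  0.2 0.1]
roll total 0.008 (alt -3.134)
shift tool (after roll) x 0.0016 y 0.0010 z 0.0074
```

Request:
{"method": "arm_command", "body": {
  "motion": [
    {"x": 0.003, "y": 0.001, "z": 0.007, "roll": 0.005, "fingers": 0.65},
    {"x": 0, "y": 0, "z": 0, "roll": 0, "fingers": 0},
    {"x": 0, "y": 0, "z": 0, "roll": 0, "fingers": 0},
    {"x": 0, "y": 0, "z": 0, "roll": 0, "fingers": 0},
    {"x": 0, "y": 0, "z": 0, "roll": 0, "fingers": 0},
    {"x": 0, "y": 0, "z": 0, "roll": 0, "fingers": 0}
  ]
}}

```text
clock: 47.02
eef_pos: [0.4499, -0.4032, 0.0156]
tool_rot: [0.532, 0.465, -0.497, 0.504]
ft_force: [0.7, 0.3, 0.0]
grip_width: 0.026
```

```bash
python3 p.py 0.448 -0.406 0.016 -0.065
```

```text
t 47.02 pos [ 0.4499 -0.4032  0.0156] jaw -0.059 tilt [ 0.074 -0.007 -0.997] q6 0.88 w 0.0260 F [0.7 0.3 0. ]
roll total 0.006 (alt -3.135)
shift tool (after roll) x -0.0005 y -0.0017 z 0.0029
```

Request:
{"method": "arm_command", "body": {
  "motion": [
    {"x": -0.02, "y": 0, "z": 0, "roll": 0.006, "fingers": 0},
    {"x": -0.04, "y": 0, "z": 0, "roll": 0, "fingers": 0},
    {"x": -0.04, "y": 0, "z": 0, "roll": 0, "fingers": 0},
    {"x": -0.02, "y": 0.01, "z": -0.02, "roll": 0, "fingers": 0},
    {"x": 0, "y": 0.012, "z": -0.034, "roll": 0, "fingers": 0},
    {"x": 0, "y": 0.012, "z": -0.034, "roll": 0, "fingers": 0}
  ]
}}

```text
clock: 47.52
eef_pos: [0.4793, -0.3212, 0.1438]
tool_rot: [0.536, 0.459, -0.501, 0.5]
ft_force: [0.6, 0.2, -1.0]
grip_width: 0.0264
```

```bash
python3 p.py 0.591 -0.077 0.12 -0.065
```

```text
t 47.52 pos [ 0.4793 -0.3212  0.1438] jaw -0.078 tilt [ 0.076 -0.009 -0.997] q6 1.04 w 0.0264 F [ 0.6  0.2 -1. ]
roll total -0.013 (alt 3.129)
shift tool (after roll) x 0.0303 y 0.0936 z -0.2510
```

Request:
{"method": "arm_command", "body": {
  "motion": [
    {"x": 0, "y": 0.012, "z": -0.033, "roll": -0.013, "fingers": 0},
    {"x": 0, "y": 0.012, "z": -0.033, "roll": 0, "fingers": 0},
    {"x": 0, "y": 0.012, "z": -0.033, "roll": 0, "fingers": 0},
    {"x": 0, "y": 0.012, "z": -0.033, "roll": 0, "fingers": 0},
    {"x": 0, "y": 0.012, "z": -0.033, "roll": 0, "fingers": 0},
    {"x": 0.008, "y": 0.012, "z": -0.033, "roll": 0, "fingers": 0},
    {"x": 0.008, "y": 0.012, "z": -0.025, "roll": 0, "fingers": 0},
    {"x": 0.005, "y": 0.007, "z": -0.01, "roll": 0, "fingers": 0},
    {"x": 0, "y": 0, "z": 0, "roll": 0, "fingers": 0}
  ]
}}

```text
clock: 48.27
eef_pos: [0.5972, -0.0804, 0.1381]
tool_rot: [0.536, 0.458, -0.493, 0.51]
ft_force: [-0.7, -1.0, -0.4]
grip_width: 0.0259
```

```bash
python3 p.py 0.591 -0.077 0.07 -0.065
```

```text
t 48.27 pos [ 0.5972 -0.0804  0.1381] jaw -0.061 tilt [ 0.095 -0.012 -0.995] q6 1.50 w 0.0259 F [-0.7 -1.  -0.4]
roll total 0.004 (alt -3.137)
shift tool (after roll) x 0.0671 y -0.0129 z -0.0034
```

Request:
{"method": "arm_command", "body": {
  "motion": [
    {"x": 0.02, "y": -0.009, "z": -0.002, "roll": 0.004, "fingers": 0},
    {"x": 0.025, "y": -0.004, "z": -0.001, "roll": 0, "fingers": 0},
    {"x": 0.02, "y": 0, "z": 0, "roll": 0, "fingers": 0}
  ]
}}

```text
clock: 48.52
eef_pos: [0.5957, -0.0787, 0.0772]
tool_rot: [0.539, 0.453, -0.491, 0.513]
ft_force: [-0.7, -0.2, -1.2]
grip_width: 0.0262
```

```bash
python3 p.py 0.591 -0.077 0.033 -0.065;python3 -c "
from h import *
snap('wrist','w29')"
```

```text
t 48.52 pos [ 0.5957 -0.0787  0.0772] jaw -0.064 tilt [ 0.108 -0.015 -0.994] q6 1.50 w 0.0262 F [-0.7 -0.2 -1.2]
roll total 0.001 (alt -3.140)
shift tool (after roll) x 0.0434 y -0.0096 z -0.0018
```

View pics/w29.png

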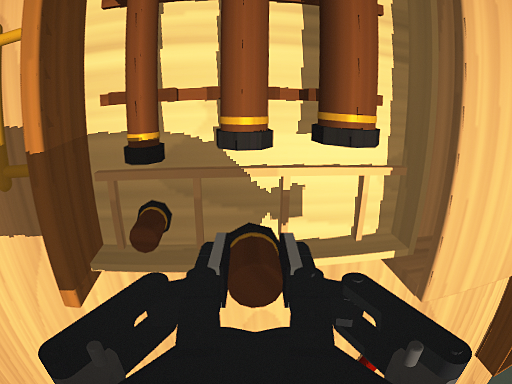

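Request:
{"method": "arm_command", "body": {
  "motion": [
    {"x": 0.016, "y": -0.007, "z": -0.001, "roll": 0, "fingers": 0},
    {"x": 0.016, "y": -0.004, "z": 0, "roll": 0, "fingers": 0},
    {"x": 0.005, "y": 0, "z": 0, "roll": 0, "fingers": 0}
  ]
}}

```text
clock: 48.82
eef_pos: [0.5854, -0.0813, 0.0351]
tool_rot: [0.539, 0.453, -0.494, 0.51]
ft_force: [-0.3, -0.6, -1.2]
grip_width: 0.0267
```

```bash
python3 p.py 0.591 -0.077 0.033 -0.065
```

```text
t 48.82 pos [ 0.5854 -0.0813  0.0351] jaw -0.068 tilt [ 0.101 -0.016 -0.995] q6 1.50 w 0.0267 F [-0.3 -0.6 -1.2]
roll total -0.003 (alt 3.138)
shift tool (after roll) x 0.0026 y 0.0051 z -0.0047
```

Request:
{"method": "arm_command", "body": {
  "motion": [
    {"x": 0.001, "y": 0.005, "z": -0.004, "roll": 0, "fingers": 0},
    {"x": 0.003, "y": 0, "z": 0, "roll": 0, "fingers": 0}
  ]
}}

```text
clock: 48.98
eef_pos: [0.591, -0.0796, 0.0322]
tool_rot: [0.539, 0.453, -0.495, 0.51]
ft_force: [1.0, -0.8, -0.2]
grip_width: 0.0263
```

```bash
python3 p.py 0.591 -0.077 0.033 -0.065
```

```text
t 48.98 pos [ 0.591  -0.0796  0.0322] jaw -0.072 tilt [ 0.101 -0.016 -0.995] q6 1.51 w 0.0263 F [ 1.  -0.8 -0.2]
roll total -0.007 (alt 3.135)
shift tool (after roll) x -0.0009 y -0.0001 z -0.0026
```

Request:
{"method": "arm_command", "body": {
  "motion": [
    {"x": 0.002, "y": 0, "z": -0.001, "roll": 0, "fingers": 0},
    {"x": 0, "y": 0, "z": 0, "roll": 0, "fingers": 0.48},
    {"x": 0, "y": 0, "z": 0, "roll": 0, "fingers": 0.48},
    {"x": 0, "y": 0, "z": 0, "roll": 0, "fingers": 0.48},
    {"x": -0.02, "y": 0.002, "z": 0, "roll": 0, "fingers": 0.48},
    {"x": -0.04, "y": 0.004, "z": 0, "roll": 0, "fingers": 0.48},
    {"x": -0.04, "y": 0.004, "z": 0, "roll": 0, "fingers": 0.48},
    {"x": -0.03, "y": 0, "z": 0, "roll": 0, "fingers": 0.8}
  ]
}}

```text
clock: 49.65
eef_pos: [0.5854, -0.0772, 0.1605]
tool_rot: [0.537, 0.455, -0.498, 0.507]
ft_force: [1.2, -0.6, 1.0]
grip_width: 0.0518
```

```bash
python3 p.py 0.602 0.281 0.12 -0.065;python3 -c "
from h import *
snap('wrist','w30')
snap('scene','s30');crop('s30','s30c',140,130,340,280,4)"
```

```text
t 49.65 pos [ 0.5854 -0.0772  0.1605] jaw -0.072 tilt [ 0.09  -0.015 -0.996] q6 1.51 w 0.0518 F [ 1.2 -0.6  1. ]
roll total -0.007 (alt 3.135)
shift tool (after roll) x 0.0365 y -0.0104 z -0.3588
```

View pics/w30.png

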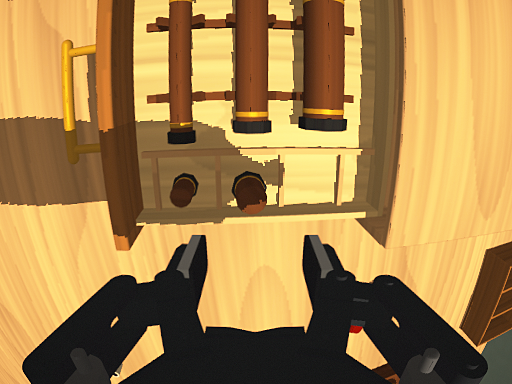

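View pics/s30c.png

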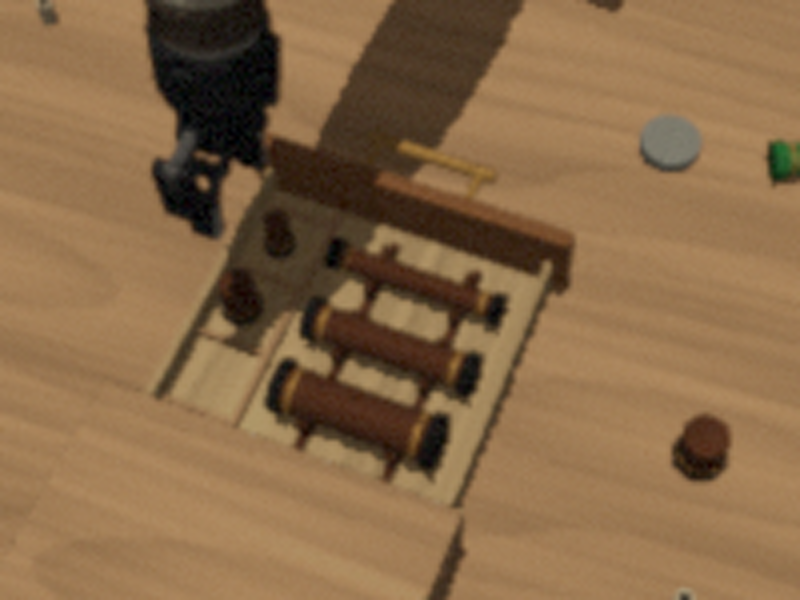

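Request:
{"method": "arm_command", "body": {
  "motion": [
    {"x": 0, "y": -0.001, "z": -0.036, "roll": -0.007, "fingers": 0.8},
    {"x": 0, "y": -0.001, "z": -0.036, "roll": 0, "fingers": 0.8},
    {"x": 0, "y": -0.001, "z": -0.036, "roll": 0, "fingers": 0.8},
    {"x": 0, "y": -0.001, "z": -0.036, "roll": 0, "fingers": 0.8},
    {"x": 0, "y": -0.001, "z": -0.036, "roll": 0, "fingers": 0.8},
    {"x": 0, "y": -0.001, "z": -0.036, "roll": 0, "fingers": 0.8},
    {"x": 0, "y": -0.001, "z": -0.036, "roll": 0, "fingers": 0.8},
    {"x": 0.01, "y": -0.001, "z": -0.036, "roll": 0, "fingers": 0.8},
    {"x": 0.01, "y": -0.001, "z": -0.036, "roll": 0, "fingers": 0.8},
    {"x": 0.01, "y": 0, "z": -0.018, "roll": 0, "fingers": 0.8},
    {"x": 0, "y": 0, "z": 0, "roll": 0, "fingers": 0.8}
  ]
}}

```text
clock: 50.67
eef_pos: [0.6116, 0.2781, 0.1332]
tool_rot: [0.543, 0.449, -0.49, 0.513]
ft_force: [-0.2, -1.3, 0.1]
grip_width: 0.0685
```

```bash
python3 p.py 0.602 0.281 0.065 -0.065;python3 -c "
from h import *
snap('wrist','w31')"
```

```text
t 50.67 pos [0.6116 0.2781 0.1332] jaw -0.072 tilt [ 0.115 -0.015 -0.993] q6 2.10 w 0.0685 F [-0.2 -1.3  0.1]
roll total -0.007 (alt 3.135)
shift tool (after roll) x 0.0666 y -0.0176 z -0.0027
```

View pics/w31.png

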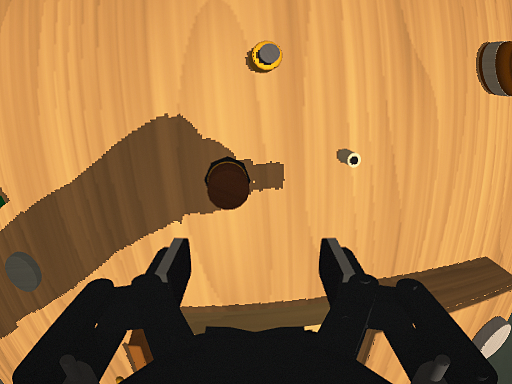

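```bash
python3 - <<'E'
from h import *
print(fish('w31',228,187,.04),fish('w31',228,174,.004))
E
```

```text
[0.60113761 0.28713351 0.04      ] [0.6024354  0.28885802 0.004     ]
```

Request:
{"method": "arm_command", "body": {
  "motion": [
    {"x": 0.015, "y": -0.012, "z": -0.002, "roll": -0.005, "fingers": 0.8},
    {"x": 0.025, "y": -0.006, "z": -0.001, "roll": 0, "fingers": 0.8},
    {"x": 0.02, "y": 0, "z": 0, "roll": 0, "fingers": 0.8}
  ]
}}

```text
clock: 50.97
eef_pos: [0.6049, 0.2807, 0.0777]
tool_rot: [0.546, 0.448, -0.485, 0.515]
ft_force: [0.3, -0.0, 0.5]
grip_width: 0.0683
```

```bash
python3 p.py 0.603 0.282 0.016 -0.065;python3 -c "
from h import *
snap('wrist','w32')"
```

```text
t 50.97 pos [0.6049 0.2807 0.0777] jaw -0.068 tilt [ 0.127 -0.011 -0.992] q6 2.10 w 0.0683 F [ 0.3 -0.   0.5]
roll total -0.003 (alt 3.138)
shift tool (after roll) x 0.0609 y -0.0099 z -0.0014
```

View pics/w32.png

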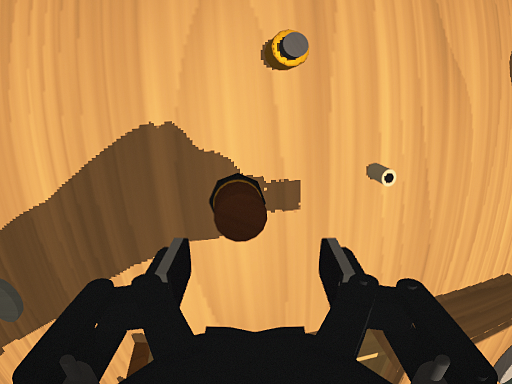

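Request:
{"method": "arm_command", "body": {
  "motion": [
    {"x": 0.012, "y": -0.007, "z": -0.004, "roll": 0, "fingers": 0.8},
    {"x": 0.02, "y": -0.003, "z": -0.001, "roll": 0, "fingers": 0.8},
    {"x": 0.015, "y": 0, "z": 0, "roll": 0, "fingers": 0.8}
  ]
}}

```text
clock: 51.27
eef_pos: [0.6019, 0.2806, 0.0285]
tool_rot: [0.547, 0.446, -0.488, 0.514]
ft_force: [0.3, -0.3, -0.6]
grip_width: 0.0684
```

```bash
python3 p.py 0.603 0.283 0.016 -0.065;python3 -c "
from h import *
snap('wrist','w33')"
```

```text
t 51.27 pos [0.6019 0.2806 0.0285] jaw -0.074 tilt [ 0.127 -0.014 -0.992] q6 2.11 w 0.0684 F [ 0.3 -0.3 -0.6]
roll total -0.009 (alt 3.133)
shift tool (after roll) x 0.0125 y -0.0007 z -0.0025
```

View pics/w33.png

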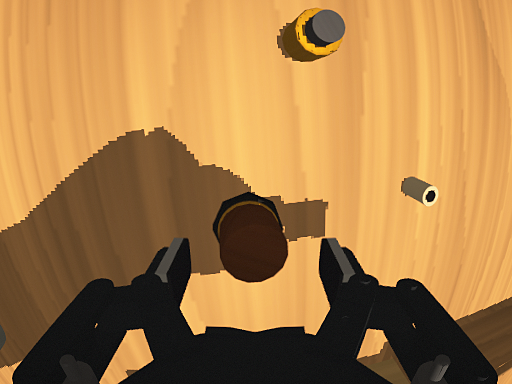

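```bash
python3 - <<'E'
from h import *
print(fish('w33',254,248,.04))
E
```

```text
[0.60071532 0.28862413 0.04      ]
```

Request:
{"method": "arm_command", "body": {
  "motion": [
    {"x": 0.01, "y": -0.001, "z": -0.004, "roll": -0.006, "fingers": 0.8},
    {"x": 0.005, "y": 0, "z": -0.002, "roll": 0, "fingers": 0.8}
  ]
}}

```text
clock: 51.48
eef_pos: [0.6031, 0.2831, 0.0115]
tool_rot: [0.545, 0.447, -0.488, 0.515]
ft_force: [0.2, -0.1, -0.7]
grip_width: 0.0682
```

```bash
python3 p.py 0.603 0.283 0.016 -0.065
```

```text
t 51.48 pos [0.6031 0.2831 0.0115] jaw -0.071 tilt [ 0.124 -0.017 -0.992] q6 2.11 w 0.0682 F [ 0.2 -0.1 -0.7]
roll total -0.006 (alt 3.136)
shift tool (after roll) x -0.0045 y 0.0005 z 0.0002
```

Request:
{"method": "arm_command", "body": {
  "motion": [
    {"x": -0.005, "y": 0, "z": -0.003, "roll": 0, "fingers": 0.6},
    {"x": 0, "y": 0, "z": 0, "roll": 0, "fingers": 0},
    {"x": 0, "y": 0, "z": 0, "roll": 0, "fingers": 0},
    {"x": 0, "y": 0, "z": 0, "roll": 0, "fingers": 0},
    {"x": 0, "y": 0, "z": 0, "roll": 0, "fingers": 0},
    {"x": 0, "y": 0, "z": 0, "roll": 0, "fingers": 0}
  ]
}}

```text
clock: 51.98
eef_pos: [0.6053, 0.2871, 0.0211]
tool_rot: [0.547, 0.446, -0.487, 0.515]
ft_force: [-0.0, -0.3, -0.8]
grip_width: 0.0344
```

```bash
python3 p.py 0.653 -0.081 0.14 -0.065
```

```text
t 51.98 pos [0.6053 0.2871 0.0211] jaw -0.072 tilt [ 0.129 -0.014 -0.992] q6 2.11 w 0.0344 F [-0.  -0.3 -0.8]
roll total -0.007 (alt 3.134)
shift tool (after roll) x -0.1068 y 0.0863 z 0.3647
```

Request:
{"method": "arm_command", "body": {
  "motion": [
    {"x": -0.02, "y": 0, "z": 0, "roll": -0.007, "fingers": 0},
    {"x": -0.04, "y": 0.004, "z": 0, "roll": 0, "fingers": 0},
    {"x": -0.04, "y": 0.004, "z": 0, "roll": 0, "fingers": 0},
    {"x": -0.02, "y": 0.008, "z": 0.02, "roll": 0, "fingers": 0},
    {"x": 0, "y": 0.008, "z": 0.035, "roll": 0, "fingers": 0},
    {"x": 0, "y": 0.008, "z": 0.035, "roll": 0, "fingers": 0},
    {"x": 0, "y": 0.008, "z": 0.035, "roll": 0, "fingers": 0},
    {"x": 0, "y": 0.008, "z": 0.035, "roll": 0, "fingers": 0},
    {"x": 0, "y": 0.008, "z": 0.035, "roll": 0, "fingers": 0},
    {"x": 0, "y": 0.008, "z": 0.035, "roll": 0, "fingers": 0},
    {"x": 0, "y": 0.008, "z": 0.035, "roll": 0, "fingers": 0}
  ]
}}

```text
clock: 52.9
eef_pos: [0.646, 0.0198, 0.1594]
tool_rot: [0.542, 0.452, -0.479, 0.523]
ft_force: [0.8, 0.7, -1.0]
grip_width: 0.0348
```

```bash
python3 p.py 0.653 -0.081 0.12 -0.065
```

```text
t 52.90 pos [0.646  0.0198 0.1594] jaw -0.046 tilt [ 0.134 -0.011 -0.991] q6 1.65 w 0.0348 F [ 0.8  0.7 -1. ]
roll total 0.019 (alt -3.123)
shift tool (after roll) x 0.0413 y 0.0081 z 0.1000
```

Request:
{"method": "arm_command", "body": {
  "motion": [
    {"x": 0, "y": 0.002, "z": 0.034, "roll": 0.019, "fingers": 0},
    {"x": 0.005, "y": 0.003, "z": 0.034, "roll": 0, "fingers": 0},
    {"x": 0.015, "y": 0.002, "z": 0.022, "roll": 0, "fingers": 0},
    {"x": 0.015, "y": 0, "z": 0, "roll": 0, "fingers": 0},
    {"x": 0, "y": 0, "z": 0, "roll": 0, "fingers": 0}
  ]
}}

```text
clock: 53.32
eef_pos: [0.6541, -0.0856, 0.1283]
tool_rot: [0.551, 0.441, -0.485, 0.517]
ft_force: [-0.5, 0.4, -1.0]
grip_width: 0.0348
```

```bash
python3 p.py 0.653 -0.081 0.07 -0.065;python3 -c "
from h import *
snap('wrist','w34')"
```

```text
t 53.32 pos [ 0.6541 -0.0856  0.1283] jaw -0.078 tilt [ 0.141 -0.016 -0.99 ] q6 1.52 w 0.0348 F [-0.5  0.4 -1. ]
roll total -0.013 (alt 3.129)
shift tool (after roll) x 0.0575 y -0.0097 z -0.0048
```

View pics/w34.png

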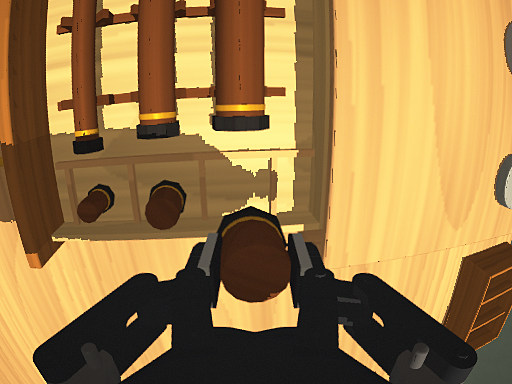

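Request:
{"method": "arm_command", "body": {
  "motion": [
    {"x": 0.015, "y": -0.005, "z": -0.004, "roll": -0.01, "fingers": 0},
    {"x": 0.02, "y": -0.004, "z": -0.001, "roll": 0, "fingers": 0},
    {"x": 0.016, "y": -0.001, "z": 0, "roll": 0, "fingers": 0}
  ]
}}

```text
clock: 53.62
eef_pos: [0.6572, -0.08, 0.0845]
tool_rot: [0.55, 0.439, -0.479, 0.524]
ft_force: [-0.3, -0.6, -1.4]
grip_width: 0.0345
```

```bash
python3 p.py 0.653 -0.081 0.04 -0.065;python3 -c "
from h import *
snap('wrist','w35')"
```

```text
t 53.62 pos [ 0.6572 -0.08    0.0845] jaw -0.065 tilt [ 0.155 -0.018 -0.988] q6 1.52 w 0.0345 F [-0.3 -0.6 -1.4]
roll total -0.000 (alt 3.141)
shift tool (after roll) x 0.0434 y -0.0110 z 0.0010
```

View pics/w35.png

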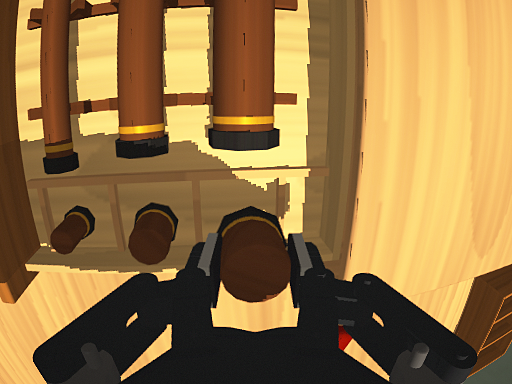

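Request:
{"method": "arm_command", "body": {
  "motion": [
    {"x": 0.015, "y": -0.008, "z": 0.001, "roll": 0, "fingers": 0},
    {"x": 0.014, "y": -0.004, "z": 0, "roll": 0, "fingers": 0},
    {"x": 0.004, "y": 0, "z": 0, "roll": 0, "fingers": 0}
  ]
}}

```text
clock: 53.92
eef_pos: [0.6502, -0.077, 0.0491]
tool_rot: [0.549, 0.441, -0.478, 0.525]
ft_force: [0.3, -0.6, -0.5]
grip_width: 0.0344
```

```bash
python3 p.py 0.653 -0.081 0.037 -0.065
```

```text
t 53.92 pos [ 0.6502 -0.077   0.0491] jaw -0.060 tilt [ 0.154 -0.017 -0.988] q6 1.51 w 0.0344 F [ 0.3 -0.6 -0.5]
roll total 0.005 (alt -3.137)
shift tool (after roll) x 0.0124 y 0.0012 z 0.0037
```

Request:
{"method": "arm_command", "body": {
  "motion": [
    {"x": 0.004, "y": 0.005, "z": 0.003, "roll": 0, "fingers": 0},
    {"x": 0.005, "y": 0, "z": 0, "roll": 0, "fingers": 0}
  ]
}}

```text
clock: 54.08
eef_pos: [0.658, -0.079, 0.043]
tool_rot: [0.549, 0.441, -0.476, 0.526]
ft_force: [1.1, 0.1, -0.2]
grip_width: 0.0347
```

```bash
python3 p.py 0.656 -0.081 0.037 -0.065;python3 -c "
from h import *
snap('scene','s36');crop('s36','s36c',140,160,260,250,6);snap('wrist','w36')"
```

```text
t 54.08 pos [ 0.658 -0.079  0.043] jaw -0.058 tilt [ 0.156 -0.017 -0.988] q6 1.51 w 0.0347 F [ 1.1  0.1 -0.2]
roll total 0.007 (alt -3.134)
shift tool (after roll) x 0.0057 y -0.0028 z 0.0020
```

View pics/s36c.png

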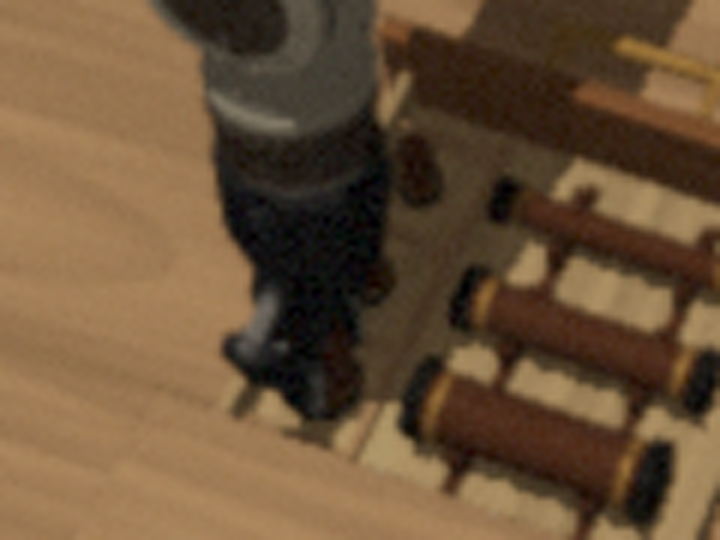

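View pics/w36.png

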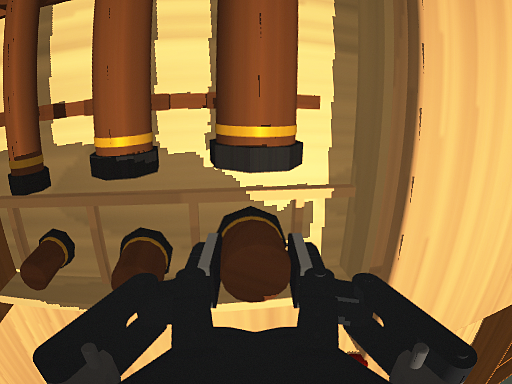

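Request:
{"method": "arm_command", "body": {
  "motion": [
    {"x": 0.004, "y": -0.002, "z": 0.001, "roll": 0, "fingers": 0},
    {"x": 0.003, "y": 0, "z": 0, "roll": 0, "fingers": 0}
  ]
}}

```text
clock: 54.35
eef_pos: [0.6573, -0.0798, 0.0363]
tool_rot: [0.549, 0.441, -0.476, 0.526]
ft_force: [-0.4, -0.4, -0.5]
grip_width: 0.0347
```

```bash
python3 p.py 0.656 -0.081 0.037 -0.065
```

```text
t 54.35 pos [ 0.6573 -0.0798  0.0363] jaw -0.057 tilt [ 0.157 -0.016 -0.987] q6 1.51 w 0.0347 F [-0.4 -0.4 -0.5]
roll total 0.008 (alt -3.134)
shift tool (after roll) x -0.0009 y -0.0011 z 0.0013
```

Request:
{"method": "arm_command", "body": {
  "motion": [
    {"x": 0.003, "y": 0, "z": 0, "roll": 0, "fingers": 0}
  ]
}}

```text
clock: 54.43
eef_pos: [0.6592, -0.08, 0.0354]
tool_rot: [0.55, 0.44, -0.475, 0.527]
ft_force: [-2.4, 1.6, 17.7]
grip_width: 0.0348
```

```bash
python3 p.py 0.656 -0.081 0.037 -0.065
```

```text
t 54.43 pos [ 0.6592 -0.08    0.0354] jaw -0.057 tilt [ 0.16  -0.016 -0.987] q6 1.51 w 0.0348 F [-2.4  1.6 17.7]
roll total 0.008 (alt -3.134)
shift tool (after roll) x -0.0021 y -0.0028 z 0.0012
```

Request:
{"method": "arm_command", "body": {
  "motion": [
    {"x": 0, "y": 0, "z": 0, "roll": 0, "fingers": 0.5},
    {"x": 0, "y": 0, "z": 0, "roll": 0, "fingers": 0.5},
    {"x": -0.003, "y": 0, "z": 0, "roll": 0, "fingers": 0.5},
    {"x": -0.015, "y": 0.002, "z": 0, "roll": 0, "fingers": 0.5},
    {"x": -0.03, "y": 0.004, "z": 0, "roll": 0, "fingers": 0.5},
    {"x": -0.04, "y": 0.005, "z": 0, "roll": 0, "fingers": 0.5},
    {"x": -0.03, "y": 0.004, "z": 0.02, "roll": 0, "fingers": 0.5},
    {"x": 0, "y": 0, "z": 0.03, "roll": 0, "fingers": 0.5},
    {"x": 0, "y": -0.02, "z": 0.03, "roll": 0, "fingers": 0.3},
    {"x": 0, "y": -0.03, "z": 0.02, "roll": 0, "fingers": 0.3}
  ]
}}

```text
clock: 55.27
eef_pos: [0.605, -0.1752, 0.1553]
tool_rot: [0.549, 0.441, -0.471, 0.532]
ft_force: [0.3, -1.2, 0.9]
grip_width: 0.0254
```

```bash
python3 p.py 0.439 0.0153 0.15 -0.065;python3 -c "
from h import *
snap('scene','s37');crop('s37','s37c',140,160,260,250,6);snap('wrist','w37');snap('top','t37');crop('t37','t37c',220,120,330,230,5)"
```

```text
t 55.27 pos [ 0.605  -0.1752  0.1553] jaw -0.046 tilt [ 0.168 -0.017 -0.986] q6 1.32 w 0.0254 F [ 0.3 -1.2  0.9]
roll total 0.019 (alt -3.123)
shift tool (after roll) x -0.0265 y -0.1763 z -0.1790
```

View pics/s37c.png

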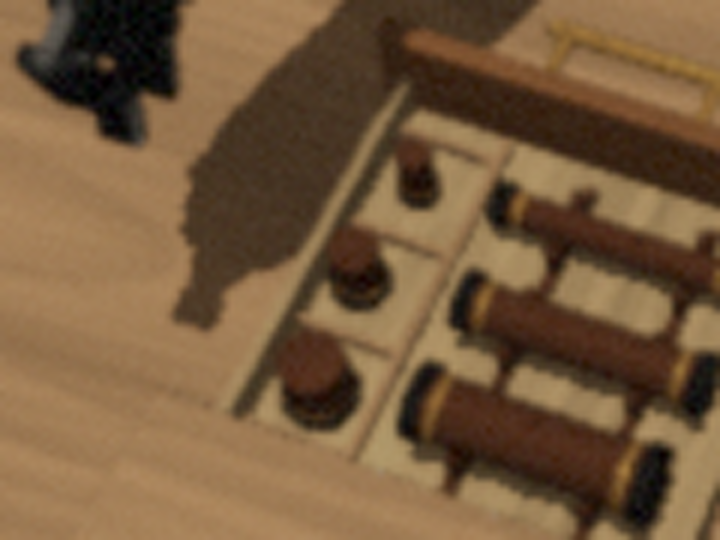

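View pics/w37.png

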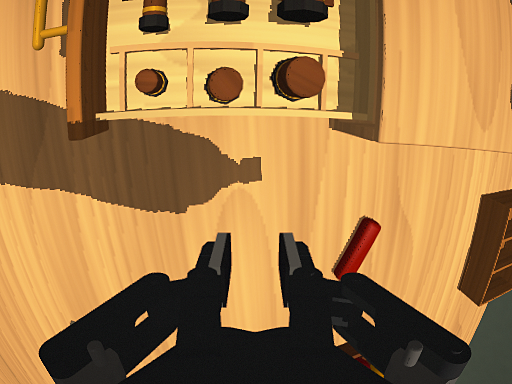

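View pics/t37c.png

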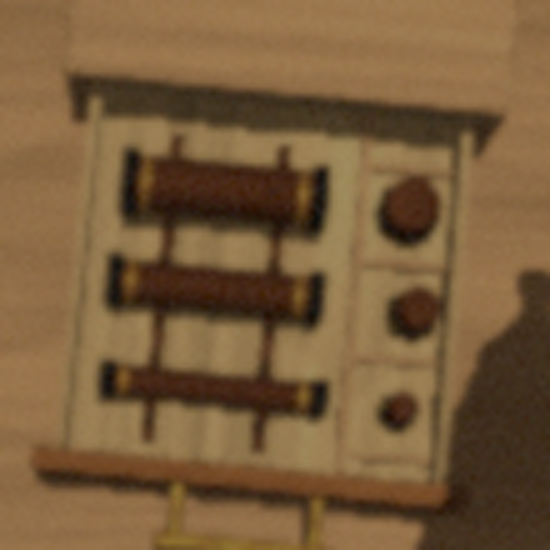

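```bash
python3 p.py 0.39 0.0153 0.15 -0.065
```

```text
t 55.42 pos [ 0.6    -0.1742  0.1526] jaw -0.050 tilt [ 0.16  -0.015 -0.987] q6 1.33 w 0.0257 F [ 1.7 -0.4 -0.5]
roll total 0.015 (alt -3.127)
shift tool (after roll) x -0.0342 y -0.2194 z -0.1753
```

Request:
{"method": "arm_command", "body": {
  "motion": [
    {"x": -0.005, "y": -0.027, "z": -0.022, "roll": 0.015, "fingers": 0},
    {"x": -0.005, "y": -0.027, "z": -0.022, "roll": 0, "fingers": 0},
    {"x": -0.005, "y": -0.027, "z": -0.022, "roll": 0, "fingers": 0},
    {"x": -0.004, "y": -0.027, "z": -0.022, "roll": 0, "fingers": 0},
    {"x": -0.004, "y": -0.027, "z": -0.022, "roll": 0, "fingers": 0},
    {"x": -0.004, "y": -0.027, "z": -0.022, "roll": 0, "fingers": 0},
    {"x": -0.004, "y": -0.027, "z": -0.022, "roll": 0, "fingers": 0},
    {"x": -0.004, "y": -0.02, "z": -0.014, "roll": 0, "fingers": 0},
    {"x": 0, "y": 0, "z": 0, "roll": 0, "fingers": 0}
  ]
}}

```text
clock: 56.17
eef_pos: [0.3983, 0.0166, 0.1515]
tool_rot: [0.555, 0.438, -0.473, 0.525]
ft_force: [-0.0, -0.3, -0.8]
grip_width: -0.0002
```

```bash
python3 p.py 0.395 0.0153 0.045 -0.065;python3 -c "
from h import *
snap('wrist','w38')"
```

```text
t 56.17 pos [0.3983 0.0166 0.1515] jaw -0.064 tilt [ 0.167 -0.011 -0.986] q6 1.69 w -0.0002 F [-0.  -0.3 -0.8]
roll total 0.001 (alt -3.141)
shift tool (after roll) x 0.1044 y -0.0210 z 0.0015
```

View pics/w38.png

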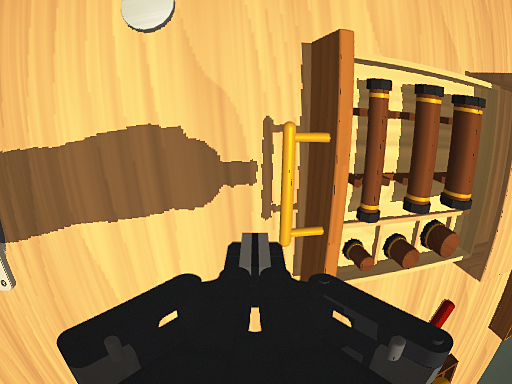

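Request:
{"method": "arm_command", "body": {
  "motion": [
    {"x": 0.02, "y": -0.006, "z": 0, "roll": 0, "fingers": 0},
    {"x": 0.025, "y": -0.005, "z": 0, "roll": 0, "fingers": 0},
    {"x": 0.025, "y": -0.005, "z": 0, "roll": 0, "fingers": 0},
    {"x": 0.02, "y": -0.004, "z": 0, "roll": 0, "fingers": 0},
    {"x": 0.01, "y": 0, "z": 0, "roll": 0, "fingers": 0}
  ]
}}

```text
clock: 56.63
eef_pos: [0.4125, 0.0182, 0.0545]
tool_rot: [0.56, 0.433, -0.464, 0.532]
ft_force: [-0.1, 0.2, -0.3]
grip_width: 0.0001
```

```bash
python3 p.py 0.41 0.0153 0.045 -0.065
```

```text
t 56.63 pos [0.4125 0.0182 0.0545] jaw -0.060 tilt [ 0.194 -0.01  -0.981] q6 1.69 w 0.0001 F [-0.1  0.2 -0.3]
roll total 0.005 (alt -3.137)
shift tool (after roll) x 0.0089 y -0.0041 z 0.0031
```

Request:
{"method": "arm_command", "body": {
  "motion": [
    {"x": 0.01, "y": 0.004, "z": 0.001, "roll": 0, "fingers": 0},
    {"x": 0.004, "y": 0.006, "z": 0.001, "roll": 0, "fingers": 0},
    {"x": 0.001, "y": 0.006, "z": 0, "roll": 0, "fingers": 0},
    {"x": 0.001, "y": 0.006, "z": 0, "roll": 0, "fingers": 0},
    {"x": 0.001, "y": 0.006, "z": 0, "roll": 0, "fingers": 0}
  ]
}}

```text
clock: 57.05
eef_pos: [0.4454, 0.0138, 0.0395]
tool_rot: [0.558, 0.435, -0.467, 0.53]
ft_force: [-2.7, 0.4, -1.7]
grip_width: -0.0002
```

```bash
python3 p.py 0.65 0.003 0.045 -0.065
```

```text
t 57.05 pos [0.4454 0.0138 0.0395] jaw -0.060 tilt [ 0.186 -0.01  -0.982] q6 1.67 w -0.0002 F [-2.7  0.4 -1.7]
roll total 0.005 (alt -3.137)
shift tool (after roll) x 0.0328 y 0.2023 z -0.0025
```

Request:
{"method": "arm_command", "body": {
  "motion": [
    {"x": 0.001, "y": 0.008, "z": 0, "roll": 0, "fingers": 0},
    {"x": 0.001, "y": 0.01, "z": 0, "roll": 0, "fingers": 0},
    {"x": 0.001, "y": 0.011, "z": 0, "roll": 0, "fingers": 0},
    {"x": 0.001, "y": 0.011, "z": 0, "roll": 0, "fingers": 0},
    {"x": 0.001, "y": 0.011, "z": 0, "roll": 0, "fingers": 0},
    {"x": 0.001, "y": 0.011, "z": 0, "roll": 0, "fingers": 0},
    {"x": 0.001, "y": 0.011, "z": 0, "roll": 0, "fingers": 0},
    {"x": 0.001, "y": 0.011, "z": 0, "roll": 0, "fingers": 0}
  ]
}}

```text
clock: 57.72
eef_pos: [0.5273, 0.0078, 0.0436]
tool_rot: [0.554, 0.44, -0.472, 0.526]
ft_force: [-3.2, 0.1, -2.6]
grip_width: -0.0001
```

```bash
python3 p.py 0.65 0.003 0.045 -0.065;python3 -c "
from h import *
snap('wrist','w39')"
```

```text
t 57.72 pos [0.5273 0.0078 0.0436] jaw -0.060 tilt [ 0.167 -0.01  -0.986] q6 1.65 w -0.0001 F [-3.2  0.1 -2.6]
roll total 0.005 (alt -3.137)
shift tool (after roll) x 0.0192 y 0.1213 z -0.0032
```

View pics/w39.png

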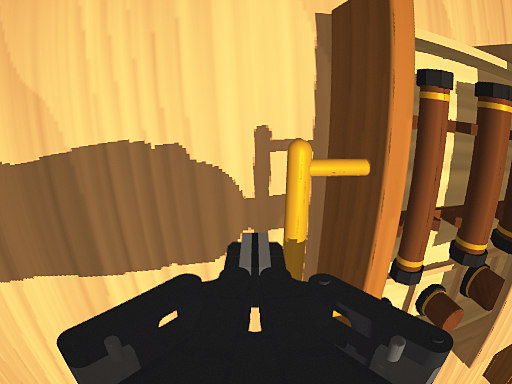

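Request:
{"method": "arm_command", "body": {
  "motion": [
    {"x": 0.001, "y": 0.011, "z": 0, "roll": 0, "fingers": 0},
    {"x": 0.001, "y": 0.011, "z": 0, "roll": 0, "fingers": 0},
    {"x": 0.0015, "y": 0.011, "z": 0, "roll": 0, "fingers": 0},
    {"x": 0.0015, "y": 0.011, "z": 0, "roll": 0, "fingers": 0},
    {"x": 0.0015, "y": 0.011, "z": 0, "roll": 0, "fingers": 0},
    {"x": 0.0015, "y": 0.011, "z": 0, "roll": 0, "fingers": 0},
    {"x": 0.0015, "y": 0.011, "z": 0, "roll": 0, "fingers": 0},
    {"x": 0.001, "y": 0.008, "z": 0, "roll": 0, "fingers": 0}
  ]
}}

```text
clock: 58.43
eef_pos: [0.6144, 0.0017, 0.0464]
tool_rot: [0.552, 0.441, -0.475, 0.525]
ft_force: [-2.4, -0.2, -2.5]
grip_width: 0.0001
```

```bash
python3 p.py 0.65 0.003 0.045 -0.065
```

```text
t 58.43 pos [0.6144 0.0017 0.0464] jaw -0.060 tilt [ 0.159 -0.011 -0.987] q6 1.64 w 0.0001 F [-2.4 -0.2 -2.5]
roll total 0.005 (alt -3.137)
shift tool (after roll) x 0.0070 y 0.0347 z -0.0036
```

Request:
{"method": "arm_command", "body": {
  "motion": [
    {"x": 0.001, "y": 0.006, "z": 0, "roll": 0, "fingers": 0},
    {"x": 0.001, "y": 0.006, "z": 0, "roll": 0, "fingers": 0},
    {"x": 0.001, "y": 0.006, "z": 0, "roll": 0, "fingers": 0},
    {"x": 0.001, "y": 0.006, "z": 0, "roll": 0, "fingers": 0},
    {"x": 0.001, "y": 0.005, "z": 0, "roll": 0, "fingers": 0}
  ]
}}

```text
clock: 58.85
eef_pos: [0.6462, -0.0006, 0.0463]
tool_rot: [0.551, 0.441, -0.475, 0.525]
ft_force: [-2.0, -1.7, -0.6]
grip_width: -0.0
```

```bash
python3 p.py 0.65 0.003 0.045 -0.065
```

```text
t 58.85 pos [ 6.462e-01 -6.000e-04  4.630e-02] jaw -0.061 tilt [ 0.159 -0.012 -0.987] q6 1.64 w -0.0000 F [-2.  -1.7 -0.6]
roll total 0.004 (alt -3.137)
shift tool (after roll) x 0.0019 y 0.0033 z -0.0038
```

Request:
{"method": "arm_command", "body": {
  "motion": [
    {"x": 0.001, "y": 0.005, "z": 0, "roll": 0, "fingers": 0},
    {"x": 0.001, "y": 0.005, "z": 0, "roll": 0, "fingers": 0}
  ]
}}

```text
clock: 59.02
eef_pos: [0.6521, -0.001, 0.0451]
tool_rot: [0.549, 0.444, -0.478, 0.522]
ft_force: [-26.2, 1.7, 14.3]
grip_width: 0.0003
```

```bash
python3 p.py 0.65 0.003 0.045 -0.065;python3 -c "
from h import *
snap('wrist','w40')"
```

```text
t 59.02 pos [ 0.6521 -0.001   0.0451] jaw -0.060 tilt [ 0.148 -0.011 -0.989] q6 1.63 w 0.0003 F [-26.2   1.7  14.3]
roll total 0.005 (alt -3.137)
shift tool (after roll) x -0.0002 y -0.0023 z -0.0039
```

View pics/w40.png

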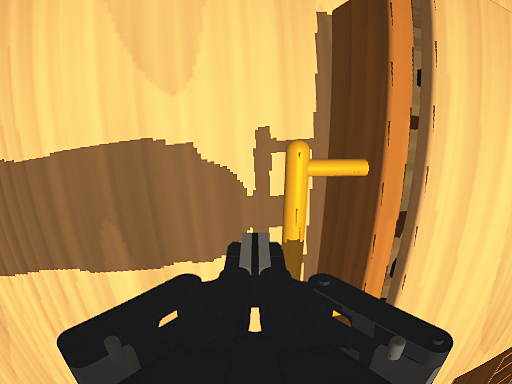

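Request:
{"method": "arm_command", "body": {
  "motion": [
    {"x": 0, "y": 0.003, "z": 0, "roll": 0, "fingers": 0},
    {"x": 0, "y": 0.002, "z": 0, "roll": 0, "fingers": 0},
    {"x": 0, "y": -0.015, "z": 0, "roll": 0, "fingers": 0},
    {"x": -0.01, "y": -0.03, "z": 0, "roll": 0, "fingers": 0},
    {"x": -0.04, "y": -0.02, "z": 0, "roll": 0, "fingers": 0},
    {"x": -0.04, "y": -0.02, "z": 0, "roll": 0, "fingers": 0},
    {"x": -0.04, "y": -0.02, "z": 0.03, "roll": 0, "fingers": 0},
    {"x": -0.02, "y": -0.02, "z": 0.035, "roll": 0, "fingers": 0},
    {"x": 0, "y": -0.02, "z": 0.035, "roll": 0, "fingers": 0},
    {"x": 0, "y": -0.02, "z": 0.035, "roll": 0, "fingers": 0},
    {"x": 0, "y": -0.02, "z": 0.035, "roll": 0, "fingers": 0},
    {"x": 0, "y": 0, "z": 0, "roll": 0, "fingers": 0}
  ]
}}

```text
clock: 60.07
eef_pos: [0.4603, -0.1568, 0.172]
tool_rot: [0.553, 0.435, -0.468, 0.535]
ft_force: [-0.2, 0.1, -0.5]
grip_width: -0.0001
```

```bash
python3 p.py 0.65 0.003 0.045 -0.065;python3 -c "
from h import *
snap('top','t41');crop('t41','t41c',220,40,340,180,4);snap('scene','s41')
a=cv2.imread('pics/t0.png') if 0 else cv2.imread('pics/top0.png');b=cv2.imread('pics/t41.png')
cv2.imwrite('pics/cmp.png',np.hstack([cv2.resize(x[120:175,220:340],None,fx=3.2,fy=3.2,interpolation=cv2.INTER_CUBIC) for x in (a,b)]))"
```

```text
t 60.07 pos [ 0.4603 -0.1568  0.172 ] jaw -0.050 tilt [ 0.183 -0.02  -0.983] q6 1.27 w -0.0001 F [-0.2  0.1 -0.5]
roll total 0.015 (alt -3.127)
shift tool (after roll) x 0.1558 y 0.1526 z -0.1734
```

View pics/cmp.png

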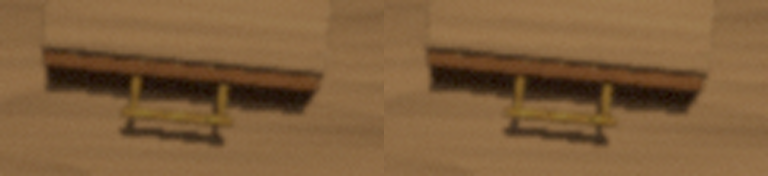

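View pics/t41.png

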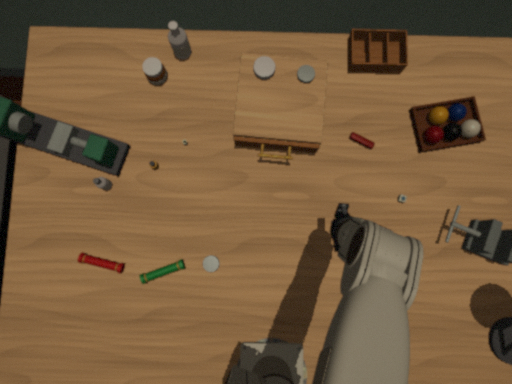

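```bash
python3 -c "
from h import *
a=cv2.imread('pics/top0.png',0)[130:172,225:330].astype(np.float32);b=cv2.imread('pics/t41.png',0)[130:172,225:330].astype(np.float32)
print(cv2.phaseCorrelate(a,b))
print(get_obs()['ft_force'],job_done())"
```

```text
((-0.02828807077373341, 0.520841405485605), 1.114853988459081)
the job is handed in; nothing more can be done
[-0.18459304  0.4618994   0.4421946 ] None
```

The job is handed in. All three cue handles and all three joint protectors are in the drawer, and the drawer is pushed shut. `job_done()` reports no verdict, so the result rests on my own checks.

**What I did:** I pulled the drawer fully out and laid the thick handle in row2, the medium in row1 and the thin in row0. All three protectors were on the bench, and each went into the pocket of its own handle's row. I then pushed the drawer shut by its bar. The clock read 60.07 s just before hand-in, against the 210 s limit.

**What the last checks showed:**
- **Contents:** pictures taken before closing showed the handles seated in both notches with their collars clear, and the protectors standing in their pockets. A wrist picture partway through closing showed everything it could see (thin and medium handles, two protectors) still in place. I could not look inside once the drawer was shut.
- **Drawer:** it stopped firmly at 26 N. The before and after top pictures agree to about 0.5 px, roughly 1.5 mm, so it is within the 8 mm allowed.
- **Bystanders:** all of them looked unmoved in the last top picture, except one ferrule hidden behind the arm, so I did not confirm that one.

**What went wrong:** the tool's tilt kept drifting, up to about 0.19 rad. I corrected it twice by pressing the fingers against the cabinet edge and then the drawer's front panel. A third try, pressing on the bench, did not help and reached 77 N on the fingers. Later drift was tolerated. The thick protector was set down with the tool tilted 0.16 rad and still stood upright.

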